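# Turn the filters glass up and blow them clean

## Task

Using only the lifter, turn every round filter on the rubber mat glass side up, each staying flat on the mat, and then lay the lifter flat back on its cork pad. Then take the blower from its cradle and, working from left to right as the robot sees them, point the nozzle at the middle of each filter's glass from about 5 to 9 cm away and hold it still there for a good second, and finally put the blower back in its cradle as it was. Keep the fingers and the blower off the filters and leave everything else where it is.

Things in the scene. Friction and masses are not known exactly. Their poses are not given: they have to be found in the camera images.
- filter1_mid (a point): the far left filter (+y is left), if present: centre of a round black shell, 92 mm across, 17 mm thick, 70 g, starting glass down. Mid-height rim: radius 46, 4 mm thick; core above and below it: radius 34, so the rim overhangs the mat by 12 mm all round with a 6.5 mm gap under it. z points out of the plain ribbed back; the -z face holds the glass, 60 mm, in a bright metal ring
- filter2_mid (a point): the middle left filter (+y is left), if present: centre of a round black shell, 92 mm across, 17 mm thick, 70 g, starting glass down. Mid-height rim: radius 46, 4 mm thick; core above and below it: radius 34, so the rim overhangs the mat by 12 mm all round with a 6.5 mm gap under it. z points out of the plain ribbed back; the -z face holds the glass, 60 mm, in a bright metal ring
- filter3_mid (a point): the middle right filter (+y is left), if present: centre of a round black shell, 92 mm across, 17 mm thick, 70 g, starting glass down. Mid-height rim: radius 46, 4 mm thick; core above and below it: radius 34, so the rim overhangs the mat by 12 mm all round with a 6.5 mm gap under it. z points out of the plain ribbed back; the -z face holds the glass, 60 mm, in a bright metal ring
- filter4_mid (a point): the far right filter (+y is left), if present: centre of a round black shell, 92 mm across, 17 mm thick, 70 g, starting glass down. Mid-height rim: radius 46, 4 mm thick; core above and below it: radius 34, so the rim overhangs the mat by 12 mm all round with a 6.5 mm gap under it. z points out of the plain ribbed back; the -z face holds the glass, 60 mm, in a bright metal ring
- mat_top (a point): centre of the top of the grippy rubber cleaning mat, 380 mm (x) x 470 mm (y), 3 mm thick, fixed, square to the robot; the filters lie on it in a row from left to right about 120 mm apart, nearer the robot than its middle, with free mat beyond them
- lifter_grip (a point): grip point of the lifter, in its beech handle: 16 mm wide (y), 20 mm high, 100 mm long, from 61 mm behind this point to 39 mm ahead; x runs towards the blade, z is up with the blade flat. Handle axis 42 mm above the blade's underside. 110 g, most in the blade: it stands stably on its blade, handle in the air, as at the start on the cork, blade away from the robot
- lifter_tip (a point): middle of the front edge of the lifter's flat steel blade, at half its thickness (130 mm ahead of and 40.75 mm below lifter_grip in the lifter's axes). The blade is 50 mm wide, 70 mm long, 2.5 mm thick; a thin sloping neck joins it to the cranked handle
- cork_top (a point): centre of the top of the cork pad that the lifter lives on, at the robot's right: 210 mm (its x) x 110 mm (its y), 3 mm thick, fixed
- blower_mid (a point): centre of the box-shaped body of the cordless stainless steel blower, 120 mm long (x, forward), 28 mm wide (y), 32 mm high (z), 190 g. From its front end an 8 mm nozzle runs 25 mm straight ahead, then bends 60 degrees down for its last 50 mm. It blows by itself whenever it is off its cradle
- blower_jet (a point): tip of the blower's nozzle (110 mm ahead of and 43.3 mm below blower_mid, in the blower's axes); this point's z axis is the direction of the air jet: forward and 60 degrees down when the blower is level
- cradle (a point): where blower_mid lies in its cradle, blower level, x alike: in the walnut divider frame at the robot's left (fixed, 270 x 190 mm, walls 45 mm high). Two saddle boards, 10 mm thick, 68 mm wide, stand 50 mm behind and ahead of this point; their notches are 44 mm wide, floor 16 mm below this point (69 mm above the bench), cheeks up to 8 mm above it
- lens_cap: black rubber push-on lens cap, 58 mm across, 13 mm high, in the side bay of the walnut frame; origin at the centre of its underside
- card_case: white memory-card case, 62 x 44 x 12 mm, on the bench between the mat and the far end of the walnut frame; origin at the centre of its underside
- battery: black camera battery, 55 x 38 x 20 mm, on the bench at the robot's right; origin at the centre of its underside
- rear_cap: black rear lens cap, 60 mm across, 20 mm high, on the bench by the near right corner of the mat; origin at the centre of its underside
Mind the look-alikes: they are no part of the job. Leave any blue look-alike of the part that bears lifter_grip alone. What is shaped like the part that bears filter1_mid but pink or yellow is not meant.

How it is judged:
By the outcome, as a careful person would: the job done as asked, in the order asked, and still so for the second after the job is handed in, with the robot touching nothing.
Of filter1, filter2, filter3, filter4 only 3 to 4 are there at a start; the rules pass over those that are not, and their reading is None.
At some moment in a run one of filter1, filter2, filter3, filter4 may be knocked a few centimetres aside while the robot is not near it.
It also fails if it takes over 210 s, if anything falls off the work surface, if the arm or the gripper's body presses on something with over 40 N, if the wrist force passes 120 N, or if a joint passes its speed limit or range.

## Robot

A 6-joint arm with a two-finger parallel gripper is mounted at the origin on the work surface. World frame = base frame: x ahead of the robot, y to its left, z up, the work surface at z = 0. Lengths are in m, angles in rad, forces in N, time in s.
With the tool pointing down it reaches from about 0.375 to 0.975 m from the base axis. Payload 3.8 kg.
Tool frame: the origin (TCP) lies midway between the tips of the shut fingers; the grasp point (between the pads) lies 19 mm behind it; z points along the fingers, y is the direction in which the jaws open and shut (so a half turn about z gives the same grasp; the last joint's range is limited). The gripper opens to 88 mm and grips with 3 to 60 N. Pads are 18 mm wide; open, the fingers measure 123 mm over their backs; the gripper's body (75 mm by 187 mm) begins 45 mm behind the grasp point.
Start: joints at [-1.325, 0.264, 1.604, -0, 1.274, -0.037], TCP at [0.188, -0.648, 0.239] pointing down, gripper open.
Joint ranges: [-2.63, 2.63], [-0.94, 2.18], [0.31, 2.57], [-1.31, 4.45], [0, 2.66], [-2.55, 2.55]. Speed limits (rad/s): [2.57, 2.57, 3.14, 3.14, 3.14, 3.14].

## Interface

Orientations are given as a rotation vector (axis times angle).
In Python, from plant import state, get_image, hand_in gives the robot as it stands.
- The arm moves only by the tool play_rows, never from a script. Its arguments are lists of equal length, an entry for each row: "grip": the finger opening in mm, from 0 to 88.1; "xyz": the shift along the tool's x, y, z in units of 30 mm (1.0 is 30 mm), a list of three; "delta_rot": the turn, a rotation vector about the tool's x, y, z in units of 8 degrees (1.0 is 8 degrees), a list of three. A call has 1 to 8 rows; each row shifts and turns the pose as measured when the row begins, along the tool's axes as they then stand; what a row does not reach is not made up. A row lasts 1/10 s, in which the tool goes at most 50 mm and 8.59 degrees, less where a joint would pass 70% of its speed; a pose out of reach is approached as far as the arm can. A call is refused whole if a number of a shift passes 1 or a number of a turn 1, either way. A call with a gripper value outside its range is refused whole. The fingers move at their own pace and stop on an object; "grip_force" is the grip in N (left out, the last holds). Time passes only in rows, so rows that do not move let the fingers close. It gives the time, the measured TCP pose, the force and the opening at its end, in the units of the state.
- state(): the state, without advancing time (a new reading comes with each control period).
- get_image(name): name is "scene" or "top"; returns a dict with "img" (400x640x3 uint8, red, green, blue), "depth" (400x640 float32, m along the optical axis (not along the pixel's ray), 0 where there is no reading), "K" (3x3 intrinsics, pixels), "T" (4x4, takes a point from camera to world coordinates). Camera axes: x right, y up, looking along -z (the intrinsics and any distortion apply to the point x, -y, -z); pixel columns grow to the right and rows downward; lengths in m; the calibration is good to about 2 mm. A picture is of the moment at which its call begins.
- hand_in(): hands the job in, once; it reports no verdict.
The state is a dict: "time": time; "joints": joint angles; "dq": joint speeds; "effort": joint torques, N m; "eef_pos": TCP position; "eef_rot": TCP orientation; "force": force on the tool from outside, world axes, zero at the start; "moment": the same for the moment, N m; "gripper_width": finger opening in m.
Only numpy, scipy, OpenCV 4.12 (cv2) and the standard library are available. Lean on these libraries where they do the work, as an engineer would, in place of code of your own. Each camera call takes 0.05 s, during which the arm holds its last target.

## Working session

There is one attempt and no reset: what is moved stays moved. The work goes in short steps, Python scripts to look and compute and a tool call to move; the robot and the scene stay as the last step left them, time stands still between calls to the robot, and variables do not carry over. Pictures are saved under pics/ and viewed, and the job is handed in when it is done.

Besides the shell and the picture viewer there is one more tool, called after ">>>" by a JSON object that holds its "api" and its "payload". play_rows: Moves the arm, as the interface text tells. Its arguments: {"type":"object","properties":{"grip":{"type":"array"},"xyz":{"type":"array"},"delta_rot":{"type":"array"},"grip_force":{"type":"number"}},"required":["grip","xyz","delta_rot"]}

```bash
ls; mkdir -p pics
cat > h.py <<'E'
import numpy as np,cv2
from plant import state,get_image,hand_in
from scipy.spatial.transform import Rotation as R
def snap(n,fn,box=None,scale=None):
    d=get_image(n);im=d["img"][:,:,::-1]
    if box:
        a,b,c,e=box;im=im[b:e,a:c]
        s=scale or min(800/(c-a),600/(e-b));im=cv2.resize(im,None,fx=s,fy=s,interpolation=cv2.INTER_CUBIC)
    cv2.imwrite("pics/"+fn,im);np.savez("last_%s.npz"%n,**d);return d
def px(d,u,v,z=None):
    K,T=d["K"],d["T"]
    r=np.array([(u-K[0,2])/K[0,0],-(v-K[1,2])/K[1,1],-1.])
    if z is None:
        p=r*d["depth"][int(round(v)),int(round(u))]
        return (T@np.r_[p,1])[:3]
    o=T[:3,3];w=T[:3,:3]@r
    return o+w*(z-o[2])/w[2]
def proj(d,p):
    K,T=d["K"],d["T"];c=np.linalg.inv(T)@np.r_[p,1]
    return K[0,0]*c[0]/-c[2]+K[0,2],K[1,1]*-c[1]/-c[2]+K[1,2]
E
python3 - <<'E'
from h import *
for n in("top","scene"):
    d=snap(n,n+"0.png");print(n,d["K"].tolist(),d["T"].round(4).tolist())
s=state();print(s)
E
```

```text
pics
top [[406.88409637678774, 0.0, 320.7019327208868], [0.0, 406.88409637678774, 202.98424143670277], [0.0, 0.0, 1.0]] [[-0.0217, 0.9925, -0.1201, 0.3748], [-0.9996, -0.0237, -0.0151, 0.0004], [-0.0178, 0.1197, 0.9926, 1.1181], [0.0, 0.0, 0.0, 1.0]]
scene [[444.8278916589697, 0.0, 316.19491410263527], [0.0, 444.8278916589697, 203.55869506251634], [0.0, 0.0, 1.0]] [[0.6881, -0.4269, 0.5867, 1.1657], [0.7256, 0.4105, -0.5523, -0.6061], [-0.005, 0.8058, 0.5922, 0.7465], [0.0, 0.0, 0.0, 1.0]]
{'time': 0.1, 'joints': array([-1.32489833e+00,  2.64659514e-01,  1.60521156e+00,  5.31094914e-06,
        1.27368494e+00, -3.68821712e-02]), 'dq': array([ 0.00057841, -0.00246116, -0.00268459,  0.00150577,  0.00103733,
        0.00147419]), 'effort': array([ 2.15883051e-04, -5.03618968e+01, -3.58069360e+01,  7.30970129e-02,
        2.32331408e-02, -5.14632347e-05]), 'eef_pos': array([ 0.188202  , -0.64758112,  0.2375388 ]), 'eef_rot': array([-3.10830955e+00, -4.42433876e-01,  3.13593385e-04]), 'force': array([-0.97072552,  0.64690856,  0.46842185]), 'moment': array([-0.02366108,  0.00911084,  0.02360042]), 'gripper_width': 0.08815211882985823}
```

View pics/top0.png

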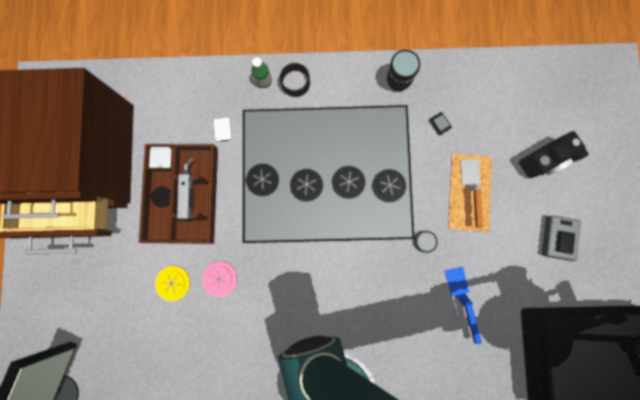

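View pics/scene0.png

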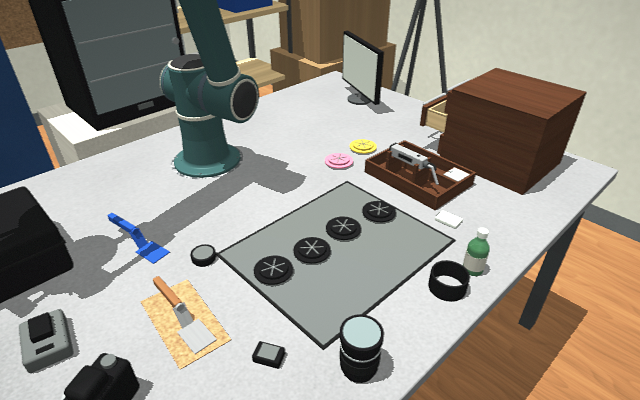

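The top view shows four filters at about (262,179), (306,184), (348,182) and (389,185). The lifter is on the cork at (473,190), the blower is in its cradle at (184,190), and the blue look-alike is at (460,300). Next I'll enlarge these areas.

Run:
```python
from h import *
d=get_image("top");np.savez("t0.npz",**d)
im=d["img"][:,:,::-1]
def crop(a,b,c,e,s,fn):
    cv2.imwrite("pics/"+fn,cv2.resize(im[b:e,a:c],None,fx=s,fy=s,interpolation=cv2.INTER_CUBIC))
crop(440,140,510,240,6,"lift0.png");crop(135,140,225,250,5,"blow0.png");crop(230,140,430,250,4,"filt0.png")
# filters: blobs dark
g=im.max(2)[140:235,240:412]
m=(g<75).astype(np.uint8)
m=cv2.morphologyEx(m,cv2.MORPH_OPEN,np.ones((5,5)))
n,l,st,c=cv2.connectedComponentsWithStats(m)
for i in range(1,n):
    u,v=c[i]+[240,140]; print(st[i],u,v,px(d,u,v,0.012).round(4),px(d,u,v)[2].round(4))
for u,v in[(245,110),(406,107),(411,237),(244,240)]:print(px(d,u,v).round(4),px(d,u,v,.003).round(4))
```

```text
[  7  25  31  30 581] 262.144578313253 179.66953528399313 [0.5775 0.1777 0.012 ] 0.0226
[ 93  27  31  30 430] 346.5837209302326 183.8767441860465 [ 0.5599 -0.0551  0.012 ] 0.0207
[112  29   8   8  58] 355.2068965517241 172.48275862068965 [ 0.5912 -0.0798  0.012 ] 0.0163
[ 51  30  31  30 423] 304.3947990543735 186.80141843971631 [0.5546 0.0611 0.012 ] 0.02
[69 31  9  8 65] 312.67692307692306 174.81538461538463 [0.5876 0.0377 0.012 ] 0.0228
[149  31   8   7  51] 392.45098039215685 173.9607843137255 [ 0.5844 -0.1821  0.012 ] 0.0243
[134  32  19  29 275] 381.28363636363633 187.22545454545454 [ 0.5482 -0.15    0.012 ] 0.0181
[158  38   7   9  56] 400.8392857142857 182.10714285714286 [ 0.5611 -0.2041  0.012 ] 0.0214
[154  49   8   9  63] 397.1111111111111 192.87301587301587 [ 0.5316 -0.1926  0.012 ] 0.0201
[0.782  0.2274 0.0022] [0.7817 0.2272 0.003 ]
[ 0.7779 -0.2302  0.0022] [ 0.7776 -0.23    0.003 ]
[ 0.4106 -0.2265  0.0026] [ 0.4106 -0.2264  0.003 ]
[0.4126 0.2292 0.0053] [0.4126 0.2297 0.003 ]
```

View pics/lift0.png

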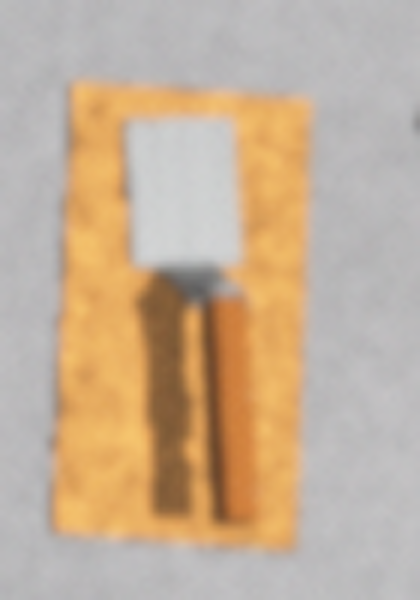

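View pics/blow0.png

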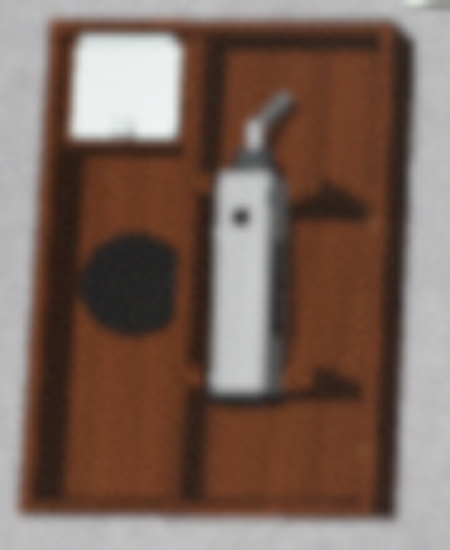

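View pics/filt0.png

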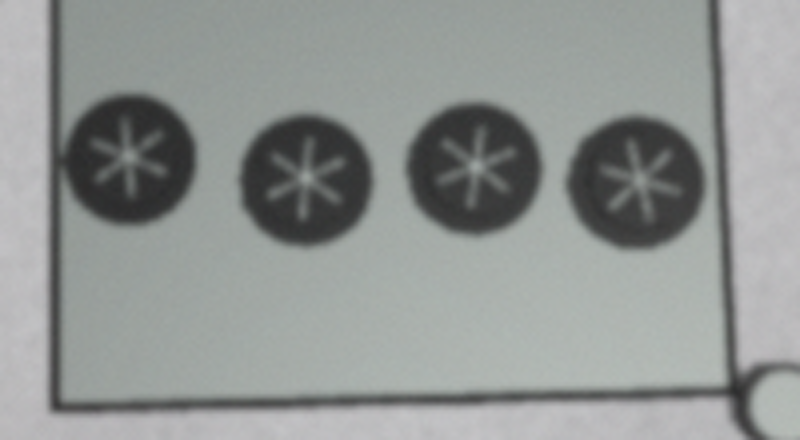

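Run:
```python
from h import *
d=dict(np.load("t0.npz"))
L=lambda u,v:(440+u/6,140+v/6)
print("blade",*[px(d,*L(*p),0.005).round(4) for p in[(128,118),(235,118),(242,260),(135,265)]])
print("cork",*[px(d,*L(*p),0.003).round(4) for p in[(72,80),(312,100),(297,548),(52,533)]])
print("handle top z.055",*[px(d,*L(*p),0.055).round(4) for p in[(217,297),(243,297),(252,520),(227,522)]])
print("depth handle",[px(d,*L(*p)).round(4) for p in[(232,330),(234,400),(238,480)]])
print("depth blade",[px(d,*L(*p)).round(4) for p in[(185,150),(185,200),(190,240)]])
F=lambda u,v:(230+u/4,140+v/4)
for p in[(129,158),(306,179),(475,167),(638,180)]:print("f",px(d,*F(*p),.02).round(4),px(d,*F(*p)).round(4))
B=lambda u,v:(135+u/5,140+v/5)
print("frame",*[px(d,*B(*p),.045).round(4) for p in[(50,20),(395,20),(395,515),(22,510)]])
print("blower",*[px(d,*B(*p),.101).round(4) for p in[(215,168),(275,170),(262,395),(208,393)]])
print("bl depth",*[px(d,*B(*p)).round(4) for p in[(240,190),(240,280),(235,370),(288,95)]])
```

```text
blade [ 0.6212 -0.3754  0.005 ] [ 0.62   -0.4246  0.005 ] [ 0.5535 -0.4232  0.005 ] [ 0.5524 -0.3743  0.005 ]
cork [ 0.6403 -0.3514  0.003 ] [ 0.628  -0.4613  0.003 ] [ 0.4212 -0.4397  0.003 ] [ 0.4305 -0.3297  0.003 ]
handle top z.055 [ 0.5294 -0.3922  0.055 ] [ 0.5291 -0.4035  0.055 ] [ 0.4316 -0.4007  0.055 ] [ 0.431  -0.3899  0.055 ]
depth handle [array([ 0.5144, -0.397 ,  0.057 ]), array([ 0.4836, -0.3956,  0.0576]), array([ 0.449 , -0.3955,  0.0559])]
depth blade [array([ 0.6055, -0.4006,  0.005 ]), array([ 0.5823, -0.3995,  0.004 ]), array([ 0.5629, -0.3992,  0.0078])]
f [0.5765 0.1761 0.02  ] [0.576  0.1757 0.0227]
f [0.5589 0.0548 0.02  ] [0.5587 0.0548 0.0208]
f [ 0.5643 -0.0608  0.02  ] [ 0.5636 -0.0606  0.024 ]
f [ 0.5526 -0.1714  0.02  ] [ 0.5522 -0.1711  0.022 ]
frame [0.678 0.492 0.045] [0.673  0.3031 0.045 ] [0.4051 0.3005 0.045 ] [0.4121 0.4989 0.045 ]
blower [0.5823 0.379  0.101 ] [0.5805 0.3481 0.101 ] [0.4653 0.3528 0.101 ] [0.4669 0.3802 0.101 ]
bl depth [0.5704 0.3656 0.1018] [0.524  0.3649 0.1015] [0.4781 0.3661 0.1027] [0.6417 0.3733 0.0082]
```

```bash
cat >> h.py <<'E'
R0=np.diag([1.,-1,-1])
def rz(a):return R.from_euler('z',a,degrees=True).as_matrix()
def ry(a):return R.from_euler('y',a,degrees=True).as_matrix()
def rx(a):return R.from_euler('x',a,degrees=True).as_matrix()
def cur():
    s=state();return s["eef_pos"],R.from_rotvec(s["eef_rot"]).as_matrix(),s
def plan(tp,TR,n=None,step=25.,rstep=7.,p0=None,Q0=None):
    """print rows to reach TCP pos tp, rot TR, straight line"""
    p,Q,s=cur()
    if p0 is not None:p,Q=p0,Q0
    tp=np.asarray(tp,float)
    dist=np.linalg.norm(tp-p)*1e3;rv=R.from_matrix(Q.T@TR).as_rotvec();ang=np.degrees(np.linalg.norm(rv))
    if n is None:n=max(1,int(np.ceil(max(dist/step,ang/rstep))))
    xs=[];rs=[]
    for i in range(n):
        Qi=Q@R.from_rotvec(rv*i/n).as_matrix()
        xs.append([round(float(v),2)+0. for v in Qi.T@(tp-p)/n/0.03]);rs.append([round(float(v),2)+0. for v in np.degrees(rv)/n/8])
    print("dist %.1f ang %.1f n %d"%(dist,ang,n))
    for k in range(0,n,8):print("xyz",xs[k:k+8],"\nrot",rs[k:k+8])
def rep():
    p,Q,s=cur();print("t",round(s["time"],2),"p",p.round(4),"z",Q[:,2].round(3),"x",Q[:,0].round(3),"F",s["force"].round(2),"w",round(s["gripper_width"]*1e3,1),"q",s["joints"].round(3).tolist())
E
python3 - <<'E'
from h import *
rep()
TR=rz(-1.2)@R0@ry(0)
plan([.512,-.397,.13],TR)
E
```

```text
t 0.15 p [ 0.1882 -0.6476  0.2377] z [-0.     0.002 -1.   ] x [0.96  0.279 0.   ] F [ 0.28  0.9  -1.14] w 88.0 q [-1.325, 0.265, 1.605, 0.0, 1.274, -0.037]
dist 423.4 ang 17.4 n 17
xyz [[0.75, -0.29, 0.21], [0.74, -0.31, 0.21], [0.74, -0.32, 0.21], [0.73, -0.33, 0.21], [0.72, -0.35, 0.21], [0.72, -0.36, 0.21], [0.71, -0.37, 0.21], [0.7, -0.39, 0.21]] 
rot [[0.0, 0.0, 0.13], [0.0, 0.0, 0.13], [0.0, 0.0, 0.13], [0.0, 0.0, 0.13], [0.0, 0.0, 0.13], [0.0, 0.0, 0.13], [0.0, 0.0, 0.13], [0.0, 0.0, 0.13]]
xyz [[0.7, -0.4, 0.21], [0.69, -0.41, 0.21], [0.68, -0.42, 0.21], [0.67, -0.43, 0.21], [0.67, -0.45, 0.21], [0.66, -0.46, 0.21], [0.65, -0.47, 0.21], [0.64, -0.48, 0.21]] 
rot [[0.0, 0.0, 0.13], [0.0, 0.0, 0.13], [0.0, 0.0, 0.13], [0.0, 0.0, 0.13], [0.0, 0.0, 0.13], [0.0, 0.0, 0.13], [0.0, 0.0, 0.13], [0.0, 0.0, 0.13]]
xyz [[0.63, -0.49, 0.21]] 
rot [[0.0, 0.0, 0.13]]
```

>>> {"api": "play_rows", "payload": {"grip": [60,60,60,60,60,60,60,60], "xyz": [[0.75,-0.3,0],[0.75,-0.3,0],[0.75,-0.3,0],[0.75,-0.35,0],[0.75,-0.35,0],[0.7,-0.35,0],[0.7,-0.4,0],[0.7,-0.4,0]], "delta_rot": [[0,0,0.15],[0,0,0.15],[0,0,0.15],[0,0,0.15],[0,0,0.15],[0,0,0.15],[0,0,0.15],[0,0,0.15]], "grip_force": 50}}

```text
time: 0.95
eef_pos: [0.3447, -0.5269, 0.2333]
eef_rot: [-3.13, -0.161, 0.006]
force: [0.2, -0.9, -0.3]
gripper_width: 0.0598
```

Run:
```python
from h import *
rep()
TR=rz(-1.2)@R0@ry(0)
plan([.512,-.397,.13],TR)
```

```text
t 0.95 p [ 0.3447 -0.5269  0.2333] z [-0.004  0.007 -1.   ] x [ 0.995  0.102 -0.003] F [ 0.19 -0.94 -0.28] w 59.8 q [-1.031, 0.188, 1.706, 0.0, 1.256, 0.437]
dist 235.7 ang 7.1 n 10
xyz [[0.6, -0.37, 0.35], [0.6, -0.38, 0.35], [0.59, -0.39, 0.35], [0.59, -0.39, 0.35], [0.58, -0.4, 0.34], [0.58, -0.41, 0.34], [0.57, -0.42, 0.34], [0.56, -0.42, 0.34]] 
rot [[-0.01, 0.0, 0.09], [-0.01, 0.0, 0.09], [-0.01, 0.0, 0.09], [-0.01, 0.0, 0.09], [-0.01, 0.0, 0.09], [-0.01, 0.0, 0.09], [-0.01, 0.0, 0.09], [-0.01, 0.0, 0.09]]
xyz [[0.56, -0.43, 0.34], [0.55, -0.44, 0.34]] 
rot [[-0.01, 0.0, 0.09], [-0.01, 0.0, 0.09]]
```

>>> {"api": "play_rows", "payload": {"grip": [50,50,50,50,50,50,50,50], "xyz": [[0.75,-0.45,0.3],[0.75,-0.45,0.4],[0.75,-0.5,0.45],[0.75,-0.5,0.45],[0.75,-0.5,0.45],[0.7,-0.55,0.45],[0.7,-0.55,0.45],[0.5,-0.55,0.45]], "delta_rot": [[0,0,0.12],[0,0,0.12],[0,0,0.12],[0,0,0.12],[0,0,0.12],[0,0,0.12],[0,0,0.12],[0,0,0.05]]}}

```text
time: 1.75
eef_pos: [0.5156, -0.392, 0.1285]
eef_rot: [-3.136, 0.044, 0.004]
force: [1.2, 0.3, 0.1]
gripper_width: 0.0503
```

Run:
```python
from h import *
rep()
TR=rz(-1.2)@R0
plan([.512,-.397,.06],TR)
```

```text
t 1.75 p [ 0.5156 -0.392   0.1285] z [-0.003  0.005 -1.   ] x [ 1.    -0.028 -0.003] F [1.15 0.29 0.06] w 50.3 q [-0.69, 0.302, 1.767, 0.002, 1.078, 0.908]
dist 68.8 ang 0.5 n 3
xyz [[-0.04, 0.06, 0.76], [-0.04, 0.06, 0.76], [-0.04, 0.06, 0.76]] 
rot [[-0.01, 0.01, -0.02], [-0.01, 0.01, -0.02], [-0.01, 0.01, -0.02]]
```

Run:
```python
from h import *
D=[(.2647,1.605,1.2737,.6744,.2376),(.188,1.706,1.256,np.hypot(.3447,.5269),.2333),(.302,1.767,1.078,np.hypot(.5156,.392),.1285)]
A=[];b=[]
for q2,q3,q5,r,z in D:
    s=q2+q3;t=s+q5
    A.append([np.sin(q2),np.sin(s),0]);b.append(r)
    A.append([np.cos(q2),np.cos(s),1]);b.append(z)
x,res,*_=np.linalg.lstsq(np.array(A),np.array(b),rcond=None);print(x,np.array(A)@x-b)
a1,a2,H=x
# reach for tool down tcp z=.03
for tilt in(0,10,20):
  for r in(.36,.38,.4,.42):
    L=.3 # guess wrist->tcp
    rw=r+L*np.sin(np.radians(tilt));zw=.03-H-(L-L*np.cos(np.radians(tilt)))
    dd=np.hypot(rw,zw);c=(dd**2-a1**2-a2**2)/(2*a1*a2)
    if abs(c)>1:print("x");continue
    q3=np.arccos(c);q2=np.arctan2(rw,zw)-np.arctan2(a2*np.sin(q3),a1+a2*np.cos(q3));print(tilt,r,round(q2,2),round(q3,2),"q5",round(np.pi+np.radians(tilt)-q2-q3,2))
```

```text
[ 0.51842947  0.5625233  -0.09737523] [-1.18766673e-03 -2.49865708e-04  6.52859169e-04 -4.12619854e-05
  6.47032494e-04  2.91127694e-04]
0 0.36 -0.09 2.42 q5 0.81
0 0.38 -0.05 2.39 q5 0.8
0 0.4 -0.01 2.35 q5 0.8
0 0.42 0.03 2.31 q5 0.8
10 0.36 0.02 2.33 q5 0.97
10 0.38 0.06 2.29 q5 0.97
10 0.4 0.1 2.25 q5 0.97
10 0.42 0.13 2.21 q5 0.98
20 0.36 0.14 2.23 q5 1.12
20 0.38 0.17 2.19 q5 1.12
20 0.4 0.2 2.15 q5 1.13
20 0.42 0.24 2.11 q5 1.14
```

>>> {"api": "play_rows", "payload": {"grip": [50,50,50,50,50], "xyz": [[-0.04,0.08,0.75],[-0.04,0.08,0.75],[-0.04,0.04,0.75],[0,0,0.7],[0,0,0.5]], "delta_rot": [[-0.01,0.02,-0.02],[-0.01,0.02,-0.02],[-0.01,0,-0.02],[0,0,0],[0,0,0]]}}

```text
time: 2.25
eef_pos: [0.5149, -0.3935, 0.0201]
eef_rot: [-3.14, 0.021, -0.005]
force: [-0.2, 0.1, 0.4]
gripper_width: 0.0498
```

Run:
```python
from h import *
rep()
TR=rz(-1.2)@R0
plan([.512,-.397,.026],TR)
snap("scene","s1.png",(100,240,300,390))
```

```text
t 2.25 p [ 0.5149 -0.3935  0.0201] z [ 0.003  0.002 -1.   ] x [ 1.    -0.013  0.003] F [-0.19  0.13  0.44] w 49.8 q [-0.693, 0.421, 1.834, 0.004, 0.886, 0.889]
dist 7.4 ang 0.5 n 1
xyz [[-0.1, 0.12, -0.2]] 
rot [[-0.01, -0.02, 0.05]]
```

View pics/s1.png

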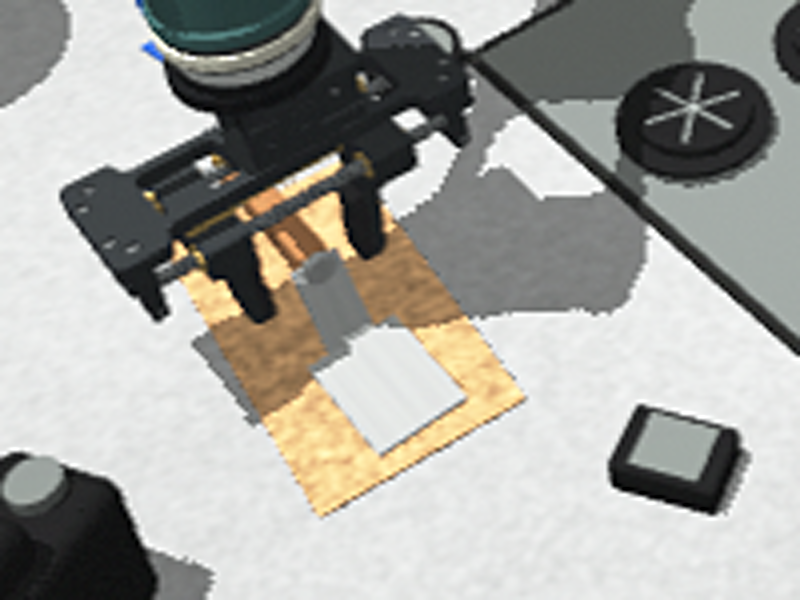

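The open fingers straddle the handle near its front, at about (300,240) in the crop. I'll correct by a few millimetres and close.

>>> {"api": "play_rows", "payload": {"grip": [50,50,10,10,10,10,10], "xyz": [[-0.1,0.12,-0.2],[0,0,0],[0,0,0],[0,0,0],[0,0,0],[0,0,0],[0,0,0]], "delta_rot": [[0,-0.02,0.02],[0,0,0],[0,0,0],[0,0,0],[0,0,0],[0,0,0],[0,0,0]], "grip_force": 55}}

```text
time: 3.0
eef_pos: [0.5121, -0.3984, 0.0282]
eef_rot: [-3.141, 0.027, -0.002]
force: [-0.1, -0.1, -1.0]
gripper_width: 0.0153
```

Run:
```python
from h import *
rep()
```

```text
t 3.0 p [ 0.5121 -0.3984  0.0282] z [ 0.001  0.001 -1.   ] x [ 1.    -0.017  0.001] F [-0.15 -0.07 -0.95] w 15.3 q [-0.7, 0.412, 1.828, 0.002, 0.901, 0.887]
```

>>> {"api": "play_rows", "payload": {"grip": [10,10,10,10,10,10,10,10], "xyz": [[0,0,-0.3],[0,0,-0.6],[0,0,-0.8],[-0.4,-0.6,-0.8],[-0.5,-0.8,0],[-0.5,-0.8,0],[-0.5,-0.8,0],[-0.5,-0.8,0]], "delta_rot": [[0,0,0],[0,0,0],[0,0,0],[0,0,-0.02],[0,0,-0.02],[0,0,-0.02],[0,0,-0.02],[0,0,-0.02]]}}

```text
time: 3.8
eef_pos: [0.4411, -0.2832, 0.1097]
eef_rot: [3.14, -0.007, 0.007]
force: [-0.9, -0.2, -1.1]
gripper_width: 0.0155
```

```bash
cat >> h.py <<'E'
TIP=np.array([.109,0,.024])
def tipplan(tip,yaw=0,pitch=0,**k):
    # pitch>0: tip down
    TR=rz(yaw)@ry(pitch)@R0
    p=np.asarray(tip)-TR@TIP
    print("tcp target",p.round(4));plan(p,TR,**k)
def tipnow():
    p,Q,s=cur();print("tip",(p+Q@TIP).round(4))
E
python3 - <<'E'
from h import *
rep();tipnow()
p,Q,s=cur()
d=snap("top","t2.png",(380,120,500,210))
print("proj tip",proj(d,p+Q@TIP))
snap("scene","s2.png",(100,150,400,375))
E
```

```text
t 3.8 p [ 0.4411 -0.2832  0.1097] z [ 0.004 -0.002 -1.   ] x [ 1.    -0.005  0.004] F [-0.88 -0.22 -1.12] w 15.5 q [-0.619, 0.096, 2.055, 0.001, 0.986, 0.956]
tip [ 0.5502 -0.2837  0.0861]
proj tip (np.float64(437.3844170593784), np.float64(180.61072917502))
```

View pics/t2.png

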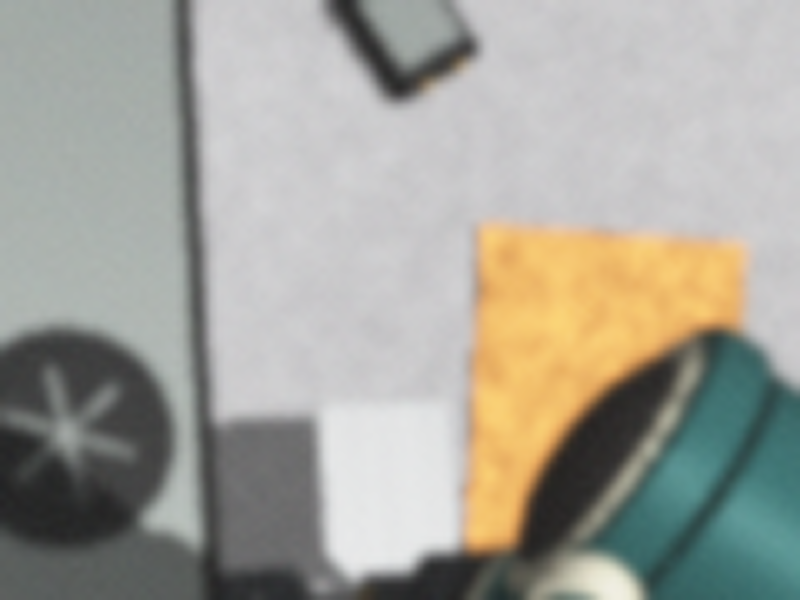

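View pics/s2.png

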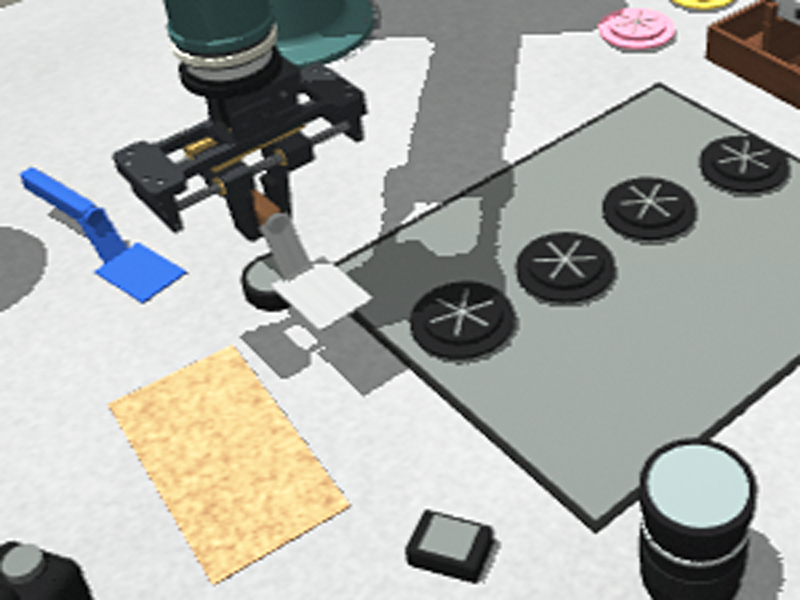

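Run:
```python
from h import *
p,Q,s=cur()
d=dict(np.load("last_scene.npz"));print(proj(d,p+Q@TIP), "seen 229.2 267.9")
tipplan([.498,-.171,.035])
```

```text
(np.float64(227.63119529578427), np.float64(268.45980909854546)) seen 229.2 267.9
tcp target [ 0.389 -0.171  0.059]
dist 130.6 ang 0.2 n 6
xyz [[-0.28, -0.61, 0.28], [-0.28, -0.61, 0.28], [-0.28, -0.61, 0.28], [-0.28, -0.61, 0.28], [-0.28, -0.61, 0.28], [-0.28, -0.61, 0.28]] 
rot [[0.0, 0.0, 0.0], [0.0, 0.0, 0.0], [0.0, 0.0, 0.0], [0.0, 0.0, 0.0], [0.0, 0.0, 0.0], [0.0, 0.0, 0.0]]
```

>>> {"api": "play_rows", "payload": {"grip": [10,10,10,10,10,10,10], "xyz": [[-0.28,-0.6,0.15],[-0.28,-0.6,0.25],[-0.28,-0.6,0.3],[-0.28,-0.6,0.3],[-0.28,-0.6,0.3],[-0.28,-0.6,0.3],[0,0,0]], "delta_rot": [[0,0,-0.01],[0,0,-0.01],[0,0,-0.01],[0,0,-0.01],[0,0,0],[0,0,0],[0,0,0]]}}

```text
time: 4.6
eef_pos: [0.3918, -0.1739, 0.0634]
eef_rot: [3.136, 0.003, 0.015]
force: [-0.0, 0.1, -1.1]
gripper_width: 0.0152
```

Run:
```python
from h import *
rep();tipnow()
tipplan([.498,-.171,.0062])
snap("scene","s3.png",(180,180,380,330))
```

```text
t 4.6 p [ 0.3918 -0.1739  0.0634] z [ 0.01  -0.006 -1.   ] x [1.    0.002 0.01 ] F [-0.01  0.13 -1.07] w 15.2 q [-0.475, -0.025, 2.283, -0.001, 0.873, 1.094]
tip [ 0.501  -0.1737  0.0404]
tcp target [ 0.389  -0.171   0.0302]
dist 33.4 ang 0.7 n 2
xyz [[-0.05, -0.05, 0.55], [-0.05, -0.05, 0.55]] 
rot [[0.02, -0.03, 0.01], [0.02, -0.03, 0.01]]
```

View pics/s3.png

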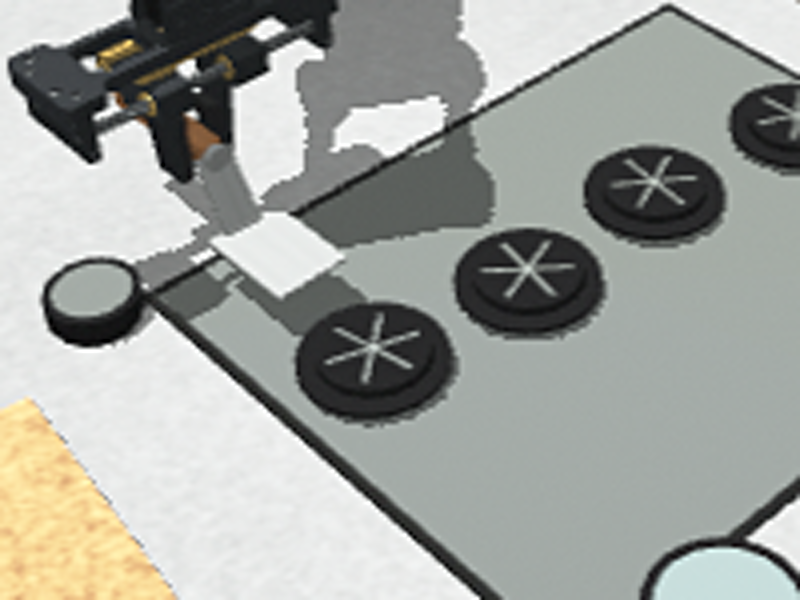

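The blade is just in front of filter 4, whose middle is at (375,348) in the crop. Going down now.

>>> {"api": "play_rows", "payload": {"grip": [10,10,10,10], "xyz": [[-0.08,-0.05,0.4],[-0.08,-0.05,0.4],[0,0,0.2],[0,0,0]], "delta_rot": [[0.02,-0.04,0],[0.02,-0.04,0],[0,0,0],[0,0,0]]}}

```text
time: 5.05
eef_pos: [0.3929, -0.1763, 0.0344]
eef_rot: [3.136, 0.001, 0.009]
force: [0.4, -0.7, -1.0]
gripper_width: 0.0156
```

Run:
```python
from h import *
rep();tipnow()
tipplan([.498,-.171,.0062])
```

```text
t 5.05 p [ 0.3929 -0.1763  0.0344] z [ 0.006 -0.005 -1.   ] x [1.    0.001 0.006] F [ 0.37 -0.66 -1.03] w 15.6 q [-0.478, 0.031, 2.295, -0.003, 0.808, 1.094]
tip [ 0.502  -0.1763  0.011 ]
tcp target [ 0.389  -0.171   0.0302]
dist 7.8 ang 0.5 n 1
xyz [[-0.13, -0.18, 0.14]] 
rot [[0.04, -0.04, 0.01]]
```

>>> {"api": "play_rows", "payload": {"grip": [10,10,10], "xyz": [[-0.13,-0.18,0.14],[0,0,0],[0,0,0]], "delta_rot": [[0.04,-0.04,0.01],[0,0,0],[0,0,0]]}}

```text
time: 5.35
eef_pos: [0.3889, -0.1711, 0.0295]
eef_rot: [-3.141, 0.002, 0.001]
force: [-1.0, -0.2, -1.3]
gripper_width: 0.0151
```

Run:
```python
from h import *
for i in range(3):
    rep();tipnow();get_image("top")
tipplan([.498,-.171,.0062])
```

```text
t 5.35 p [ 0.3889 -0.1711  0.0295] z [-0.001  0.001 -1.   ] x [ 1.    -0.002 -0.001] F [-0.97 -0.17 -1.25] w 15.1 q [-0.474, 0.035, 2.303, 0.001, 0.805, 1.098]
tip [ 0.4979 -0.1713  0.0054]
t 5.4 p [ 0.3887 -0.171   0.0294] z [-0.001  0.001 -1.   ] x [ 1.    -0.001 -0.001] F [ 0.44  0.83 -1.22] w 15.0 q [-0.474, 0.034, 2.303, 0.001, 0.806, 1.098]
tip [ 0.4976 -0.1711  0.0053]
t 5.45 p [ 0.3888 -0.171   0.0295] z [-0.001  0.001 -1.   ] x [ 1.    -0.001 -0.001] F [-0.34 -0.07 -0.64] w 15.3 q [-0.474, 0.034, 2.303, 0.001, 0.806, 1.098]
tip [ 0.4977 -0.1712  0.0054]
tcp target [ 0.389  -0.171   0.0302]
dist 0.6 ang 0.1 n 1
xyz [[0.01, 0.0, -0.02]] 
rot [[-0.01, 0.01, -0.01]]
```

>>> {"api": "play_rows", "payload": {"grip": [10,10,10,10,10], "xyz": [[0.2,0,-0.02],[0.2,0,0],[0.15,0,0],[0.1,0,0],[0,0,0]], "delta_rot": [[0,0,0],[0,0,0],[0,0,0],[0,0,0],[0,0,0]]}}

```text
time: 6.0
eef_pos: [0.4113, -0.1715, 0.0312]
eef_rot: [3.141, -0.002, 0.002]
force: [0.7, -0.2, -1.0]
gripper_width: 0.0151
```

Run:
```python
from h import *
rep();tipnow()
snap("scene","s4.png",(200,200,350,312))
```

```text
t 6.0 p [ 0.4113 -0.1715  0.0312] z [ 0.001 -0.    -1.   ] x [ 1.    -0.001  0.001] F [ 0.66 -0.2  -1.04] w 15.1 q [-0.451, 0.069, 2.262, 0.001, 0.81, 1.12]
tip [ 0.5203 -0.1717  0.0074]
```

View pics/s4.png

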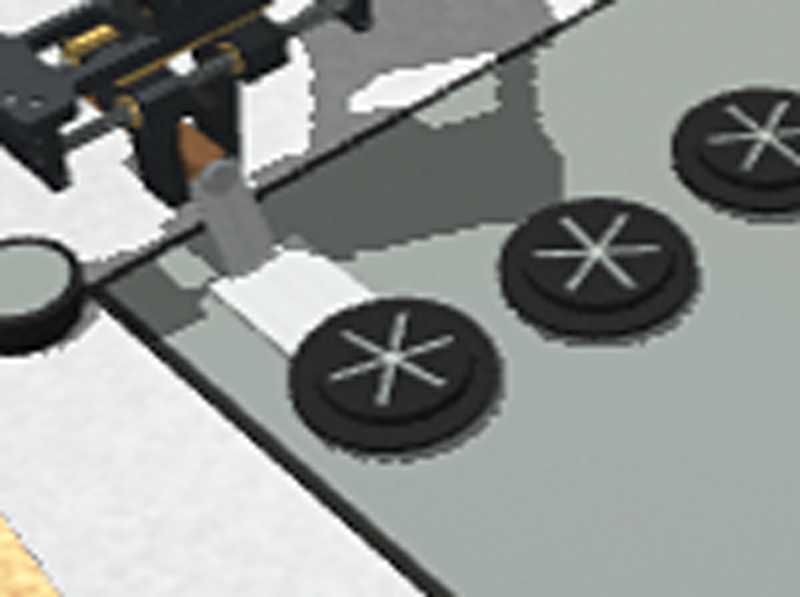

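```bash
cat >> h.py <<'E'
def Cpt(th,lag=2.):
    t=np.radians(th);c,s=np.cos(t),np.sin(t)
    if th<28.4: C=np.array([34,0])+np.array([-(68+lag)*c+6.5*s,(68+lag)*s+6.5*c])
    else: C=np.array([46,0])+np.array([-(80+lag)*c,(80+lag)*s])
    return (C+1.25*np.array([-np.sin(2*t),-np.cos(2*t)]))/1e3
def flip(xc,y,ths,lag=2.,yaw=0.):
    p,Q,s=cur();tip=p+Q@TIP;rows=[]
    for th in ths:
        C=Cpt(th,lag);d=np.array([xc,y,.003])+rz(yaw)@[C[0],0,C[1]]
        rows.append([round(float(v),2)+0. for v in Q.T@(d-tip)/.03]);tip=d
    print(rows,"end tip",d.round(4))
E
python3 - <<'E'
from h import *
flip(.5538,-.1717,[3,7,12,17,22,27,32,37])
E
```

```text
[[-0.07, 0.0, -0.15], [0.02, 0.0, -0.16], [0.05, 0.0, -0.2], [0.06, 0.0, -0.2], [0.08, 0.0, -0.19], [0.1, 0.0, -0.18], [0.06, 0.0, -0.2], [0.13, 0.0, -0.2]] end tip [ 0.5331 -0.1717  0.052 ]
```

>>> {"api": "play_rows", "payload": {"grip": [10,10,10,10,10,10,10,10], "xyz": [[-0.05,0,-0.15],[0.0,0,-0.16],[0.05,0,-0.2],[0.06,0,-0.2],[0.08,0,-0.19],[0.1,0,-0.18],[0.06,0,-0.2],[0.13,0,-0.2]], "delta_rot": [[0,0,0],[0,0,0],[0,0,0],[0,0,0],[0,0,0],[0,0,0],[0,0,0],[0,0,0]]}}

```text
time: 6.85
eef_pos: [0.4236, -0.1711, 0.0789]
eef_rot: [-3.141, 0.003, 0.0]
force: [0.8, 0.4, -2.1]
gripper_width: 0.0152
```

Run:
```python
from h import *
rep();tipnow()
snap("scene","s5.png",(200,200,350,312))
flip(.5538,-.1717,[42,47,52,57,62,67,72,77])
```

```text
t 6.85 p [ 0.4236 -0.1711  0.0789] z [-0.     0.001 -1.   ] x [ 1.    -0.002 -0.   ] F [ 0.8   0.38 -2.12] w 15.2 q [-0.439, 0.014, 2.209, 0.001, 0.919, 1.133]
tip [ 0.5326 -0.1713  0.0549]
[[0.11, -0.01, -0.04], [0.17, 0.0, -0.18], [0.18, 0.0, -0.16], [0.2, 0.0, -0.14], [0.21, 0.0, -0.13], [0.22, 0.0, -0.11], [0.23, 0.0, -0.09], [0.24, 0.0, -0.07]] end tip [ 0.5808 -0.1717  0.084 ]
```

View pics/s5.png

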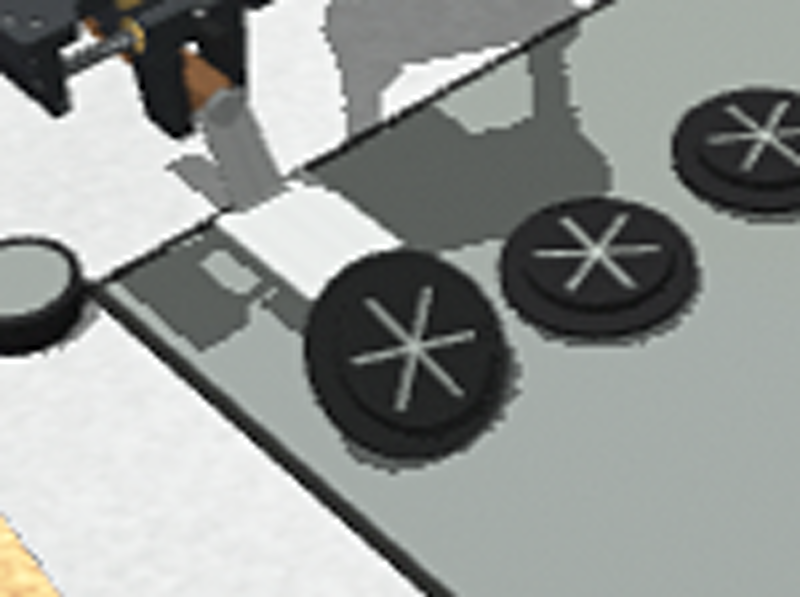

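The filter is tilted about 38° on the blade, as planned. Continuing.

>>> {"api": "play_rows", "payload": {"grip": [10,10,10,10,10,10,10,10], "xyz": [[0.11,0,-0.06],[0.17,0,-0.18],[0.18,0,-0.16],[0.2,0,-0.14],[0.21,0,-0.13],[0.22,0,-0.11],[0.23,0,-0.09],[0.24,0,-0.07]], "delta_rot": [[0,0,0],[0,0,0],[0,0,0],[0,0,0],[0,0,0],[0,0,0],[0,0,0],[0,0,0]]}}

```text
time: 7.7
eef_pos: [0.4758, -0.1716, 0.1107]
eef_rot: [3.141, -0.003, 0.003]
force: [-0.5, 0.3, -0.9]
gripper_width: 0.0154
```

Run:
```python
from h import *
rep();tipnow()
snap("scene","s6.png",(200,200,350,312))
flip(.5538,-.1717,[81,85,89])
```

```text
t 7.7 p [ 0.4758 -0.1716  0.1107] z [ 0.002 -0.    -1.   ] x [ 1.    -0.002  0.002] F [-0.5   0.29 -0.93] w 15.4 q [-0.396, 0.062, 2.089, 0.001, 0.988, 1.176]
tip [ 0.5848 -0.1718  0.0869]
[[0.0, -0.01, 0.09], [0.2, 0.0, -0.02], [0.2, 0.0, -0.01]] end tip [ 0.5983 -0.1717  0.0862]
```

View pics/s6.png

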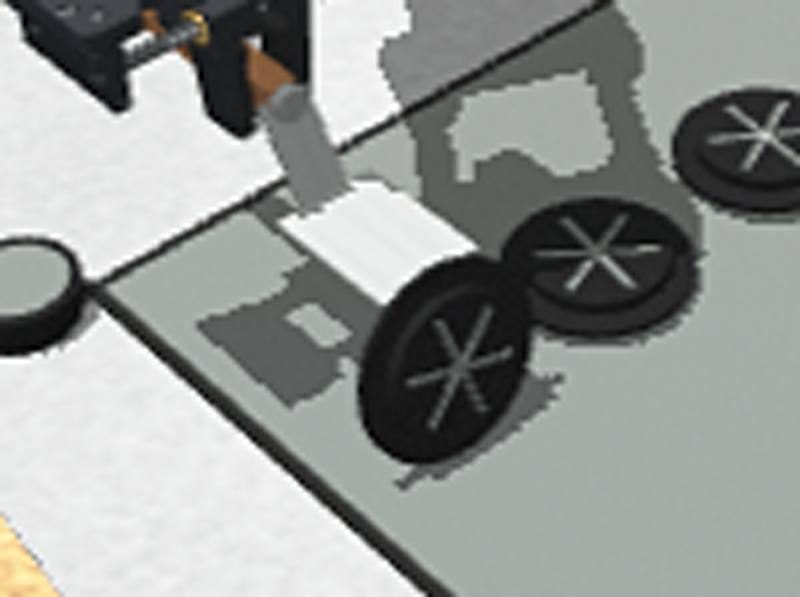

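>>> {"api": "play_rows", "payload": {"grip": [10,10,10,10,10,10], "xyz": [[0.15,0,0.05],[0.17,0,0.04],[0.17,0,0.02],[0.17,0,0],[0.17,0,0],[0,0,0]], "delta_rot": [[0,0,0],[0,0,0],[0,0,0],[0,0,0],[0,0,0],[0,0,0]]}}

```text
time: 8.35
eef_pos: [0.5049, -0.1719, 0.1074]
eef_rot: [3.141, -0.003, 0.007]
force: [-0.7, 0.2, -0.8]
gripper_width: 0.0151
```

Run:
```python
from h import *
rep();tipnow()
snap("scene","s7.png",(200,200,350,312))
```

```text
t 8.35 p [ 0.5049 -0.1719  0.1074] z [ 0.004 -0.001 -1.   ] x [ 1.    -0.002  0.004] F [-0.7   0.18 -0.82] w 15.1 q [-0.375, 0.116, 2.037, 0.001, 0.984, 1.196]
tip [ 0.614  -0.1721  0.0839]
```

View pics/s7.png

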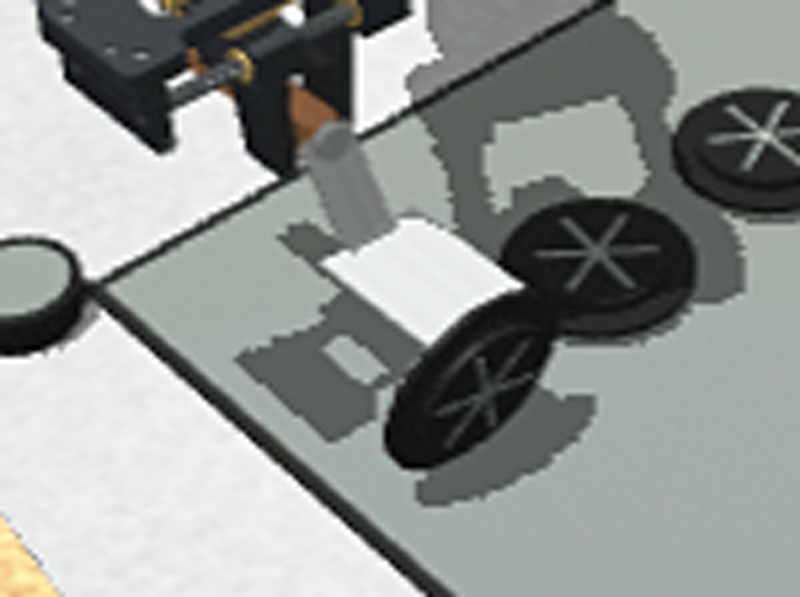

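>>> {"api": "play_rows", "payload": {"grip": [10,10], "xyz": [[0,0,0],[0,0,0]], "delta_rot": [[0,0,0],[0,0,0]]}}

```text
time: 8.6
eef_pos: [0.5044, -0.1718, 0.1074]
eef_rot: [3.141, -0.002, 0.006]
force: [-0.3, 0.8, -0.6]
gripper_width: 0.0153
```

Run:
```python
from h import *
rep();tipnow()
snap("scene","s8.png",(200,200,350,312))
```

```text
t 8.6 p [ 0.5044 -0.1718  0.1074] z [ 0.004 -0.001 -1.   ] x [ 1.    -0.002  0.004] F [-0.26  0.83 -0.64] w 15.3 q [-0.376, 0.115, 2.038, 0.001, 0.984, 1.196]
tip [ 0.6135 -0.172   0.0838]
```

View pics/s8.png

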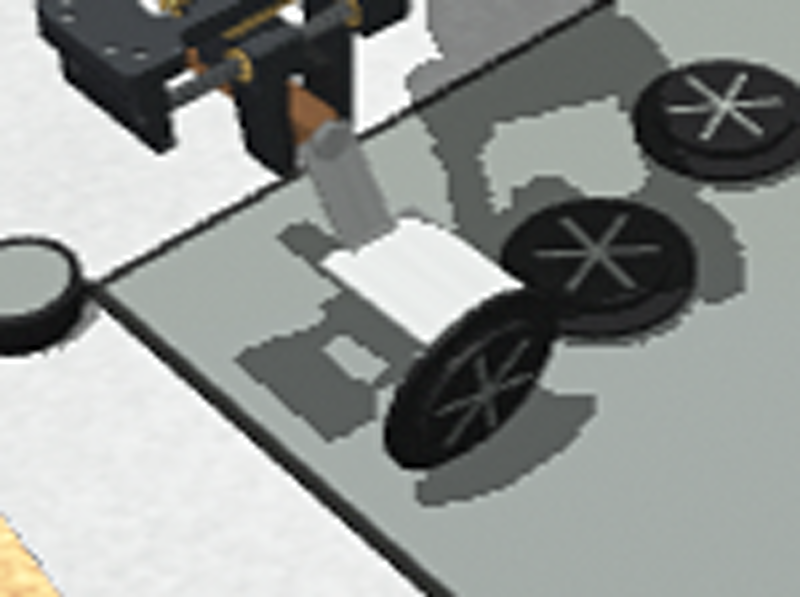

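The filter is hooked past vertical on the blade, at (470,380) in the crop, so I can lower it under control. Filter 2 has just been knocked aside; it is now at (725,110) in the crop. I'll pitch the tip down while following the arc.

```bash
cat >> h.py <<'E'
def lower(th0,ths,yaw=0.,ang0=None):
    """rows that lower the hooked disc; blade level at th0"""
    p,Q,s=cur();tip=p+Q@TIP
    f=lambda t:np.array([-81.25*np.cos(t)-4*np.sin(t),0,81.25*np.sin(t)-4*np.cos(t)])/1e3
    ph0=np.degrees(np.arctan2(-Q[2,0],np.hypot(Q[0,0],Q[1,0])))
    P=tip-rz(yaw)@f(np.radians(th0+ph0));print("pivot",P.round(4),"pitch0",ph0.round(1))
    xs=[];rs=[]
    for th in ths:
        d=P+rz(yaw)@f(np.radians(th));TR=rz(yaw)@ry(th-th0)@R0
        tp=d-TR@TIP
        xs.append([round(float(v),2)+0. for v in Q.T@(tp-p)/.03]);rs.append([round(float(v),2)+0. for v in R.from_matrix(Q.T@TR).as_rotvec()*180/np.pi/8])
        p,Q=tp,TR
    print(xs,"\n",rs,"\nend tip",d.round(4),"tcp",p.round(4))
E
python3 - <<'E'
from h import *
lower(97,[102,107,112,117,122,127,132,137])
E
```

```text
pivot [ 0.6078 -0.172   0.0026] pitch0 -0.2
[[0.33, 0.01, -0.3], [0.32, 0.0, -0.29], [0.32, 0.0, -0.29], [0.32, 0.0, -0.29], [0.32, 0.0, -0.29], [0.32, 0.0, -0.29], [0.32, 0.0, -0.29], [0.32, 0.0, -0.29]] 
 [[0.0, -0.65, -0.01], [0.0, -0.62, 0.0], [0.0, -0.63, 0.0], [0.0, -0.62, 0.0], [0.0, -0.62, 0.0], [0.0, -0.62, 0.0], [0.0, -0.62, 0.0], [0.0, -0.63, 0.0]] 
end tip [ 0.6645 -0.172   0.061 ] tcp [ 0.5964 -0.172   0.1494]
```

>>> {"api": "play_rows", "payload": {"grip": [10,10,10,10,10,10,10,10], "xyz": [[0.32,0,-0.29],[0.32,0,-0.29],[0.32,0,-0.29],[0.32,0,-0.29],[0.32,0,-0.29],[0.32,0,-0.29],[0.32,0,-0.29],[0.32,0,-0.29]], "delta_rot": [[0,-0.63,0],[0,-0.63,0],[0,-0.62,0],[0,-0.62,0],[0,-0.62,0],[0,-0.62,0],[0,-0.62,0],[0,-0.62,0]]}}

```text
time: 9.45
eef_pos: [0.5966, -0.1726, 0.154]
eef_rot: [2.944, -0.01, -1.094]
force: [-0.6, -0.9, -1.3]
gripper_width: 0.0153
```

Run:
```python
from h import *
rep();tipnow()
snap("scene","s9.png",(200,200,350,312))
lower(97,[142])
```

```text
t 9.45 p [ 0.5966 -0.1726  0.154 ] z [-0.653  0.001 -0.757] x [ 0.757 -0.006 -0.653] F [-0.59 -0.86 -1.29] w 15.3 q [-0.238, 0.682, 1.32, -0.159, 1.835, 1.354]
tip [ 0.6635 -0.1733  0.0646]
pivot [ 0.6065 -0.1725  0.0019] pitch0 41.1
[[0.24, 0.01, -0.22]] 
 [[-0.01, -0.48, -0.03]] 
end tip [ 0.6681 -0.1725  0.0551] tcp [ 0.6079 -0.1725  0.1491]
```

View pics/s9.png

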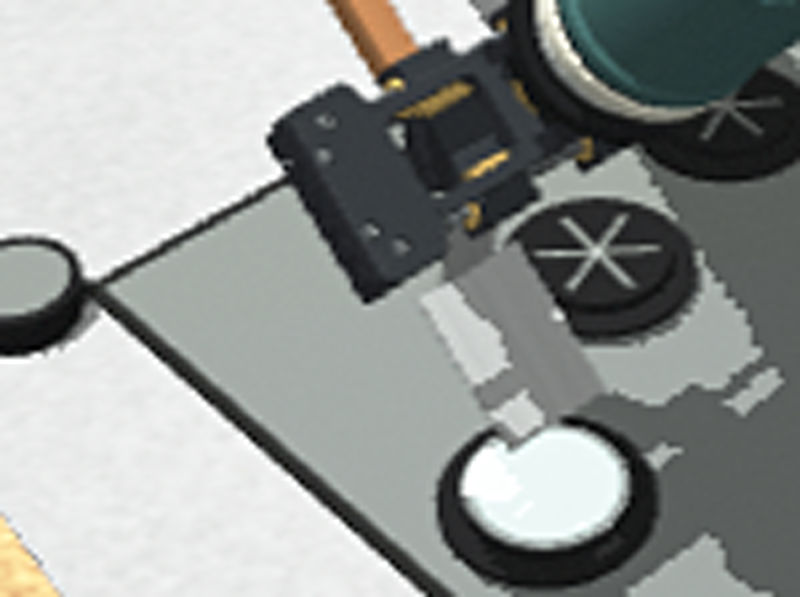

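Filter 4 lies glass up at (545,490) in the crop. I'll withdraw the blade and level it.

>>> {"api": "play_rows", "payload": {"grip": [10,10,10,10,10,10,10,10], "xyz": [[-0.6,0,-0.2],[-0.8,0,-0.2],[-0.8,0,0],[-0.8,0,0],[-0.8,0,0],[-0.5,0,0.3],[-0.4,0,0.3],[-0.4,0,0.3]], "delta_rot": [[0,0,0],[0,0.5,0],[0,0.8,0],[0,0.8,0],[0,0.8,0],[0,0.8,0],[0,0.8,0],[0,0.6,0]]}}

```text
time: 10.3
eef_pos: [0.4604, -0.171, 0.2091]
eef_rot: [3.132, -0.006, 0.052]
force: [-0.6, -0.1, -0.3]
gripper_width: 0.0153
```

Run:
```python
from h import *
rep();tipnow()
snap("scene","s10.png",(200,150,450,337))
snap("top","t10.png",(230,100,430,250))
```

```text
t 10.3 p [ 0.4604 -0.171   0.2091] z [ 0.033 -0.009 -0.999] x [ 0.999 -0.003  0.033] F [-0.57 -0.13 -0.28] w 15.3 q [-0.41, -0.09, 2.043, 0.005, 1.155, 1.163]
tip [ 0.5701 -0.1716  0.1887]
```

View pics/s10.png

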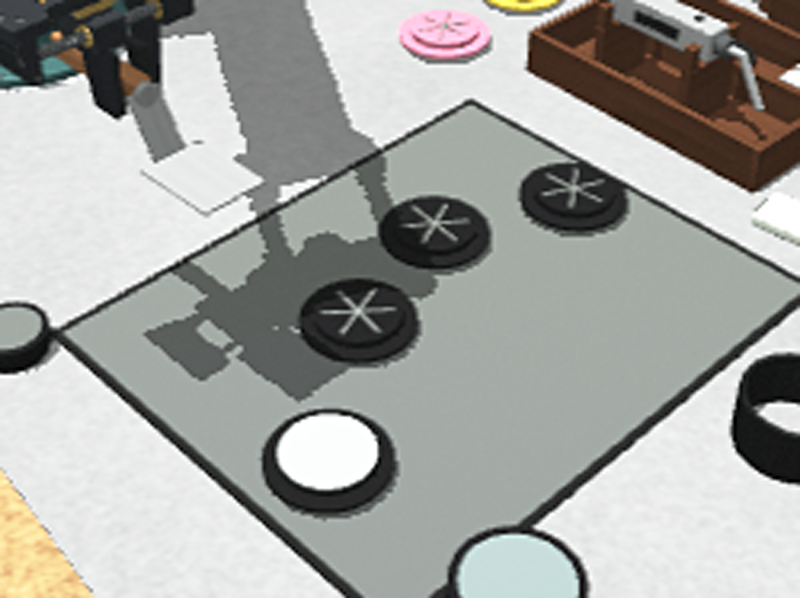

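View pics/t10.png

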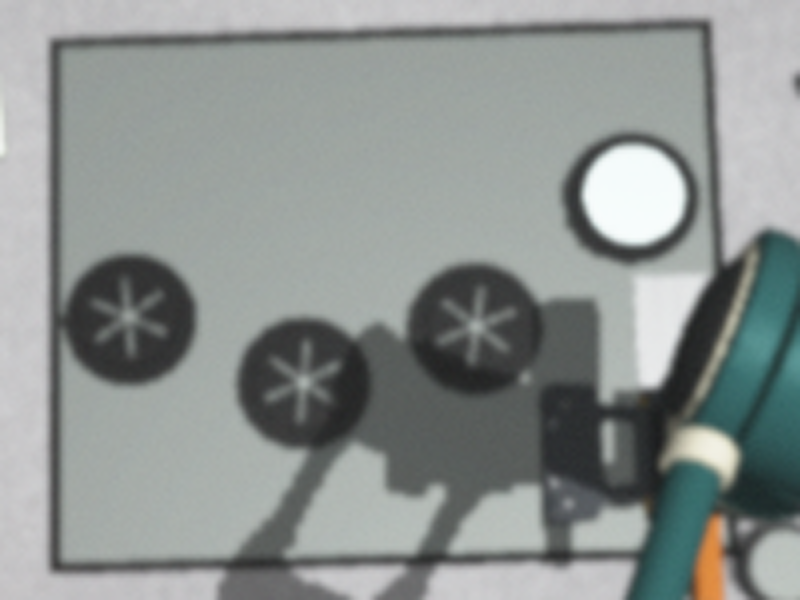

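Run:
```python
from h import *
d=dict(np.load("last_top.npz"))
for p in[(129,317),(303,382),(475,326),(633,195)]:print(px(d,230+p[0]/4,100+p[1]/4,.02).round(4))
f=px(d,230+475/4,100+326/4,.02)
tipplan([f[0]-.056,f[1],.035])
```

```text
[0.5772 0.1761 0.02  ]
[0.5292 0.0574 0.02  ]
[ 0.565  -0.0608  0.02  ]
[ 0.6537 -0.1723  0.02  ]
tcp target [ 0.4    -0.0608  0.059 ]
dist 190.9 ang 1.4 n 8
xyz [[-0.25, -0.46, 0.6], [-0.25, -0.46, 0.6], [-0.24, -0.45, 0.61], [-0.24, -0.45, 0.61], [-0.24, -0.45, 0.61], [-0.24, -0.45, 0.61], [-0.23, -0.45, 0.61], [-0.23, -0.45, 0.61]] 
rot [[0.01, -0.02, 0.0], [0.01, -0.02, 0.0], [0.01, -0.02, 0.0], [0.01, -0.02, 0.0], [0.01, -0.02, 0.0], [0.01, -0.02, 0.0], [0.01, -0.02, 0.0], [0.01, -0.02, 0.0]]
```

>>> {"api": "play_rows", "payload": {"grip": [10,10,10,10,10,10,10,10], "xyz": [[-0.28,-0.46,0.45],[-0.28,-0.46,0.6],[-0.26,-0.46,0.62],[-0.24,-0.46,0.62],[-0.24,-0.46,0.62],[-0.24,-0.46,0.62],[-0.24,-0.46,0.62],[-0.24,-0.46,0.5]], "delta_rot": [[0.01,-0.04,0],[0.01,-0.04,0],[0.01,-0.04,0],[0.01,-0.02,0],[0.01,-0.02,0],[0.01,-0.02,0],[0.01,-0.02,0],[0.01,-0.02,0]]}}

```text
time: 11.2
eef_pos: [0.3974, -0.0597, 0.0748]
eef_rot: [3.135, -0.019, 0.026]
force: [-0.2, 0.6, -1.3]
gripper_width: 0.0157
```

Run:
```python
from h import *
rep();tipnow()
tipplan([.509,-.0608,.012])
```

```text
t 11.2 p [ 0.3974 -0.0597  0.0748] z [ 0.017 -0.007 -1.   ] x [ 1.    -0.012  0.017] F [-0.21  0.64 -1.26] w 15.7 q [-0.208, -0.104, 2.33, -0.004, 0.898, 1.377]
tip [ 0.5067 -0.0611  0.0526]
tcp target [ 0.4    -0.0608  0.036 ]
dist 38.9 ang 1.2 n 2
xyz [[0.03, 0.01, 0.65], [0.04, 0.02, 0.65]] 
rot [[0.02, -0.06, -0.04], [0.02, -0.06, -0.04]]
```

>>> {"api": "play_rows", "payload": {"grip": [10,10,10,10,10], "xyz": [[0.02,0.01,0.4],[0.02,0.01,0.4],[0,0.01,0.35],[0,0,0.15],[0,0,0]], "delta_rot": [[0.02,-0.08,-0.04],[0.02,-0.06,-0.04],[0,0,0],[0,0,0],[0,0,0]]}}

```text
time: 11.7
eef_pos: [0.3998, -0.0615, 0.0349]
eef_rot: [3.139, 0.002, -0.003]
force: [0.2, 0.4, -0.8]
gripper_width: 0.0154
```

Run:
```python
from h import *
rep();tipnow()
tipplan([.509,-.0608,.006])
```

```text
t 11.7 p [ 0.3998 -0.0615  0.0349] z [-0.002 -0.002 -1.   ] x [ 1.     0.002 -0.002] F [ 0.16  0.4  -0.77] w 15.4 q [-0.212, -0.015, 2.34, -0.004, 0.818, 1.36]
tip [ 0.5087 -0.0613  0.0107]
tcp target [ 0.4    -0.0608  0.03  ]
dist 4.9 ang 0.2 n 1
xyz [[0.01, -0.02, 0.16]] 
rot [[0.02, 0.01, 0.01]]
```

>>> {"api": "play_rows", "payload": {"grip": [10,10,10,10,10,10,10], "xyz": [[0.01,-0.02,0.14],[0,0,0],[0.2,0,0],[0.2,0,0],[0.2,0,0],[0.1,0,0],[0,0,0]], "delta_rot": [[0.02,0.01,0.01],[0,0,0],[0,0,0],[0,0,0],[0,0,0],[0,0,0],[0,0,0]]}}

```text
time: 12.4
eef_pos: [0.4253, -0.062, 0.032]
eef_rot: [3.142, -0.002, 0.005]
force: [-0.4, -0.6, -1.7]
gripper_width: 0.0156
```

Run:
```python
from h import *
rep();tipnow()
snap("scene","s11.png",(220,180,370,292))
p,Q,s=cur();xt=(p+Q@TIP)[0]
flip(max(.565,xt+.034),-.0610,[3,7,12,17,22,27,32,37])
```

```text
t 12.4 p [ 0.4253 -0.062   0.032 ] z [ 0.003 -0.    -1.   ] x [ 1.    -0.001  0.003] F [-0.42 -0.61 -1.67] w 15.6 q [-0.203, 0.037, 2.294, 0.001, 0.808, 1.368]
tip [ 0.5344 -0.0622  0.0083]
[[-0.06, -0.04, -0.12], [0.02, 0.0, -0.16], [0.05, 0.0, -0.2], [0.06, 0.0, -0.2], [0.08, 0.0, -0.19], [0.1, 0.0, -0.18], [0.06, 0.0, -0.2], [0.13, 0.0, -0.2]] end tip [ 0.5475 -0.061   0.052 ]
```

View pics/s11.png

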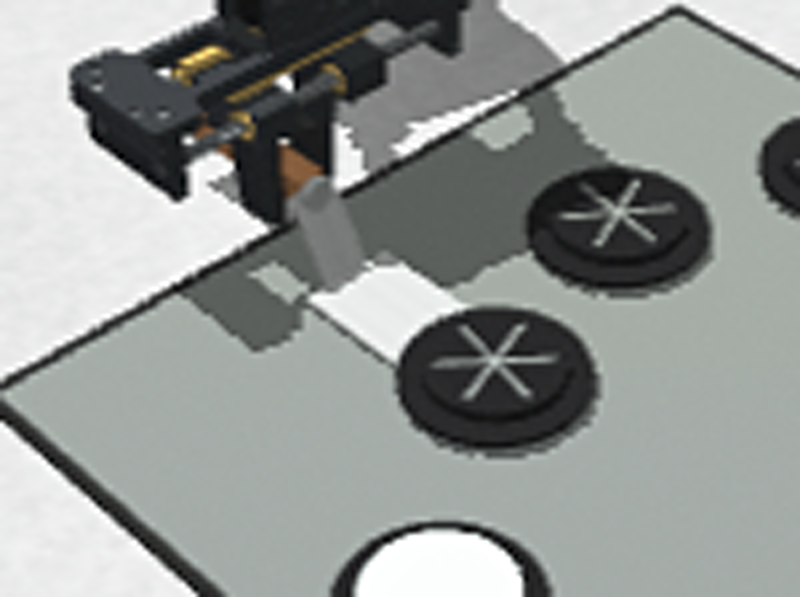

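>>> {"api": "play_rows", "payload": {"grip": [10,10,10,10,10,10,10,10], "xyz": [[-0.05,0,-0.12],[0.0,0,-0.16],[0.05,0,-0.2],[0.06,0,-0.2],[0.08,0,-0.19],[0.1,0,-0.18],[0.06,0,-0.2],[0.13,0,-0.2]], "delta_rot": [[0,0,0],[0,0,0],[0,0,0],[0,0,0],[0,0,0],[0,0,0],[0,0,0],[0,0,0]]}}

```text
time: 13.25
eef_pos: [0.4376, -0.0618, 0.0789]
eef_rot: [-3.141, 0.002, -0.003]
force: [0.4, -0.9, -1.6]
gripper_width: 0.0149
```

Run:
```python
from h import *
rep();tipnow()
flip(.5684,-.0615,[42,47,52,57,62,67,72,77])
```

```text
t 13.25 p [ 0.4376 -0.0618  0.0789] z [ 0.002  0.    -1.   ] x [ 1.    -0.001  0.002] F [ 0.43 -0.92 -1.64] w 14.9 q [-0.197, -0.017, 2.24, 0.001, 0.917, 1.375]
tip [ 0.5467 -0.0619  0.0551]
[[0.19, -0.01, -0.09], [0.17, 0.0, -0.18], [0.18, 0.0, -0.16], [0.2, 0.0, -0.14], [0.21, 0.0, -0.13], [0.22, 0.0, -0.11], [0.23, 0.0, -0.09], [0.24, 0.0, -0.07]] end tip [ 0.5954 -0.0615  0.084 ]
```

>>> {"api": "play_rows", "payload": {"grip": [10,10,10,10,10,10,10,10], "xyz": [[0.13,0,-0.08],[0.17,0,-0.18],[0.18,0,-0.16],[0.2,0,-0.14],[0.21,0,-0.13],[0.22,0,-0.11],[0.23,0,-0.09],[0.24,0,-0.07]], "delta_rot": [[0,0,0],[0,0,0],[0,0,0],[0,0,0],[0,0,0],[0,0,0],[0,0,0],[0,0,0]]}}

```text
time: 14.05
eef_pos: [0.4897, -0.0619, 0.111]
eef_rot: [3.142, -0.002, 0.005]
force: [-0.3, -0.5, -0.5]
gripper_width: 0.0151
```

Run:
```python
from h import *
rep();tipnow()
snap("scene","s12.png",(220,180,370,292))
```

```text
t 14.05 p [ 0.4897 -0.0619  0.111 ] z [ 0.003 -0.    -1.   ] x [ 1.    -0.001  0.003] F [-0.32 -0.52 -0.47] w 15.1 q [-0.177, 0.038, 2.114, 0.001, 0.986, 1.395]
tip [ 0.5987 -0.0621  0.0873]
```

View pics/s12.png

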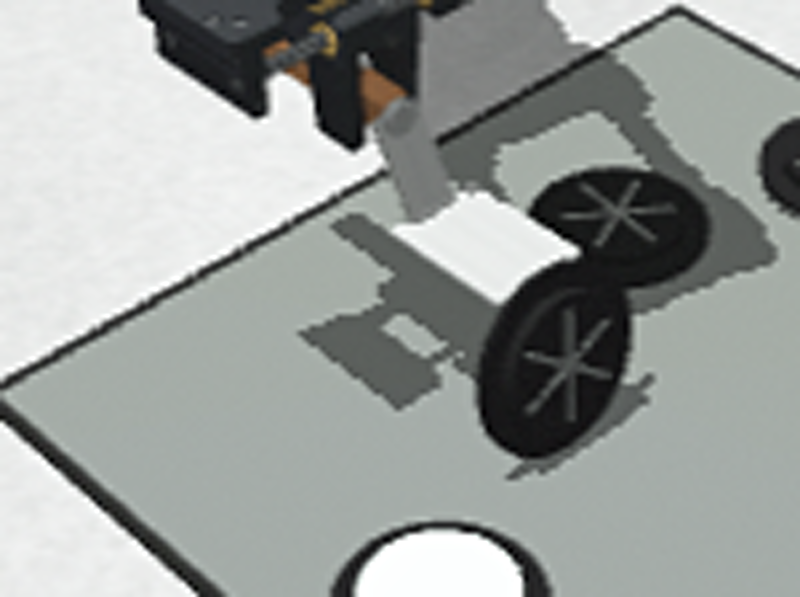

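Filter 3 stands nearly upright, as filter 4 did. I'll use the same finish: push, then lower by pitching.

>>> {"api": "play_rows", "payload": {"grip": [10,10,10,10,10,10], "xyz": [[0.15,0,0.05],[0.17,0,0.04],[0.17,0,0.02],[0.17,0,0],[0.17,0,0],[0,0,0]], "delta_rot": [[0,0,0],[0,0,0],[0,0,0],[0,0,0],[0,0,0],[0,0,0]]}}

```text
time: 14.7
eef_pos: [0.5185, -0.0621, 0.1075]
eef_rot: [3.141, -0.002, 0.007]
force: [0.1, 0.5, -1.0]
gripper_width: 0.0152
```

Run:
```python
from h import *
rep();tipnow()
snap("scene","s13.png",(220,180,370,292))
lower(97,[102,107,112,117,122,127,132,137])
```

```text
t 14.7 p [ 0.5185 -0.0621  0.1075] z [ 0.004 -0.    -1.   ] x [ 1.    -0.001  0.004] F [ 0.06  0.52 -1.04] w 15.2 q [-0.167, 0.095, 2.06, 0.001, 0.982, 1.404]
tip [ 0.6276 -0.0622  0.0839]
pivot [ 0.6215 -0.0621  0.0026] pitch0 -0.2
[[0.33, 0.0, -0.3], [0.32, 0.0, -0.29], [0.32, 0.0, -0.29], [0.32, 0.0, -0.29], [0.32, 0.0, -0.29], [0.32, 0.0, -0.29], [0.32, 0.0, -0.29], [0.32, 0.0, -0.29]] 
 [[0.0, -0.65, -0.01], [0.0, -0.62, 0.0], [0.0, -0.63, 0.0], [0.0, -0.62, 0.0], [0.0, -0.62, 0.0], [0.0, -0.62, 0.0], [0.0, -0.62, 0.0], [0.0, -0.63, 0.0]] 
end tip [ 0.6782 -0.0621  0.061 ] tcp [ 0.6101 -0.0621  0.1494]
```

View pics/s13.png

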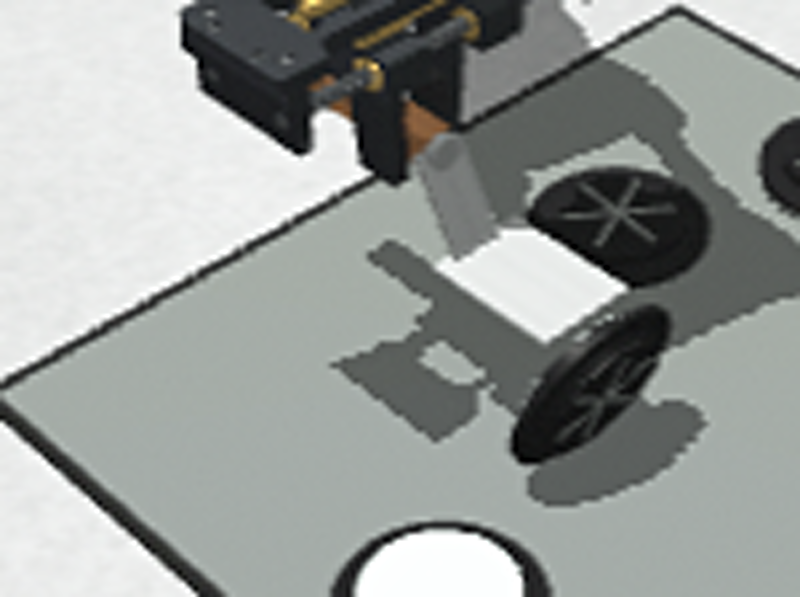

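It is falling clear of the blade, so I'll hold still while it lands.

>>> {"api": "play_rows", "payload": {"grip": [10,10,10,10,10], "xyz": [[-0.2,0,0],[-0.3,0,-0.2],[-0.3,0,-0.2],[0,0,0],[0,0,0]], "delta_rot": [[0,0,0],[0,0,0],[0,0,0],[0,0,0],[0,0,0]]}}

```text
time: 15.25
eef_pos: [0.4903, -0.0618, 0.1203]
eef_rot: [-3.142, 0.002, -0.004]
force: [0.1, 0.0, -1.6]
gripper_width: 0.0152
```

Run:
```python
from h import *
rep();tipnow()
snap("scene","s14.png",(220,150,420,300))
d=snap("top","t14.png",(230,100,430,250))
```

```text
t 15.25 p [ 0.4903 -0.0618  0.1203] z [ 0.003  0.    -1.   ] x [ 1.    -0.001  0.003] F [ 0.05  0.04 -1.57] w 15.2 q [-0.176, 0.028, 2.105, 0.001, 1.006, 1.396]
tip [ 0.5993 -0.062   0.0965]
```

View pics/s14.png

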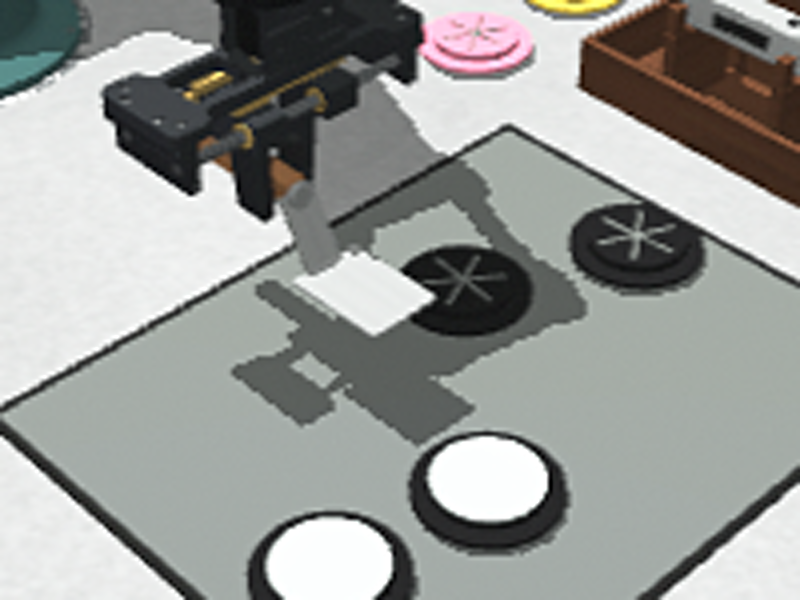

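View pics/t14.png

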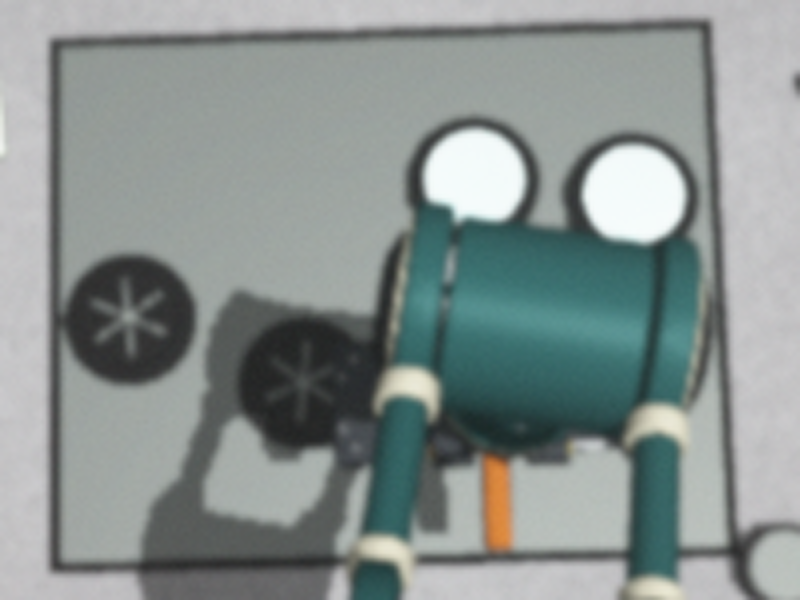

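Run:
```python
from h import *
tipplan([.473,.0574,.040],n=8)
```

```text
tcp target [0.364  0.0574 0.064 ]
dist 182.7 ang 0.2 n 8
xyz [[-0.53, -0.5, 0.23], [-0.53, -0.5, 0.23], [-0.53, -0.5, 0.23], [-0.53, -0.5, 0.23], [-0.53, -0.5, 0.23], [-0.53, -0.5, 0.23], [-0.53, -0.5, 0.23], [-0.53, -0.5, 0.23]] 
rot [[0.0, 0.0, 0.0], [0.0, 0.0, 0.0], [0.0, 0.0, 0.0], [0.0, 0.0, 0.0], [0.0, 0.0, 0.0], [0.0, 0.0, 0.0], [0.0, 0.0, 0.0], [0.0, 0.0, 0.0]]
```

>>> {"api": "play_rows", "payload": {"grip": [10,10,10,10,10,10,10,10], "xyz": [[-0.6,-0.4,0.0],[-0.6,-0.5,0.1],[-0.58,-0.5,0.23],[-0.53,-0.5,0.25],[-0.53,-0.5,0.25],[-0.53,-0.5,0.25],[-0.53,-0.5,0.3],[-0.4,-0.5,0.25]], "delta_rot": [[0,0,0],[0,0,0],[0,0,0],[0,0,0],[0,0,0],[0,0,0],[0,0,0],[0,0,0]]}}

```text
time: 16.15
eef_pos: [0.3633, 0.0573, 0.0709]
eef_rot: [3.141, -0.009, 0.017]
force: [-0.8, 0.3, -1.4]
gripper_width: 0.0153
```

Run:
```python
from h import *
get_image("top");rep();tipnow()
tipplan([.474,.0574,.0065])
d=snap("top","t15.png",(230,100,430,250))
```

```text
t 16.2 p [0.3604 0.0585 0.0693] z [ 0.007  0.    -1.   ] x [ 1.    -0.006  0.007] F [-2.58  0.78 -2.03] w 15.5 q [0.093, -0.167, 2.395, -0.0, 0.907, 1.67]
tip [0.4696 0.0579 0.046 ]
tcp target [0.365  0.0574 0.0305]
dist 39.1 ang 0.5 n 2
xyz [[0.07, 0.02, 0.65], [0.07, 0.02, 0.65]] 
rot [[0.0, -0.02, -0.02], [0.0, -0.02, -0.02]]
```

View pics/t15.png

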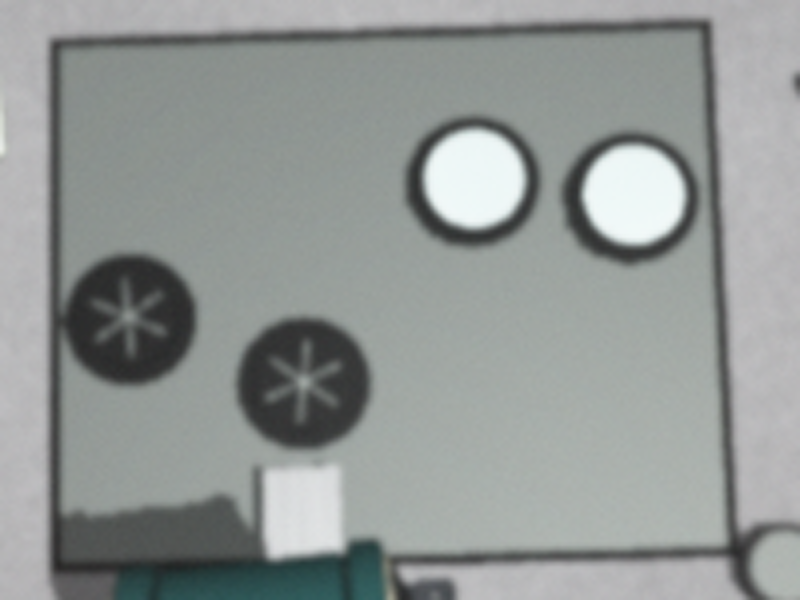

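>>> {"api": "play_rows", "payload": {"grip": [10,10,10,10,10], "xyz": [[0.07,0.02,0.4],[0.07,0.02,0.4],[0,0,0.35],[0,0,0.1],[0,0,0]], "delta_rot": [[0,-0.02,-0.02],[0,-0.02,-0.02],[0,0,0],[0,0,0],[0,0,0]]}}

```text
time: 16.75
eef_pos: [0.3714, 0.055, 0.0314]
eef_rot: [3.14, 0.004, 0.011]
force: [0.3, -0.7, -0.7]
gripper_width: 0.0154
```

Run:
```python
from h import *
rep();tipnow()
tipplan([.474,.0574,.006])
```

```text
t 16.75 p [0.3714 0.055  0.0314] z [ 0.007 -0.001 -1.   ] x [1.    0.003 0.007] F [ 0.3  -0.7  -0.72] w 15.4 q [0.082, -0.073, 2.403, -0.002, 0.804, 1.652]
tip [0.4805 0.0552 0.0082]
tcp target [0.365  0.0574 0.03  ]
dist 7.0 ang 0.4 n 1
xyz [[-0.21, -0.08, 0.04]] 
rot [[0.01, -0.05, 0.02]]
```

>>> {"api": "play_rows", "payload": {"grip": [10,10,10], "xyz": [[-0.15,-0.08,0.07],[0,0,0],[0,0,0]], "delta_rot": [[0.01,-0.05,0.02],[0,0,0],[0,0,0]]}}

```text
time: 17.05
eef_pos: [0.3673, 0.0571, 0.0295]
eef_rot: [-3.141, 0.002, -0.0]
force: [-0.1, 1.0, -0.8]
gripper_width: 0.0151
```

Run:
```python
from h import *
rep();tipnow()
tipplan([.474,.0574,.006])
```

```text
t 17.05 p [0.3673 0.0571 0.0295] z [ 0.  0. -1.] x [ 1.    -0.001  0.   ] F [-0.05  0.99 -0.79] w 15.1 q [0.087, -0.072, 2.407, 0.001, 0.807, 1.659]
tip [0.4763 0.057  0.0055]
tcp target [0.365  0.0574 0.03  ]
dist 2.4 ang 0.1 n 1
xyz [[-0.08, -0.01, -0.02]] 
rot [[0.0, 0.0, -0.01]]
```

>>> {"api": "play_rows", "payload": {"grip": [10,10,10,10,10], "xyz": [[0.18,0,-0.02],[0.18,0,0],[0.12,0,0],[0.06,0,0],[0,0,0]], "delta_rot": [[0,0,0],[0,0,0],[0,0,0],[0,0,0],[0,0,0]]}}

```text
time: 17.55
eef_pos: [0.3864, 0.0573, 0.0313]
eef_rot: [-3.141, 0.001, -0.005]
force: [-0.3, -0.2, -1.5]
gripper_width: 0.0153
```

Run:
```python
from h import *
rep();tipnow()
snap("scene","s16.png",(250,160,400,272))
p,Q,s=cur();xt=(p+Q@TIP)[0];xc=max(.5292,xt+.034);print(xc)
flip(xc,.057,[3,7,12,17,22,27,32,37])
```

```text
t 17.55 p [0.3864 0.0573 0.0313] z [ 0.003  0.001 -1.   ] x [ 1.    -0.001  0.003] F [-0.34 -0.17 -1.51] w 15.3 q [0.083, -0.039, 2.372, 0.001, 0.806, 1.654]
tip [0.4954 0.0573 0.0077]
0.5292967808596613
[[-0.06, 0.01, -0.14], [0.02, 0.0, -0.16], [0.05, 0.0, -0.2], [0.06, 0.0, -0.2], [0.08, 0.0, -0.19], [0.1, 0.0, -0.18], [0.06, 0.0, -0.2], [0.13, 0.0, -0.2]] end tip [0.5086 0.057  0.052 ]
```

View pics/s16.png

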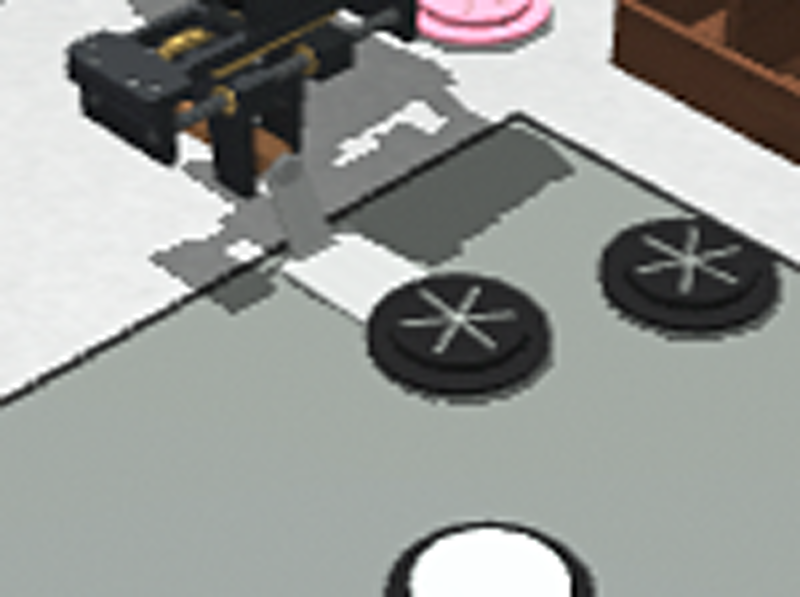

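>>> {"api": "play_rows", "payload": {"grip": [10,10,10,10,10,10,10,10], "xyz": [[-0.04,0,-0.13],[0.0,0,-0.16],[0.05,0,-0.2],[0.06,0,-0.2],[0.08,0,-0.19],[0.1,0,-0.18],[0.06,0,-0.2],[0.13,0,-0.2]], "delta_rot": [[0,0,0],[0,0,0],[0,0,0],[0,0,0],[0,0,0],[0,0,0],[0,0,0],[0,0,0]]}}

```text
time: 18.4
eef_pos: [0.3989, 0.0572, 0.0784]
eef_rot: [-3.141, 0.001, -0.003]
force: [-1.2, -0.8, -2.1]
gripper_width: 0.0152
```

Run:
```python
from h import *
rep();tipnow()
flip(.5295,.0572,[42,47,52,57,62,67,72,77])
```

```text
t 18.4 p [0.3989 0.0572 0.0784] z [ 0.002  0.001 -1.   ] x [ 1.    -0.001  0.002] F [-1.22 -0.82 -2.13] w 15.2 q [0.08, -0.096, 2.315, 0.001, 0.921, 1.652]
tip [0.5079 0.0572 0.0546]
[[0.18, 0.0, -0.1], [0.17, 0.0, -0.18], [0.18, 0.0, -0.16], [0.2, 0.0, -0.14], [0.21, 0.0, -0.13], [0.22, 0.0, -0.11], [0.23, 0.0, -0.09], [0.24, 0.0, -0.07]] end tip [0.5565 0.0572 0.084 ]
```

>>> {"api": "play_rows", "payload": {"grip": [10,10,10,10,10,10,10,10], "xyz": [[0.13,0,-0.08],[0.17,0,-0.18],[0.18,0,-0.16],[0.2,0,-0.14],[0.21,0,-0.13],[0.22,0,-0.11],[0.23,0,-0.09],[0.24,0,-0.07]], "delta_rot": [[0,0,0],[0,0,0],[0,0,0],[0,0,0],[0,0,0],[0,0,0],[0,0,0],[0,0,0]]}}

```text
time: 19.2
eef_pos: [0.451, 0.0572, 0.1104]
eef_rot: [-3.141, 0.001, -0.004]
force: [0.9, 0.1, -0.3]
gripper_width: 0.015
```

Run:
```python
from h import *
rep();tipnow()
snap("scene","s17.png",(250,160,400,272))
```

```text
t 19.2 p [0.451  0.0572 0.1104] z [ 0.003  0.001 -1.   ] x [ 1.    -0.001  0.003] F [ 0.89  0.13 -0.32] w 15.0 q [0.071, -0.037, 2.191, 0.001, 0.985, 1.642]
tip [0.56   0.0571 0.0867]
```

View pics/s17.png

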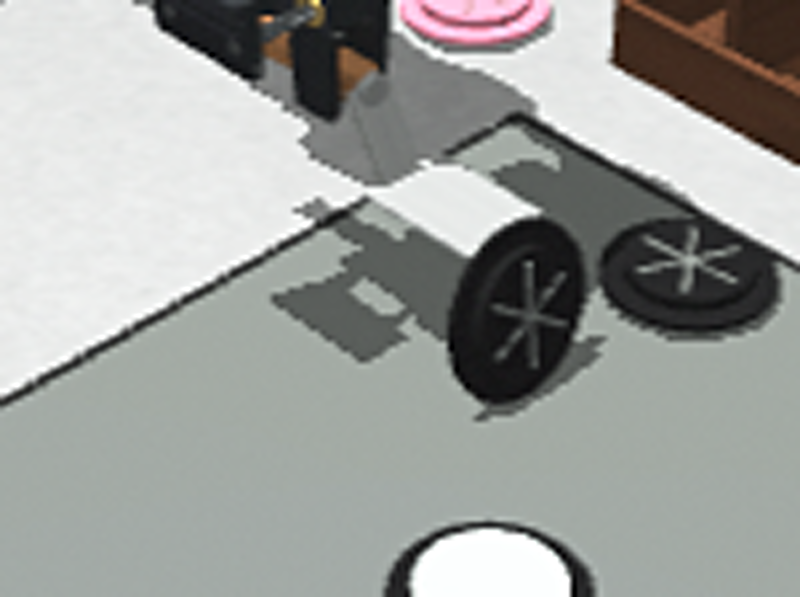

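>>> {"api": "play_rows", "payload": {"grip": [10,10,10,10,10,10,10,10], "xyz": [[0.15,0,0.05],[0.17,0,0.04],[0.17,0,0.02],[0.17,0,0],[0.17,0,0],[0,0,0],[0,0,0],[0,0,0]], "delta_rot": [[0,0,0],[0,0,0],[0,0,0],[0,0,0],[0,0,0],[0,0,0],[0,0,0],[0,0,0]]}}

```text
time: 20.05
eef_pos: [0.4801, 0.0572, 0.1071]
eef_rot: [-3.141, 0.001, -0.007]
force: [0.6, -0.2, -0.8]
gripper_width: 0.0152
```

Run:
```python
from h import *
rep();tipnow()
snap("scene","s18.png",(250,160,400,272))
lower(97,[102,107,112,117,122,127,132,137])
```

```text
t 20.05 p [0.4801 0.0572 0.1071] z [ 0.004  0.001 -1.   ] x [ 1.    -0.001  0.004] F [ 0.63 -0.22 -0.8 ] w 15.2 q [0.067, 0.023, 2.138, 0.0, 0.976, 1.638]
tip [0.5892 0.0571 0.0836]
pivot [0.5835 0.0571 0.0024] pitch0 -0.2
[[0.33, 0.0, -0.3], [0.32, 0.0, -0.29], [0.32, 0.0, -0.29], [0.32, 0.0, -0.29], [0.32, 0.0, -0.29], [0.32, 0.0, -0.29], [0.32, 0.0, -0.29], [0.32, 0.0, -0.29]] 
 [[-0.01, -0.66, -0.01], [0.0, -0.62, 0.0], [0.0, -0.63, 0.0], [0.0, -0.62, 0.0], [0.0, -0.62, 0.0], [0.0, -0.62, 0.0], [0.0, -0.62, 0.0], [0.0, -0.63, 0.0]] 
end tip [0.6402 0.0571 0.0608] tcp [0.5721 0.0571 0.1492]
```

View pics/s18.png

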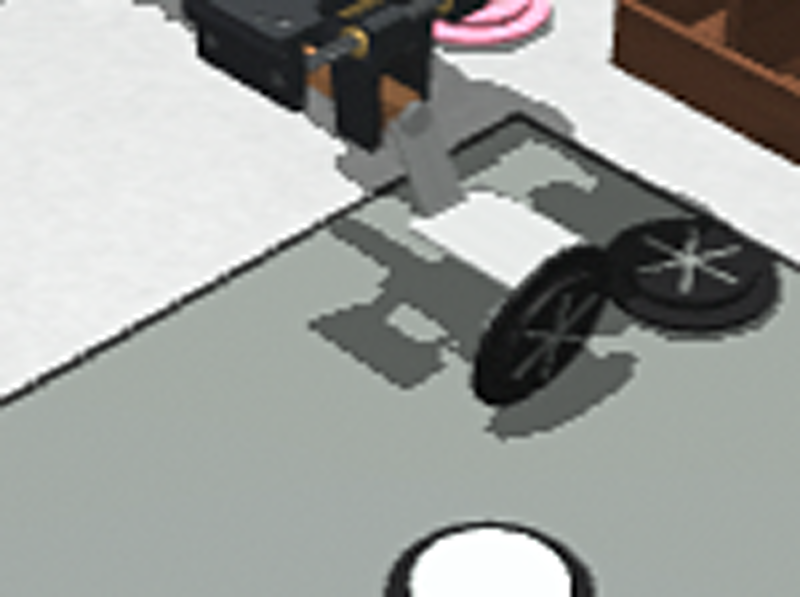

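It is hooked at about 100°, and the gap to filter 1 is clear. Lowering it.

>>> {"api": "play_rows", "payload": {"grip": [10,10,10,10,10,10,10,10], "xyz": [[0.32,0,-0.29],[0.32,0,-0.29],[0.32,0,-0.29],[0.32,0,-0.29],[0.32,0,-0.29],[0.32,0,-0.29],[0.32,0,-0.29],[0.32,0,-0.29]], "delta_rot": [[0,-0.63,0],[0,-0.63,0],[0,-0.62,0],[0,-0.62,0],[0,-0.62,0],[0,-0.62,0],[0,-0.62,0],[0,-0.62,0]]}}

```text
time: 20.9
eef_pos: [0.5727, 0.0574, 0.1536]
eef_rot: [-2.945, -0.001, 1.091]
force: [0.8, 0.5, -1.0]
gripper_width: 0.0153
```

Run:
```python
from h import *
rep();tipnow()
snap("scene","s19.png",(250,160,400,272))
```

```text
t 20.9 p [0.5727 0.0574 0.1536] z [-0.652  0.001 -0.759] x [ 0.759  0.001 -0.652] F [ 0.78  0.51 -0.97] w 15.3 q [0.041, 0.609, 1.436, 0.028, 1.806, 1.607]
tip [0.6397 0.0575 0.0643]
```

View pics/s19.png

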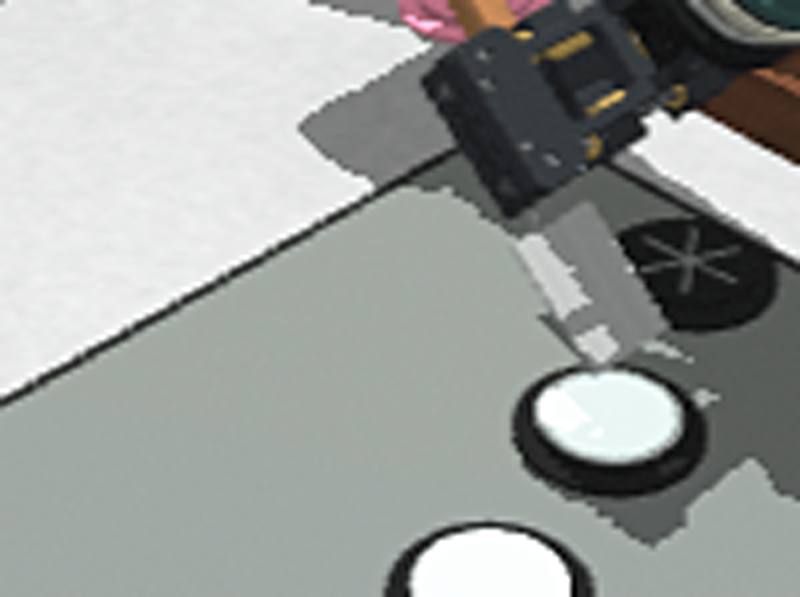

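Filter 2 lies glass up at (610,420) in the crop. I'll retreat and move to filter 1.

>>> {"api": "play_rows", "payload": {"grip": [10,10,10,10,10,10,10,10], "xyz": [[-0.6,0,-0.2],[-0.8,0,-0.2],[-0.8,0,0],[-0.8,0,0],[-0.6,0,0],[-0.3,-0.2,0.3],[-0.3,-0.3,0.4],[-0.2,-0.3,0.5]], "delta_rot": [[0,0,0],[0,0.5,0],[0,0.8,0],[0,0.8,0],[0,0.8,0],[0,0.8,0],[0,0.8,0],[0,0.6,0]]}}

```text
time: 21.75
eef_pos: [0.4567, 0.0808, 0.1957]
eef_rot: [-3.138, 0.004, -0.06]
force: [1.3, 0.0, -1.1]
gripper_width: 0.0152
```

Run:
```python
from h import *
rep();tipnow()
snap("scene","s20.png",(200,150,450,337))
d=snap("top","t20.png",(230,100,430,250))
tipplan([.5772-.056,.1761,.035])
```

```text
t 21.75 p [0.4567 0.0808 0.1957] z [ 0.038  0.003 -0.999] x [ 0.999 -0.002  0.038] F [ 1.27  0.02 -1.06] w 15.2 q [0.123, -0.138, 2.111, -0.002, 1.13, 1.696]
tip [0.5665 0.0806 0.1758]
tcp target [0.4122 0.1761 0.059 ]
dist 167.9 ang 1.5 n 7
xyz [[-0.2, -0.45, 0.63], [-0.2, -0.45, 0.63], [-0.2, -0.45, 0.63], [-0.2, -0.45, 0.63], [-0.19, -0.45, 0.63], [-0.19, -0.45, 0.63], [-0.19, -0.45, 0.63]] 
rot [[0.0, -0.03, 0.0], [0.0, -0.03, 0.0], [0.0, -0.03, 0.0], [0.0, -0.03, 0.0], [0.0, -0.03, 0.0], [0.0, -0.03, 0.0], [0.0, -0.03, 0.0]]
```

View pics/t20.png

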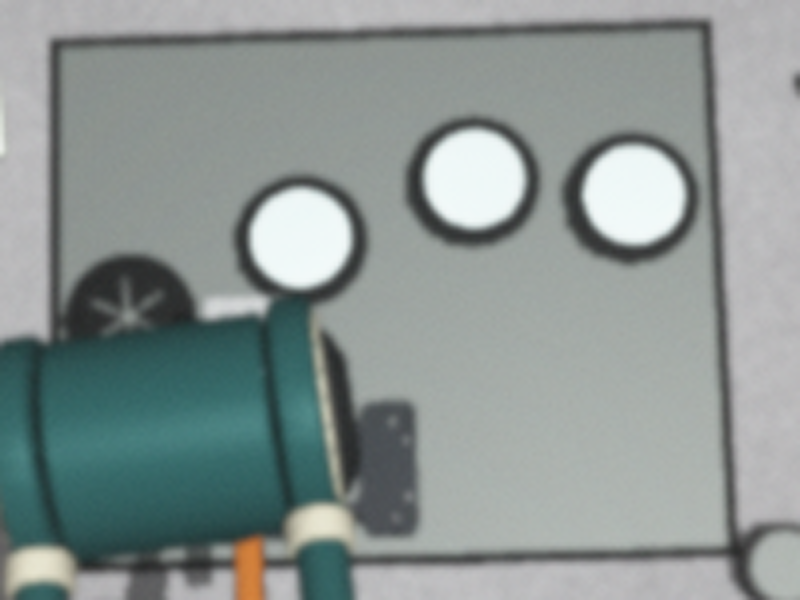

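View pics/s20.png

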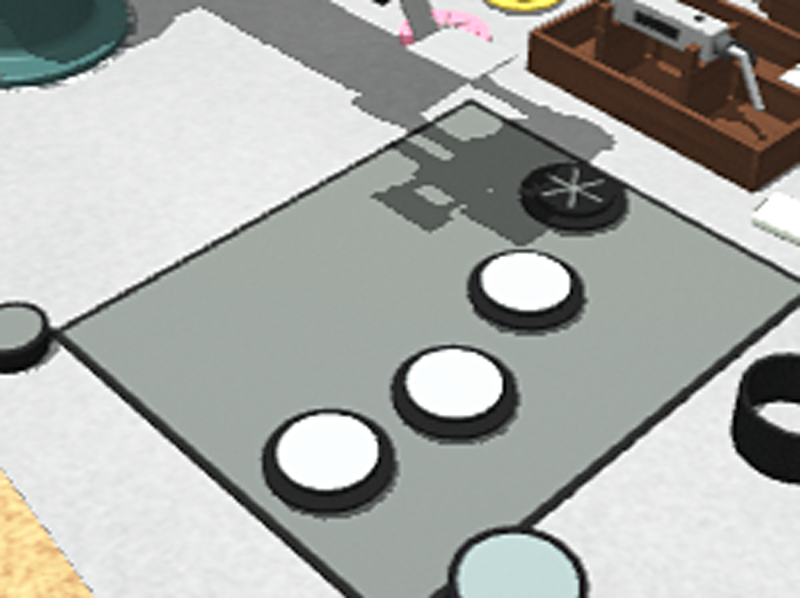

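Run:
```python
from h import *
d=dict(np.load("last_top.npz"))
for p in[(129,317),(301,239),(474,181),(633,194)]:print(px(d,230+p[0]/4,100+p[1]/4,.02).round(4))
tipplan([.5772-.0556,.1761+.0068,.035],yaw=-7,n=8)
```

```text
[0.5772 0.1761 0.02  ]
[0.6287 0.0571 0.02  ]
[ 0.6665 -0.0632  0.02  ]
[ 0.6544 -0.1723  0.02  ]
tcp target [0.4134 0.1962 0.059 ]
dist 179.8 ang 7.1 n 8
xyz [[-0.17, -0.48, 0.55], [-0.18, -0.48, 0.55], [-0.18, -0.47, 0.55], [-0.19, -0.47, 0.55], [-0.19, -0.47, 0.55], [-0.2, -0.47, 0.55], [-0.2, -0.46, 0.55], [-0.21, -0.46, 0.55]] 
rot [[0.0, -0.02, 0.11], [0.0, -0.02, 0.11], [0.0, -0.02, 0.11], [0.0, -0.02, 0.11], [0.0, -0.02, 0.11], [0.0, -0.02, 0.11], [0.0, -0.02, 0.11], [0.0, -0.02, 0.11]]
```

>>> {"api": "play_rows", "payload": {"grip": [10,10,10,10,10,10,10,10], "xyz": [[-0.25,-0.48,0.45],[-0.25,-0.48,0.55],[-0.2,-0.48,0.55],[-0.18,-0.48,0.55],[-0.18,-0.48,0.55],[-0.18,-0.48,0.55],[-0.18,-0.46,0.55],[-0.18,-0.46,0.5]], "delta_rot": [[0,-0.04,0.11],[0,-0.04,0.11],[0,-0.04,0.11],[0,-0.03,0.11],[0,-0.02,0.11],[0,-0.02,0.11],[0,-0.02,0.11],[0,-0.02,0.11]]}}

```text
time: 22.65
eef_pos: [0.4166, 0.1998, 0.0757]
eef_rot: [-3.128, 0.203, -0.017]
force: [-0.1, -0.4, -1.7]
gripper_width: 0.0158
```

Run:
```python
from h import *
get_image("top");rep();tipnow()
tipplan([.5772-.0556,.1761+.0068,.008],yaw=-7)
```

```text
t 22.7 p [0.4149 0.2007 0.0736] z [ 0.008  0.007 -1.   ] x [ 0.992 -0.129  0.007] F [-0.6   0.74 -1.85] w 15.4 q [0.394, 0.023, 2.212, 0.004, 0.897, 2.092]
tip [0.5232 0.1868 0.0504]
tcp target [0.4134 0.1962 0.032 ]
dist 41.9 ang 0.7 n 2
xyz [[-0.02, 0.08, 0.69], [-0.02, 0.08, 0.69]] 
rot [[-0.03, -0.02, -0.03], [-0.03, -0.02, -0.03]]
```

>>> {"api": "play_rows", "payload": {"grip": [10,10,10,10,10], "xyz": [[-0.05,0.08,0.4],[-0.05,0.06,0.4],[-0.03,0,0.4],[0,0,0.1],[0,0,0]], "delta_rot": [[-0.03,-0.03,-0.03],[-0.03,-0.03,-0.03],[0,0,0],[0,0,0],[0,0,0]]}}

```text
time: 23.2
eef_pos: [0.4127, 0.1958, 0.0342]
eef_rot: [3.135, -0.188, -0.001]
force: [-0.0, -0.0, -1.7]
gripper_width: 0.0153
```

Run:
```python
from h import *
rep();tipnow()
tipplan([.5772-.0546,.1761+.0068,.006],yaw=-7)
```

```text
t 23.2 p [0.4127 0.1958 0.0342] z [-0.001 -0.001 -1.   ] x [ 0.993 -0.119 -0.   ] F [-0.04 -0.02 -1.68] w 15.3 q [0.389, 0.085, 2.237, -0.001, 0.821, 2.081]
tip [0.5209 0.1828 0.0102]
tcp target [0.4144 0.1962 0.03  ]
dist 4.6 ang 0.2 n 1
xyz [[0.06, -0.02, 0.14]] 
rot [[0.01, 0.0, 0.02]]
```

>>> {"api": "play_rows", "payload": {"grip": [10,10,10,10,10,10,10], "xyz": [[0.02,0,0.14],[0,0,0],[0.2,0,0],[0.2,0,0],[0.15,0,0],[0.08,0,0],[0,0,0]], "delta_rot": [[0.01,0,0.02],[0,0,0],[0,0,0],[0,0,0],[0,0,0],[0,0,0],[0,0,0]]}}

```text
time: 23.9
eef_pos: [0.436, 0.1933, 0.0314]
eef_rot: [-3.134, 0.194, -0.005]
force: [-0.4, 0.4, -0.9]
gripper_width: 0.015
```

Run:
```python
from h import *
rep();tipnow()
snap("scene","s21.png",(280,140,430,252))
p,Q,s=cur();t=p+Q@TIP;c=t+rz(-7)@[.034,0,0]
print(c, "vs .5772 .1761")
flip(c[0],c[1],[3,7,12,17,22,27,32,37],yaw=-7)
```

```text
t 23.9 p [0.436  0.1933 0.0314] z [ 0.003  0.001 -1.   ] x [ 0.992 -0.123  0.003] F [-0.4   0.38 -0.87] w 15.0 q [0.365, 0.123, 2.201, 0.0, 0.814, 2.059]
tip [0.5443 0.1799 0.0078]
[0.57779869 0.1757257  0.00770072] vs .5772 .1761
[[-0.06, 0.0, -0.14], [0.02, 0.0, -0.16], [0.05, 0.0, -0.2], [0.06, 0.0, -0.2], [0.08, 0.0, -0.19], [0.1, 0.0, -0.18], [0.06, 0.0, -0.2], [0.13, 0.0, -0.2]] end tip [0.5573 0.1782 0.052 ]
```

View pics/s21.png

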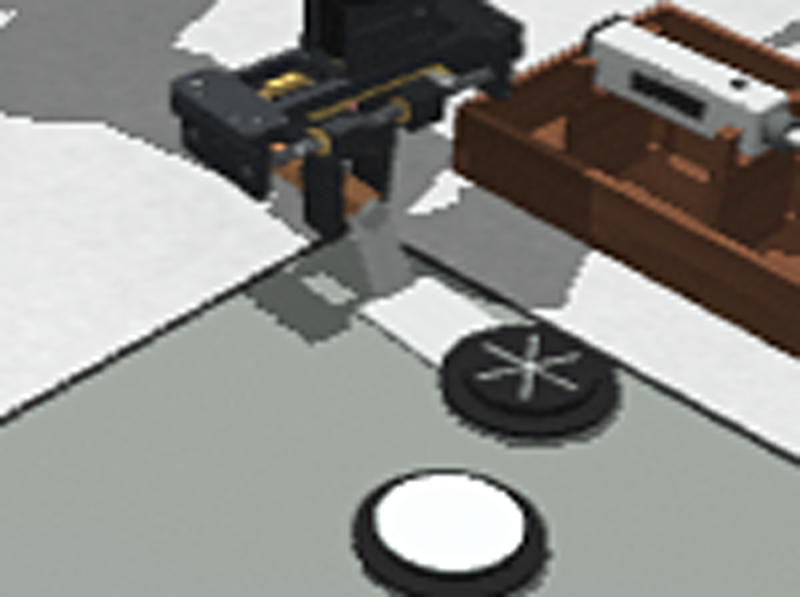

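>>> {"api": "play_rows", "payload": {"grip": [10,10,10,10,10,10,10,10], "xyz": [[-0.04,0,-0.13],[0.0,0,-0.16],[0.05,0,-0.2],[0.06,0,-0.2],[0.08,0,-0.19],[0.1,0,-0.18],[0.06,0,-0.2],[0.13,0,-0.2]], "delta_rot": [[0,0,0],[0,0,0],[0,0,0],[0,0,0],[0,0,0],[0,0,0],[0,0,0],[0,0,0]]}}

```text
time: 24.75
eef_pos: [0.4483, 0.1913, 0.0786]
eef_rot: [-3.135, 0.193, -0.002]
force: [-0.1, 0.1, -0.6]
gripper_width: 0.0151
```

Run:
```python
from h import *
rep();tipnow()
flip(.5778,.1757,[42,47,52,57,62,67,72,77],yaw=-7)
```

```text
t 24.75 p [0.4483 0.1913 0.0786] z [ 0.002  0.001 -1.   ] x [ 0.992 -0.122  0.002] F [-0.1   0.06 -0.57] w 15.1 q [0.352, 0.071, 2.15, 0.0, 0.919, 2.045]
tip [0.5566 0.178  0.0547]
[[0.17, -0.01, -0.1], [0.17, 0.0, -0.18], [0.18, 0.0, -0.16], [0.2, 0.0, -0.15], [0.21, 0.0, -0.13], [0.22, 0.0, -0.11], [0.23, 0.0, -0.09], [0.24, 0.0, -0.07]] end tip [0.6046 0.1724 0.084 ]
```

>>> {"api": "play_rows", "payload": {"grip": [10,10,10,10,10,10,10,10], "xyz": [[0.13,0,-0.08],[0.17,0,-0.18],[0.18,0,-0.16],[0.2,0,-0.14],[0.21,0,-0.13],[0.22,0,-0.11],[0.23,0,-0.09],[0.24,0,-0.07]], "delta_rot": [[0,0,0],[0,0,0],[0,0,0],[0,0,0],[0,0,0],[0,0,0],[0,0,0],[0,0,0]]}}

```text
time: 25.55
eef_pos: [0.5, 0.185, 0.1106]
eef_rot: [-3.134, 0.193, -0.004]
force: [-0.6, -0.8, -1.6]
gripper_width: 0.0155
```

Run:
```python
from h import *
rep();tipnow()
snap("scene","s22.png",(280,140,430,252))
```

```text
t 25.55 p [0.5    0.185  0.1106] z [ 0.003  0.001 -1.   ] x [ 0.992 -0.123  0.002] F [-0.55 -0.82 -1.64] w 15.5 q [0.307, 0.113, 2.034, 0.0, 0.992, 2.001]
tip [0.6082 0.1717 0.0869]
```

View pics/s22.png

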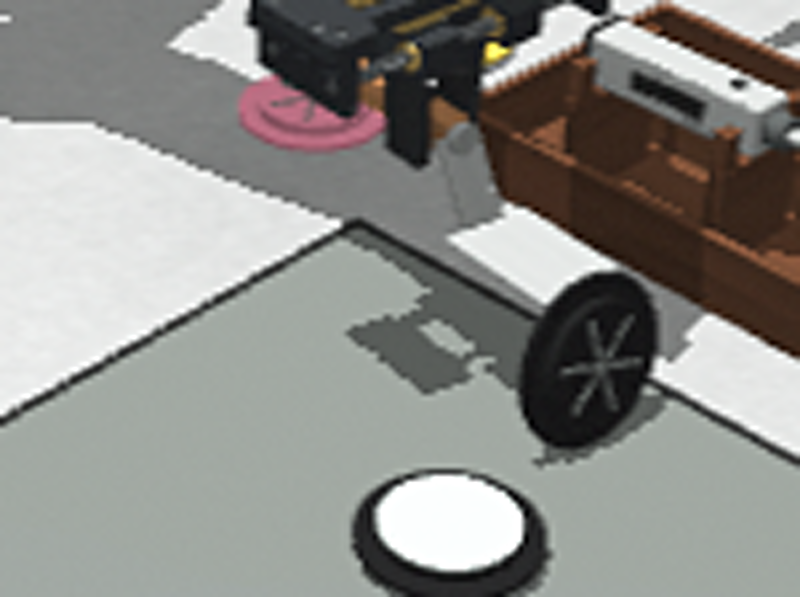

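>>> {"api": "play_rows", "payload": {"grip": [10,10,10,10,10,10,10,10], "xyz": [[0.15,0,0.05],[0.17,0,0.04],[0.17,0,0.02],[0.17,0,0],[0.17,0,0],[0,0,0],[0,0,0],[0,0,0]], "delta_rot": [[0,0,0],[0,0,0],[0,0,0],[0,0,0],[0,0,0],[0,0,0],[0,0,0],[0,0,0]]}}

```text
time: 26.4
eef_pos: [0.5288, 0.1816, 0.1072]
eef_rot: [-3.134, 0.193, -0.006]
force: [-0.0, 0.1, -0.8]
gripper_width: 0.0155
```

Run:
```python
from h import *
rep();tipnow()
snap("scene","s23.png",(280,140,430,252))
lower(97,[102,107,112,117,122,127,132,137],yaw=-7)
```

```text
t 26.4 p [0.5288 0.1816 0.1072] z [ 0.004  0.001 -1.   ] x [ 0.992 -0.123  0.004] F [-0.03  0.07 -0.84] w 15.5 q [0.286, 0.163, 1.984, 0.0, 0.99, 1.98]
tip [0.6371 0.1682 0.0837]
pivot [0.6315 0.1689 0.0025] pitch0 -0.2
[[0.33, 0.0, -0.3], [0.32, 0.0, -0.29], [0.32, 0.0, -0.29], [0.32, 0.0, -0.29], [0.32, 0.0, -0.29], [0.32, 0.0, -0.29], [0.32, 0.0, -0.29], [0.32, 0.0, -0.29]] 
 [[-0.01, -0.65, -0.01], [0.0, -0.62, 0.0], [0.0, -0.63, 0.0], [0.0, -0.62, 0.0], [0.0, -0.63, 0.0], [0.0, -0.62, 0.0], [0.0, -0.62, 0.0], [0.0, -0.63, 0.0]] 
end tip [0.6877 0.162  0.0608] tcp [0.6202 0.1703 0.1493]
```

View pics/s23.png

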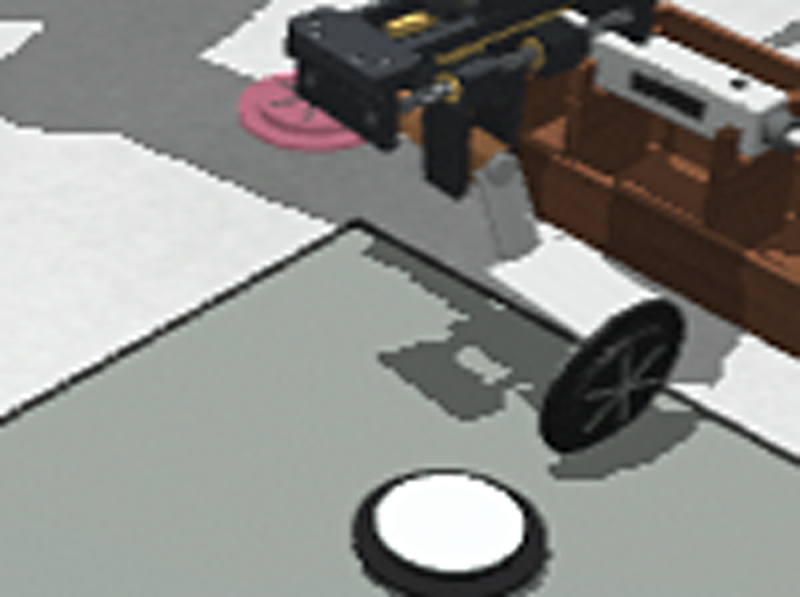

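Filter 1 is hooked past vertical too. Lowering.

>>> {"api": "play_rows", "payload": {"grip": [10,10,10,10,10,10,10,10], "xyz": [[0.32,0,-0.29],[0.32,0,-0.29],[0.32,0,-0.29],[0.32,0,-0.29],[0.32,0,-0.29],[0.32,0,-0.29],[0.32,0,-0.29],[0.32,0,-0.29]], "delta_rot": [[0,-0.63,0],[0,-0.63,0],[0,-0.62,0],[0,-0.62,0],[0,-0.62,0],[0,-0.62,0],[0,-0.62,0],[0,-0.62,0]]}}

```text
time: 27.25
eef_pos: [0.6202, 0.1715, 0.1544]
eef_rot: [-2.898, 0.169, 1.075]
force: [0.6, 0.3, -0.4]
gripper_width: 0.0154
```

Run:
```python
from h import *
rep();tipnow()
snap("scene","s24.png",(250,140,450,290))
```

```text
t 27.25 p [0.6202 0.1715 0.1544] z [-0.647  0.08  -0.758] x [ 0.753 -0.086 -0.652] F [ 0.56  0.26 -0.35] w 15.4 q [0.141, 0.711, 1.271, 0.178, 1.849, 1.815]
tip [0.6867 0.164  0.0651]
```

View pics/s24.png

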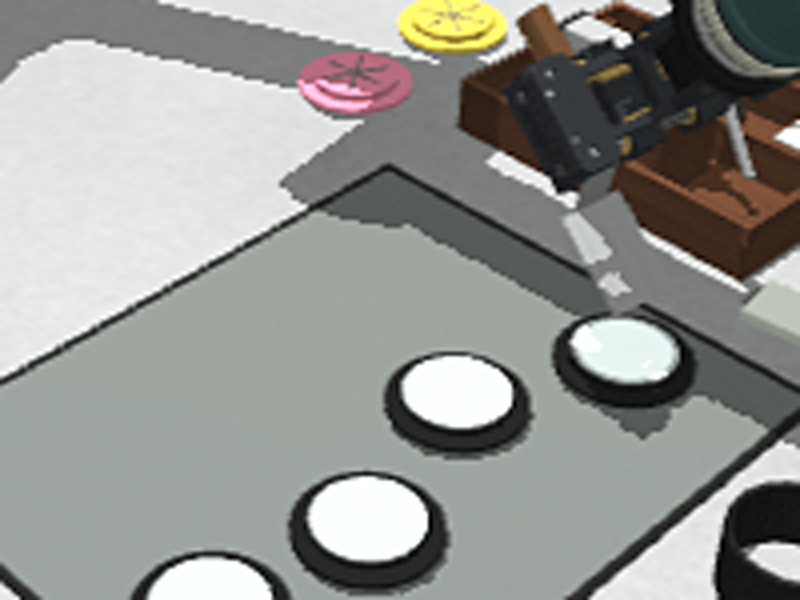

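All four are glass up. I'll retreat and carry the lifter back to the cork, well above the filters.

>>> {"api": "play_rows", "payload": {"grip": [10,10,10,10,10,10,10,10], "xyz": [[-0.6,0,-0.2],[-0.8,0.2,-0.2],[-0.8,0.3,0],[-0.8,0.5,0],[-0.6,0.8,0],[-0.3,0.9,0.1],[0,0.9,0.1],[0,0.9,0.1]], "delta_rot": [[0,0,0],[0,0.5,0],[0,0.8,0],[0,0.8,0],[0,0.8,0],[0,0.8,0],[0,0.8,0],[0,0.6,0]]}}

```text
time: 28.1
eef_pos: [0.5054, 0.0478, 0.2186]
eef_rot: [-3.133, 0.176, -0.052]
force: [1.2, -0.5, -1.0]
gripper_width: 0.0151
```

Run:
```python
from h import *
rep();tipnow()
plan([.5121,-.3984,.12],rz(-1)@R0,step=28)
```

```text
t 28.1 p [0.5054 0.0478 0.2186] z [ 0.033  0.001 -0.999] x [ 0.993 -0.112  0.033] F [ 1.2  -0.47 -0.97] w 15.1 q [0.045, -0.063, 2.0, -0.0, 1.171, 1.729]
tip [0.6145 0.0356 0.1982]
dist 457.0 ang 5.8 n 17
xyz [[0.1, 0.87, 0.19], [0.1, 0.87, 0.19], [0.1, 0.87, 0.19], [0.09, 0.87, 0.19], [0.09, 0.87, 0.19], [0.08, 0.87, 0.19], [0.08, 0.87, 0.19], [0.07, 0.87, 0.19]] 
rot [[0.0, -0.01, -0.04], [0.0, -0.01, -0.04], [0.0, -0.01, -0.04], [0.0, -0.01, -0.04], [0.0, -0.01, -0.04], [0.0, -0.01, -0.04], [0.0, -0.01, -0.04], [0.0, -0.01, -0.04]]
xyz [[0.07, 0.87, 0.19], [0.06, 0.87, 0.19], [0.06, 0.87, 0.19], [0.06, 0.87, 0.19], [0.05, 0.87, 0.19], [0.05, 0.87, 0.19], [0.04, 0.87, 0.19], [0.04, 0.87, 0.19]] 
rot [[0.0, -0.01, -0.04], [0.0, -0.01, -0.04], [0.0, -0.01, -0.04], [0.0, -0.01, -0.04], [0.0, -0.01, -0.04], [0.0, -0.01, -0.04], [0.0, -0.01, -0.04], [0.0, -0.01, -0.04]]
xyz [[0.03, 0.87, 0.19]] 
rot [[0.0, -0.01, -0.04]]
```

>>> {"api": "play_rows", "payload": {"grip": [10,10,10,10,10,10,10,10], "xyz": [[0.1,0.87,0.0],[0.1,0.87,0.05],[0.1,0.87,0.05],[0.1,0.87,0.05],[0.1,0.87,0.1],[0.08,0.87,0.1],[0.08,0.87,0.1],[0.07,0.87,0.1]], "delta_rot": [[0,-0.06,-0.04],[0,-0.04,-0.04],[0,-0.04,-0.04],[0,-0.02,-0.04],[0,0,-0.04],[0,0,-0.04],[0,0,-0.04],[0,0,-0.04]]}}

```text
time: 28.9
eef_pos: [0.4896, -0.1612, 0.2154]
eef_rot: [-3.139, 0.088, -0.065]
force: [-0.1, -0.0, -1.8]
gripper_width: 0.0153
```

Run:
```python
from h import *
rep();tipnow()
plan([.5121,-.3984,.10],rz(-1)@R0,n=8)
```

```text
t 28.9 p [ 0.4896 -0.1612  0.2154] z [ 0.041 -0.001 -0.999] x [ 0.998 -0.056  0.041] F [-0.14 -0.02 -1.78] w 15.3 q [-0.376, -0.049, 1.993, 0.016, 1.159, 1.245]
tip [ 0.5993 -0.1674  0.1959]
dist 264.7 ang 3.2 n 8
xyz [[0.13, 0.98, 0.48], [0.13, 0.98, 0.48], [0.12, 0.98, 0.48], [0.12, 0.98, 0.48], [0.12, 0.98, 0.48], [0.12, 0.98, 0.48], [0.12, 0.99, 0.48], [0.11, 0.99, 0.48]] 
rot [[0.0, -0.04, -0.03], [0.0, -0.04, -0.03], [0.0, -0.04, -0.03], [0.0, -0.04, -0.03], [0.0, -0.04, -0.03], [0.0, -0.04, -0.03], [0.0, -0.04, -0.03], [0.0, -0.04, -0.03]]
```

>>> {"api": "play_rows", "payload": {"grip": [10,10,10,10,10,10,10,10], "xyz": [[0.15,0.95,0.3],[0.15,0.97,0.4],[0.15,0.97,0.45],[0.15,0.97,0.48],[0.15,0.97,0.48],[0.15,0.97,0.48],[0.15,0.97,0.48],[0.12,0.95,0.48]], "delta_rot": [[0,-0.08,-0.03],[0,-0.08,-0.03],[0,-0.06,-0.03],[0,-0.04,-0.03],[0,-0.04,-0.03],[0,-0.04,-0.03],[0,-0.04,-0.03],[0,-0.04,-0.03]]}}

```text
time: 29.7
eef_pos: [0.5101, -0.3927, 0.1268]
eef_rot: [3.129, -0.024, 0.011]
force: [-0.1, 0.3, -0.5]
gripper_width: 0.0153
```

Run:
```python
from h import *
get_image("top");rep();tipnow()
plan([.5121,-.3984,.034],rz(-1)@R0)
```

```text
t 29.75 p [ 0.5096 -0.3962  0.1246] z [ 0.006 -0.014 -1.   ] x [ 1.    -0.016  0.006] F [ 0.69 -1.97 -2.62] w 15.4 q [-0.696, 0.291, 1.789, -0.009, 1.048, 0.896]
tip [ 0.6187 -0.3984  0.1013]
dist 90.7 ang 0.9 n 4
xyz [[0.02, 0.01, 0.76], [0.02, 0.01, 0.76], [0.02, 0.01, 0.76], [0.02, 0.02, 0.76]] 
rot [[0.03, -0.01, 0.0], [0.03, -0.01, 0.0], [0.03, -0.01, 0.0], [0.03, -0.01, 0.0]]
```

>>> {"api": "play_rows", "payload": {"grip": [10,10,10,10,10,10], "xyz": [[0.02,0.01,0.7],[0.02,0.01,0.7],[0.02,0.01,0.7],[0.02,0.02,0.5],[0,0,0.15],[0,0,0]], "delta_rot": [[0.03,0,0],[0.03,-0.01,0],[0.03,-0.01,0],[0.02,0,0],[0,0,0],[0,0,0]]}}

```text
time: 30.35
eef_pos: [0.5102, -0.3945, 0.0513]
eef_rot: [3.135, -0.025, 0.022]
force: [0.1, -0.1, -0.8]
gripper_width: 0.0157
```

Run:
```python
from h import *
rep();tipnow()
plan([.5121,-.3984,.0285],rz(-1)@R0)
```

```text
t 30.35 p [ 0.5102 -0.3945  0.0513] z [ 0.014 -0.007 -1.   ] x [ 1.    -0.016  0.014] F [ 0.06 -0.06 -0.76] w 15.7 q [-0.699, 0.37, 1.838, 0.005, 0.919, 0.886]
tip [ 0.6195 -0.3965  0.0288]
dist 23.2 ang 0.9 n 1
xyz [[0.05, 0.12, 0.76]] 
rot [[0.05, -0.1, 0.01]]
```

>>> {"api": "play_rows", "payload": {"grip": [10,10,10,10,10], "xyz": [[0.03,0.08,0.3],[0.03,0.05,0.2],[0,0,0.1],[0,0,0],[0,0,0]], "delta_rot": [[0.05,-0.1,0],[0,0,0],[0,0,0],[0,0,0],[0,0,0]]}}

```text
time: 30.85
eef_pos: [0.5144, -0.3998, 0.0357]
eef_rot: [3.139, -0.024, 0.005]
force: [0.3, -0.4, -1.0]
gripper_width: 0.0152
```

Run:
```python
from h import *
rep();tipnow()
plan([.5121,-.3984,.0285],rz(-1)@R0)
```

```text
t 30.85 p [ 0.5144 -0.3998  0.0357] z [ 0.003 -0.003 -1.   ] x [ 1.    -0.015  0.003] F [ 0.27 -0.44 -0.98] w 15.2 q [-0.699, 0.405, 1.822, -0.0, 0.91, 0.887]
tip [ 0.6234 -0.4016  0.0121]
dist 7.7 ang 0.3 n 1
xyz [[-0.08, -0.05, 0.24]] 
rot [[0.02, -0.02, 0.01]]
```

>>> {"api": "play_rows", "payload": {"grip": [10,10,10,10], "xyz": [[-0.06,-0.05,0.15],[0,0,0.06],[0,0,0],[0,0,0]], "delta_rot": [[0.02,-0.02,0],[0,0,0],[0,0,0],[0,0,0]]}}

```text
time: 31.25
eef_pos: [0.5125, -0.3984, 0.029]
eef_rot: [-3.141, 0.025, -0.001]
force: [-0.9, 0.4, -0.8]
gripper_width: 0.0154
```

Run:
```python
from h import *
rep();tipnow()
snap("scene","s30.png",(100,240,300,390))
```

```text
t 31.25 p [ 0.5125 -0.3984  0.029 ] z [ 0.  0. -1.] x [ 1.    -0.016  0.   ] F [-0.94  0.43 -0.81] w 15.4 q [-0.699, 0.412, 1.827, 0.0, 0.903, 0.887]
tip [ 0.6215 -0.4001  0.005 ]
```

View pics/s30.png

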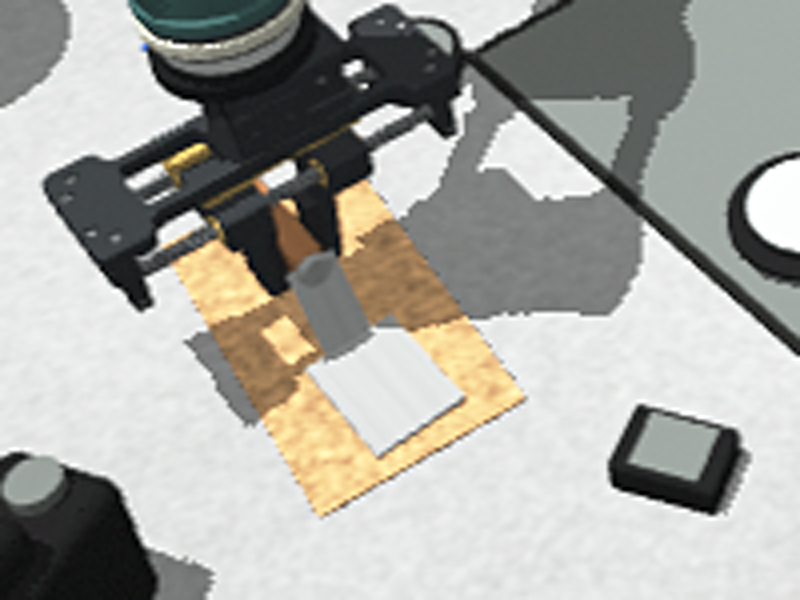

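>>> {"api": "play_rows", "payload": {"grip": [10,10,46,46,46,46,46], "xyz": [[0,0,0.03],[0,0,0],[0,0,0],[0,0,0],[0,0,0],[0,0,0],[0,0,-0.2]], "delta_rot": [[0,0,0],[0,0,0],[0,0,0],[0,0,0],[0,0,0],[0,0,0],[0,0,0]]}}

```text
time: 32.0
eef_pos: [0.5129, -0.3986, 0.0348]
eef_rot: [3.141, -0.025, 0.002]
force: [-0.6, 0.4, -0.8]
gripper_width: 0.0458
```

>>> {"api": "play_rows", "payload": {"grip": [46,46,46,46,46,46,46,46], "xyz": [[0,0,-0.5],[0,0,-0.8],[0,0,-0.9],[0,0,-0.9],[0,-0.4,-0.9],[0,-0.9,-0.9],[0,-0.9,-0.9],[0,-0.9,-0.5]], "delta_rot": [[0,0,0],[0,0,0],[0,0,0],[0,0,0],[0,0,0],[0,0,0],[0,0,0],[0,0,0]]}}

```text
time: 32.8
eef_pos: [0.5138, -0.3061, 0.2388]
eef_rot: [3.138, -0.033, 0.008]
force: [0.6, 0.9, 0.3]
gripper_width: 0.0461
```

Run:
```python
from h import *
rep()
snap("scene","s31.png")
d=get_image("top");im=d["img"][:,:,::-1];np.savez("t31.npz",**d)
cv2.imwrite("pics/b31.png",cv2.resize(im[140:250,135:225],None,fx=5,fy=5,interpolation=cv2.INTER_CUBIC))
cv2.imwrite("pics/f31.png",cv2.resize(im[100:250,230:430],None,fx=4,fy=4,interpolation=cv2.INTER_CUBIC))
```

```text
t 32.8 p [ 0.5138 -0.3061  0.2388] z [ 0.005 -0.003 -1.   ] x [ 1.    -0.021  0.005] F [0.57 0.85 0.33] w 46.1 q [-0.579, 0.116, 1.779, -0.0, 1.241, 1.013]
```

View pics/s31.png

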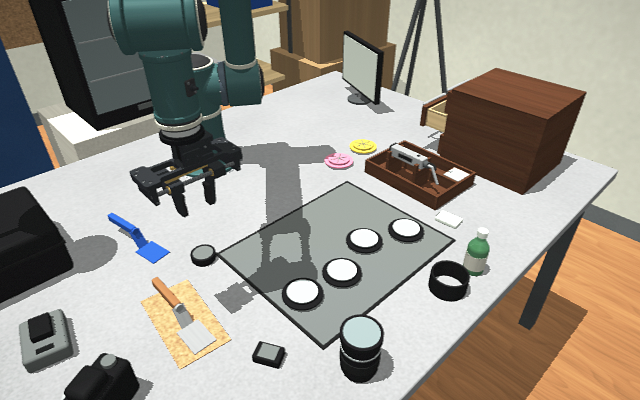

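View pics/f31.png

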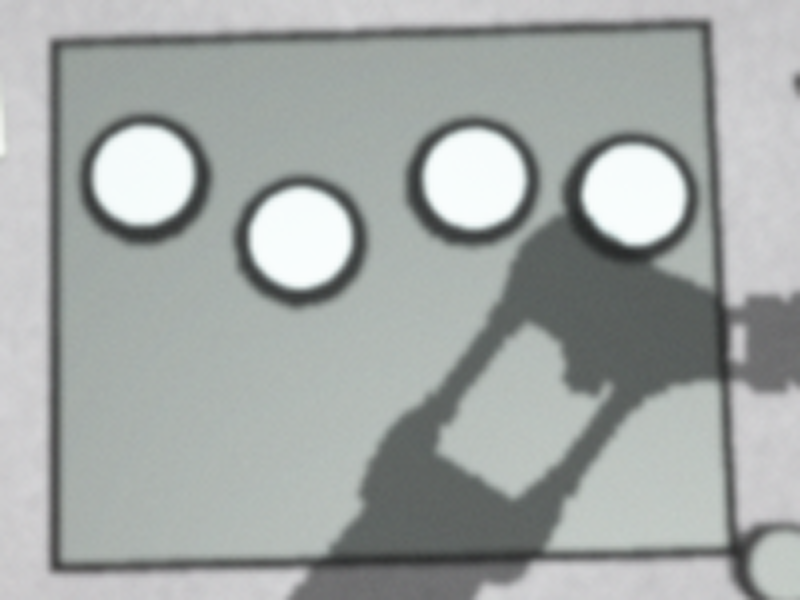

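View pics/b31.png

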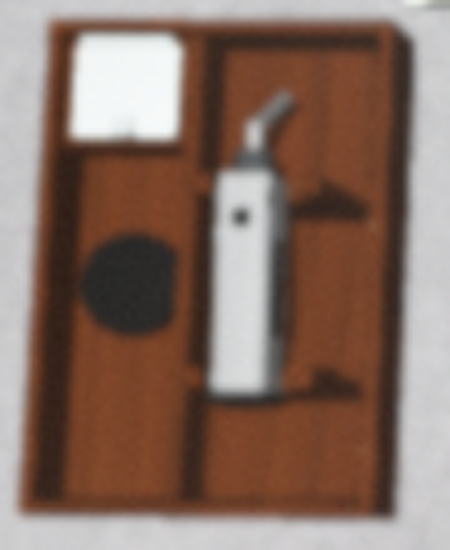

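The lifter is back on the cork, and all four filters are flat with the glass up, the centres at (144,179), (301,239), (473,181) and (635,193) in the crop. Next is the blower.

Run:
```python
from h import *
d=dict(np.load("t31.npz"))
im=d["img"].astype(int)
m=(im.min(2)>225).astype(np.uint8);m[:100]=0;m[250:]=0;m[:,:240]=0;m[:,410:]=0
n,l,st,c=cv2.connectedComponentsWithStats(m)
for i in range(1,n):
    if st[i,4]>100:
        u,v=c[i];print(st[i],px(d,u,v,.02).round(4))
for p in[(144,179),(301,239),(473,181),(635,193)]:print(px(d,230+p[0]/4,100+p[1]/4,.02).round(4))
plan([.524,.365,.2388],rz(-1)@R0,step=29)
```

```text
[254 133  24  22 419] [0.6777 0.1671 0.02  ]
[337 133  24  23 433] [ 0.6695 -0.0625  0.02  ]
[376 137  25  23 432] [ 0.6558 -0.1722  0.02  ]
[293 148  24  23 435] [0.6308 0.0585 0.02  ]
[0.674  0.1652 0.02  ]
[0.6287 0.0571 0.02  ]
[ 0.6665 -0.0625  0.02  ]
[ 0.6551 -0.1737  0.02  ]
dist 669.8 ang 0.5 n 24
xyz [[0.0, -0.93, 0.0], [0.0, -0.93, 0.0], [0.0, -0.93, 0.0], [0.0, -0.93, 0.0], [0.0, -0.93, 0.0], [0.0, -0.93, 0.0], [0.0, -0.93, 0.0], [0.0, -0.93, 0.0]] 
rot [[0.0, 0.0, 0.0], [0.0, 0.0, 0.0], [0.0, 0.0, 0.0], [0.0, 0.0, 0.0], [0.0, 0.0, 0.0], [0.0, 0.0, 0.0], [0.0, 0.0, 0.0], [0.0, 0.0, 0.0]]
xyz [[0.0, -0.93, 0.0], [0.0, -0.93, 0.0], [0.0, -0.93, 0.0], [0.0, -0.93, 0.0], [0.0, -0.93, 0.0], [0.0, -0.93, 0.0], [0.0, -0.93, 0.0], [0.0, -0.93, 0.0]] 
rot [[0.0, 0.0, 0.0], [0.0, 0.0, 0.0], [0.0, 0.0, 0.0], [0.0, 0.0, 0.0], [0.0, 0.0, 0.0], [0.0, 0.0, 0.0], [0.0, 0.0, 0.0], [0.0, 0.0, 0.0]]
xyz [[0.0, -0.93, 0.0], [0.0, -0.93, 0.0], [0.0, -0.93, 0.0], [0.0, -0.93, 0.0], [0.0, -0.93, 0.0], [0.0, -0.93, 0.0], [0.0, -0.93, 0.0], [0.0, -0.93, 0.0]] 
rot [[0.0, 0.0, 0.0], [0.0, 0.0, 0.0], [0.0, 0.0, 0.0], [0.0, 0.0, 0.0], [0.0, 0.0, 0.0], [0.0, 0.0, 0.0], [0.0, 0.0, 0.0], [0.0, 0.0, 0.0]]
```

>>> {"api": "play_rows", "payload": {"grip": [60,60,60,60,60,60,60,60], "xyz": [[0,-0.95,0],[0,-0.95,0],[0,-0.95,0],[0,-0.95,0],[0,-0.95,0],[0,-0.95,0],[0,-0.95,0],[0,-0.95,0]], "delta_rot": [[0,0,0],[0,0,0],[0,0,0],[0,0,0],[0,0,0],[0,0,0],[0,0,0],[0,0,0]]}}

```text
time: 33.7
eef_pos: [0.5179, -0.0772, 0.2397]
eef_rot: [3.131, -0.037, 0.015]
force: [0.9, 0.1, -0.0]
gripper_width: 0.0602
```

>>> {"api": "play_rows", "payload": {"grip": [60,60,60,60,60,60,60,60], "xyz": [[0,-0.95,0],[0,-0.95,0],[0,-0.95,0],[0,-0.95,0],[0,-0.95,0],[0,-0.95,0],[0,-0.95,0],[0,-0.95,0]], "delta_rot": [[0,0,0],[0,0,0],[0,0,0],[0,0,0],[0,0,0],[0,0,0],[0,0,0],[0,0,0]]}}

```text
time: 34.5
eef_pos: [0.5234, 0.1539, 0.2355]
eef_rot: [3.126, -0.041, 0.013]
force: [-0.2, -0.6, 0.3]
gripper_width: 0.06
```

Run:
```python
from h import *
rep();plan([.524,.365,.2],rz(-1)@R0,n=8)
```

```text
t 34.5 p [0.5234 0.1539 0.2355] z [ 0.008 -0.015 -1.   ] x [ 1.    -0.026  0.008] F [-0.23 -0.63  0.29] w 60.0 q [0.251, 0.019, 1.888, -0.018, 1.231, 1.854]
dist 214.1 ang 1.1 n 8
xyz [[-0.02, -0.88, 0.13], [-0.02, -0.88, 0.14], [-0.02, -0.88, 0.14], [-0.02, -0.88, 0.14], [-0.02, -0.88, 0.14], [-0.02, -0.88, 0.14], [-0.01, -0.88, 0.14], [-0.01, -0.88, 0.15]] 
rot [[0.01, -0.01, -0.01], [0.01, -0.01, -0.01], [0.01, -0.01, -0.01], [0.01, -0.01, -0.01], [0.01, -0.01, -0.01], [0.01, -0.01, -0.01], [0.01, -0.01, -0.01], [0.01, -0.01, -0.01]]
```

>>> {"api": "play_rows", "payload": {"grip": [60,60,60,60,60,60,60,60], "xyz": [[-0.02,-0.88,0.15],[-0.02,-0.88,0.15],[-0.02,-0.88,0.15],[-0.02,-0.88,0.15],[-0.02,-0.88,0.15],[-0.02,-0.88,0.15],[-0.01,-0.85,0.15],[-0.01,-0.7,0.15]], "delta_rot": [[0.02,-0.01,-0.01],[0.02,-0.01,-0.01],[0.02,-0.01,-0.01],[0.02,-0.01,-0.01],[0.01,-0.01,-0.01],[0.01,-0.01,-0.01],[0.01,-0.01,-0.01],[0.01,-0.01,-0.01]]}}

```text
time: 35.3
eef_pos: [0.5266, 0.3626, 0.1952]
eef_rot: [3.139, -0.024, -0.004]
force: [0.4, -0.7, 0.1]
gripper_width: 0.06
```

Run:
```python
from h import *
get_image("top");rep();plan([.524,.365,.12],rz(-1)@R0)
snap("scene","s32.png",(340,80,490,192))
```

```text
t 35.35 p [0.5261 0.3652 0.1942] z [-0.003 -0.    -1.   ] x [ 1.    -0.014 -0.003] F [1.27 1.07 0.42] w 60.3 q [0.567, 0.231, 1.728, 0.001, 1.185, 2.152]
dist 74.2 ang 0.3 n 3
xyz [[-0.02, 0.0, 0.82], [-0.02, 0.0, 0.82], [-0.02, 0.0, 0.82]] 
rot [[0.0, 0.01, 0.01], [0.0, 0.01, 0.01], [0.0, 0.01, 0.01]]
```

View pics/s32.png

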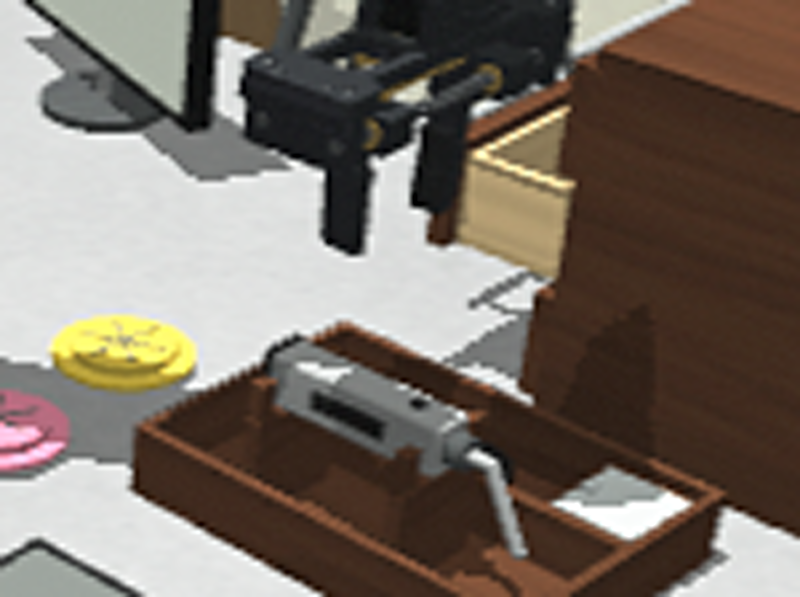

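Run:
```python
from h import *
d=dict(np.load("t0.npz"))
for u,v in[(60,120),(78,70),(84,140),(90,150),(110,150),(125,150),(132,150),(105,215),(132,190)]:print(u,v,px(d,u,v).round(3))
```

```text
60 120 [0.683 0.597 0.24 ]
78 70 [0.8   0.562 0.241]
84 140 [0.64  0.55  0.225]
90 150 [0.623 0.55  0.2  ]
110 150 [0.646 0.551 0.113]
125 150 [0.664 0.55  0.039]
132 150 [ 0.675  0.55  -0.001]
105 215 [0.48  0.564 0.1  ]
132 190 [ 0.56   0.546 -0.002]
```

>>> {"api": "play_rows", "payload": {"grip": [60,60,60,60,60,60,60], "xyz": [[-0.03,0,0.8],[-0.03,0,0.8],[-0.02,0,0.8],[0,0,0.8],[0,0,0.6],[0,0,0.2],[0,0,0]], "delta_rot": [[0,0.01,0.01],[0,0.01,0.01],[0,0.01,0.01],[0,0,0],[0,0,0],[0,0,0],[0,0,0]]}}

```text
time: 36.1
eef_pos: [0.5273, 0.3576, 0.0725]
eef_rot: [3.136, -0.03, 0.007]
force: [0.6, -0.7, 0.7]
gripper_width: 0.06
```

Run:
```python
from h import *
rep();plan([.524,.3655,.066],rz(-1)@R0)
snap("scene","s33.png",(340,80,490,192));snap("top","t33.png",(130,130,240,240))
```

```text
t 36.1 p [0.5273 0.3576 0.0725] z [ 0.004 -0.006 -1.   ] x [ 1.    -0.019  0.004] F [ 0.63 -0.69  0.7 ] w 60.0 q [0.561, 0.34, 1.833, -0.009, 0.968, 2.155]
dist 10.8 ang 0.4 n 1
xyz [[-0.12, -0.26, 0.22]] 
rot [[0.04, -0.03, -0.01]]
```

View pics/s33.png

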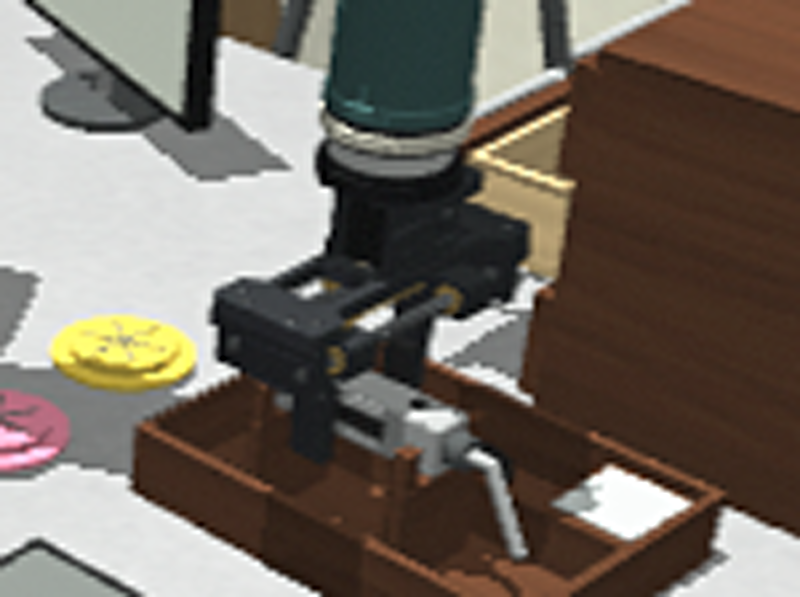

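View pics/t33.png

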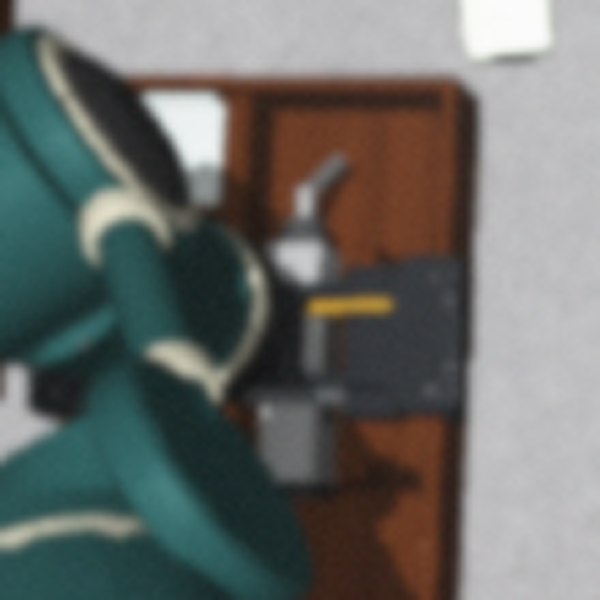

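>>> {"api": "play_rows", "payload": {"grip": [60,60,60,60], "xyz": [[-0.1,-0.24,0.1],[0,0,0.1],[0,0,0],[0,0,0]], "delta_rot": [[0.04,-0.03,0],[0,0,0],[0,0,0],[0,0,0]]}}

```text
time: 36.6
eef_pos: [0.5276, 0.3678, 0.0718]
eef_rot: [-3.136, 0.029, -0.012]
force: [-0.9, 0.1, -0.1]
gripper_width: 0.0601
```

Run:
```python
from h import *
rep();plan([.524,.3652,.066],rz(-1)@R0)
```

```text
t 36.6 p [0.5276 0.3678 0.0718] z [ 0.008  0.006 -1.   ] x [ 1.    -0.019  0.008] F [-0.89  0.1  -0.13] w 60.1 q [0.57, 0.345, 1.827, 0.001, 0.96, 2.159]
dist 7.3 ang 0.6 n 1
xyz [[-0.12, 0.09, 0.19]] 
rot [[-0.04, -0.06, -0.01]]
```

>>> {"api": "play_rows", "payload": {"grip": [60,60,60,60], "xyz": [[-0.12,0.09,0.19],[0,0,0],[0,0,0],[0,0,0]], "delta_rot": [[-0.04,-0.06,0],[0,0,0],[0,0,0],[0,0,0]]}}

```text
time: 37.0
eef_pos: [0.5237, 0.3652, 0.066]
eef_rot: [3.141, -0.029, -0.001]
force: [0.8, -1.0, -1.1]
gripper_width: 0.0599
```

Run:
```python
from h import *
rep();plan([.524,.3652,.066],rz(-1)@R0)
```

```text
t 37.0 p [0.5237 0.3652 0.066 ] z [-0.001  0.    -1.   ] x [ 1.    -0.018 -0.001] F [ 0.77 -1.   -1.05] w 59.9 q [0.57, 0.35, 1.833, 0.001, 0.96, 2.158]
dist 0.3 ang 0.1 n 1
xyz [[0.01, 0.0, 0.0]] 
rot [[0.0, 0.01, -0.01]]
```

Now I'll take before-and-after images around the closing, to see whether the blower shifts.

Run:
```python
from h import *
snap("scene","s34a.png",(370,110,470,185))
```

>>> {"api": "play_rows", "payload": {"grip": [40,34,30,26,22,22,22,22], "xyz": [[0,0,0],[0,0,0],[0,0,0],[0,0,0],[0,0,0],[0,0,0],[0,0,0],[0,0,0]], "delta_rot": [[0,0,0],[0,0,0],[0,0,0],[0,0,0],[0,0,0],[0,0,0],[0,0,0],[0,0,0]], "grip_force": 40}}

```text
time: 37.85
eef_pos: [0.524, 0.3654, 0.0663]
eef_rot: [-3.141, 0.029, 0.0]
force: [0.4, 0.1, 0.1]
gripper_width: 0.0276
```

Run:
```python
from h import *
rep()
a=np.load("last_scene.npz")["img"]
d=snap("scene","s34b.png",(370,110,470,185))
ga=cv2.cvtColor(a,cv2.COLOR_RGB2GRAY).astype(np.float32);gb=cv2.cvtColor(d["img"],cv2.COLOR_RGB2GRAY).astype(np.float32)
# nozzle region shift
print(cv2.phaseCorrelate(ga[155:190,420:445],gb[155:190,420:445]))
```

```text
t 37.85 p [0.524  0.3654 0.0663] z [-0.     0.001 -1.   ] x [ 1.    -0.018 -0.   ] F [0.44 0.1  0.1 ] w 27.6 q [0.57, 0.35, 1.832, 0.001, 0.959, 2.158]
((0.25944104839069126, 0.32738115704901105), 1.0106772269142998)
```

View pics/s34b.png

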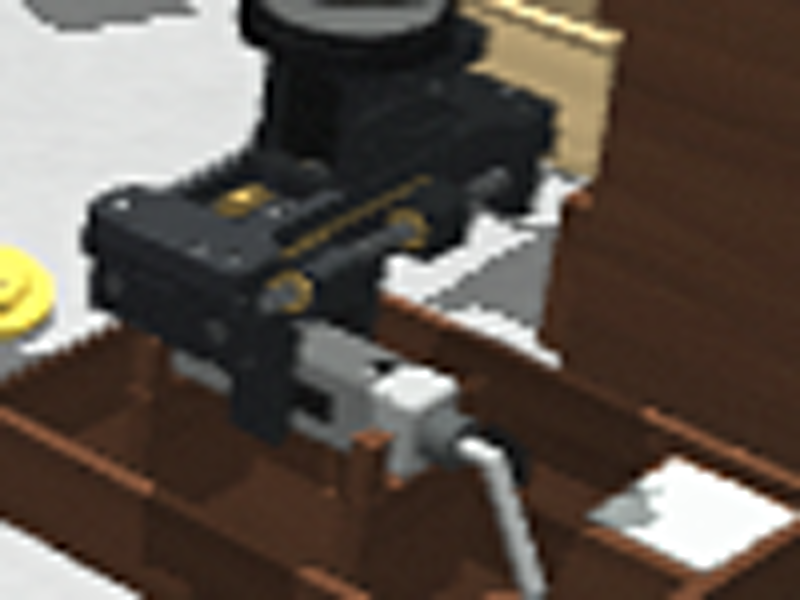

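View pics/s34a.png

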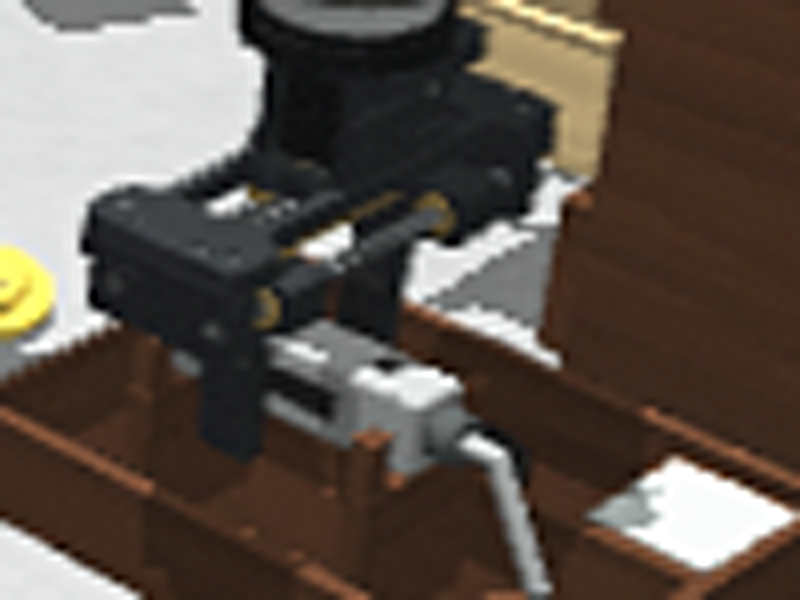

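The blower is gripped, with a shift under 1 mm. Lifting straight up.

>>> {"api": "play_rows", "payload": {"grip": [22,22,22,22,22,22,22,22], "xyz": [[0,0,-0.2],[0,0,-0.5],[0,0,-0.8],[0,0,-0.8],[0,0,-0.8],[0,0.2,-0.5],[0,0.6,-0.2],[0,0.9,0]], "delta_rot": [[0,0,0],[0,0,0],[0,0,0],[0,0,0],[0,0,0],[0,0,0],[0,0,0],[0,0,0]]}}

```text
time: 38.7
eef_pos: [0.5218, 0.3133, 0.1879]
eef_rot: [3.141, -0.023, -0.003]
force: [0.5, -0.7, -2.6]
gripper_width: 0.0273
```

```bash
cat >> h.py <<'E'
JET=np.array([.110,0,.0246])
def jetplan(c,dist=.07,yaw=0.,**k):
    TR=rz(yaw)@R0
    tip=np.asarray(c)-TR@np.array([.5,0,.866])*dist
    p=tip-TR@JET;print("tcp target",p.round(4));plan(p,TR,**k)
def jetnow(c=None):
    p,Q,s=cur();t=p+Q@JET;a=Q@np.array([.5,0,.8660]);print("jet",t.round(4),"dir",a.round(3))
    # hit on z=.02
    k=(t[2]-.02)/-a[2];print("hits",(t+a*k).round(4),"dist",round(k,4))
E
python3 - <<'E'
from h import *
rep();jetnow();p,Q,s=cur()
d=snap("scene","s35.png",(340,80,490,192));print("proj",proj(d,p+Q@JET),[(proj(d,p+Q@JET)[0]-340)*5.33,(proj(d,p+Q@JET)[1]-80)*5.33])
jetplan([.675,.166,.02],n=8)
E
```

```text
t 38.7 p [0.5218 0.3133 0.1879] z [-0.002 -0.001 -1.   ] x [ 1.    -0.014 -0.002] F [ 0.53 -0.67 -2.59] w 27.3 q [0.5, 0.177, 1.805, 0.0, 1.162, 2.085]
jet [0.6318 0.3117 0.1631] dir [ 0.498 -0.008 -0.867]
hits [0.714  0.3104 0.02  ] dist 0.165
proj (np.float64(431.23374043921694), np.float64(152.23328359039584)) [np.float64(486.2758365410263), np.float64(385.00340153680986)]
tcp target [0.53   0.166  0.1052]
dist 164.6 ang 1.0 n 8
xyz [[0.05, 0.59, 0.34], [0.05, 0.59, 0.34], [0.04, 0.59, 0.34], [0.04, 0.59, 0.34], [0.04, 0.59, 0.34], [0.04, 0.59, 0.34], [0.04, 0.59, 0.34], [0.04, 0.59, 0.34]] 
rot [[0.0, 0.0, -0.01], [0.0, 0.0, -0.01], [0.0, 0.0, -0.01], [0.0, 0.0, -0.01], [0.0, 0.0, -0.01], [0.0, 0.0, -0.01], [0.0, 0.0, -0.01], [0.0, 0.0, -0.01]]
```

View pics/s35.png

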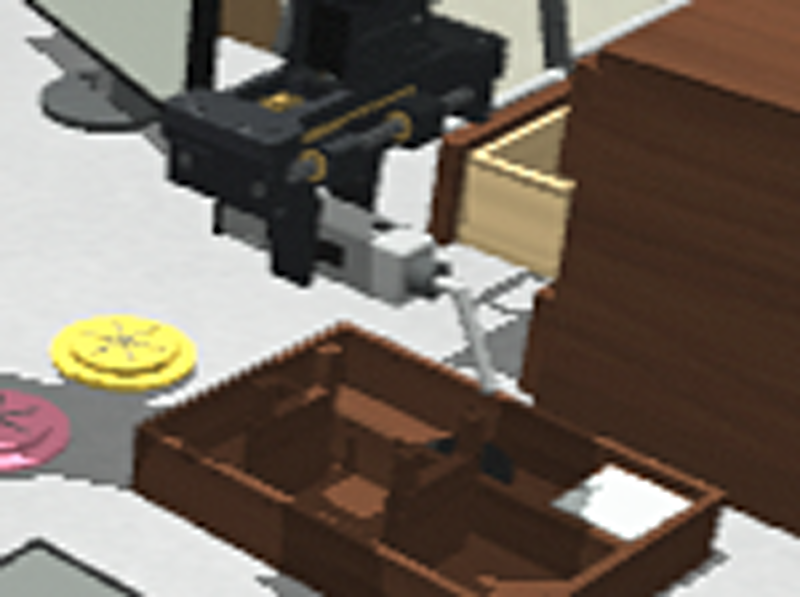

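>>> {"api": "play_rows", "payload": {"grip": [22,22,22,22,22,22,22,22], "xyz": [[0.05,0.59,0.1],[0.05,0.59,0.3],[0.04,0.59,0.34],[0.04,0.59,0.34],[0.04,0.59,0.34],[0.04,0.59,0.34],[0.04,0.59,0.34],[0.04,0.5,0.34]], "delta_rot": [[0,0,-0.01],[0,0,-0.01],[0,0,-0.01],[0,0,-0.01],[0,0,-0.01],[0,0,-0.01],[0,0,-0.01],[0,0,-0.01]]}}

```text
time: 39.55
eef_pos: [0.5238, 0.1525, 0.1105]
eef_rot: [3.131, -0.013, -0.015]
force: [-0.1, -0.4, -1.7]
gripper_width: 0.0277
```

Run:
```python
from h import *
get_image("scene");rep();jetnow()
jetplan([.675,.166,.02])
```

```text
t 39.6 p [0.5222 0.1501 0.1083] z [-0.013 -0.013 -1.   ] x [ 1.    -0.009 -0.013] F [-0.5  -1.74 -3.27] w 27.8 q [0.24, 0.146, 2.002, -0.011, 1.01, 1.826]
jet [0.6319 0.1488 0.0823] dir [ 0.489 -0.016 -0.872]
hits [0.6667 0.1477 0.02  ] dist 0.0714
tcp target [0.53   0.166  0.1052]
dist 18.0 ang 1.2 n 1
xyz [[0.26, -0.53, 0.09]] 
rot [[0.09, 0.09, -0.06]]
```

>>> {"api": "play_rows", "payload": {"grip": [22,22,22,22], "xyz": [[0.26,-0.5,0.05],[0,0,0],[0,0,0],[0,0,0]], "delta_rot": [[0.09,0.09,-0.06],[0,0,0],[0,0,0],[0,0,0]]}}

```text
time: 40.0
eef_pos: [0.5289, 0.1642, 0.1055]
eef_rot: [3.141, -0.003, -0.004]
force: [0.8, 0.2, -1.8]
gripper_width: 0.0277
```

Run:
```python
from h import *
rep();jetnow()
jetplan([.6755,.166,.02])
d=snap("scene","s36.png",(320,160,470,272))
for q in([.6755,.166,.02],):
    u,v=proj(d,q);print((u-320)*5.33,(v-160)*5.33)
```

```text
t 40.0 p [0.5289 0.1642 0.1055] z [-0.003 -0.    -1.   ] x [ 1.    -0.002 -0.003] F [ 0.76  0.17 -1.84] w 27.7 q [0.256, 0.16, 1.991, 0.001, 0.993, 1.828]
jet [0.6389 0.1639 0.0806] dir [ 0.498 -0.001 -0.867]
hits [0.6737 0.1638 0.02  ] dist 0.0699
tcp target [0.5305 0.166  0.1052]
dist 2.4 ang 0.2 n 1
xyz [[0.05, -0.06, 0.01]] 
rot [[0.0, 0.02, -0.02]]
449.16376266832617 354.9269618074989
```

View pics/s36.png

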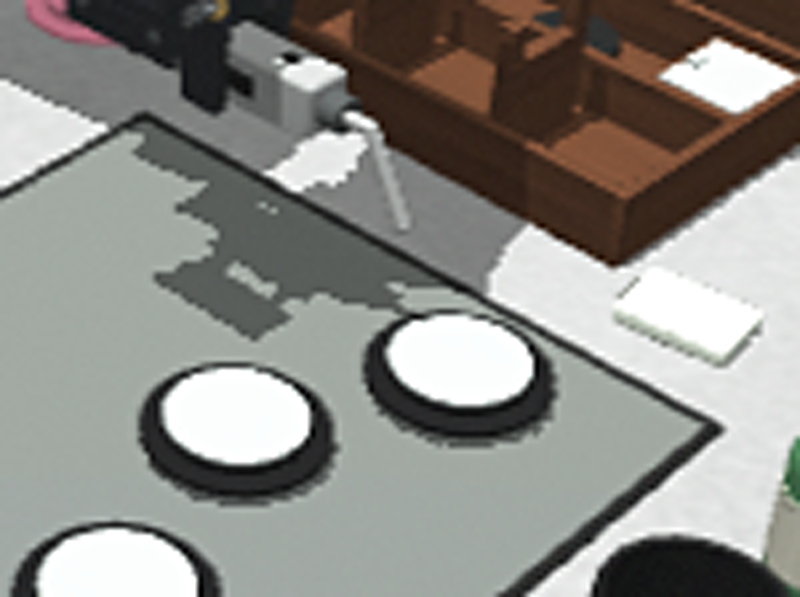

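Run:
```python
from h import *
d=dict(np.load("last_scene.npz"))
for u,v in[(461,359),(236,415)]:print(px(d,320+u/5.333,160+v/5.333,.02).round(4))
im=d["img"]
cv2.imwrite("pics/s37.png",cv2.resize(im[190:310,260:420,::-1],None,fx=5,fy=5,interpolation=cv2.INTER_CUBIC))
m=(im.min(2)>235).astype(np.uint8)
n,l,st,c=cv2.connectedComponentsWithStats(m)
for i in range(1,n):
    if 300<st[i,4]<2500:print(st[i],c[i].round(1),px(d,*c[i],.02).round(4))
```

```text
[0.6812 0.1677 0.02  ]
[0.6337 0.0586 0.02  ]
[ 48 112  73  32 927] [ 75.2 127.5] [-0.4947 -0.2371  0.02  ]
[393 220  27  16 332] [406.1 227.2] [0.6802 0.1674 0.02  ]
[351 229  27  18 365] [364.  237.6] [0.6326 0.059  0.02  ]
[328 259  29  21 468] [341.7 269.3] [ 0.6714 -0.0616  0.02  ]
[287 280  31  23 550] [302.2 290.7] [ 0.6573 -0.1711  0.02  ]
```

View pics/s37.png

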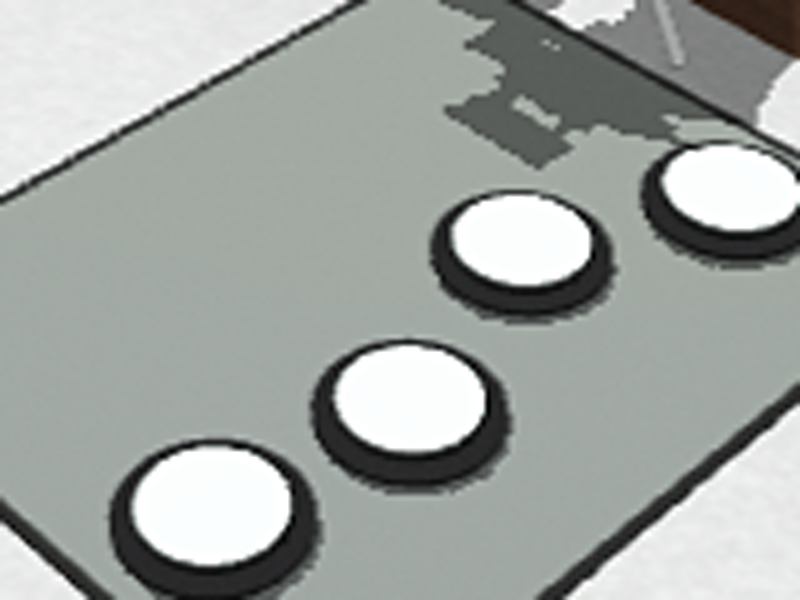

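Run:
```python
from h import *
jetplan([.679,.1672,.02])
```

```text
tcp target [0.534  0.1672 0.1052]
dist 5.8 ang 0.2 n 1
xyz [[0.17, -0.1, 0.01]] 
rot [[0.0, 0.02, -0.02]]
```

>>> {"api": "play_rows", "payload": {"grip": [22,22,22,22], "xyz": [[0.17,-0.1,0.01],[0,0,0],[0,0,0],[0,0,0]], "delta_rot": [[0,0.02,-0.02],[0,0,0],[0,0,0],[0,0,0]]}}

```text
time: 40.45
eef_pos: [0.5352, 0.1688, 0.1063]
eef_rot: [-3.141, -0.004, -0.004]
force: [0.1, -0.4, -1.3]
gripper_width: 0.0277
```

>>> {"api": "play_rows", "payload": {"grip": [22,22,22,22,22,22,22,22], "xyz": [[0,0,0],[0,0,0],[0,0,0],[0,0,0],[0,0,0],[0,0,0],[0,0,0],[0,0,0]], "delta_rot": [[0,0,0],[0,0,0],[0,0,0],[0,0,0],[0,0,0],[0,0,0],[0,0,0],[0,0,0]]}}

```text
time: 41.25
eef_pos: [0.535, 0.1685, 0.1062]
eef_rot: [-3.141, -0.004, -0.003]
force: [0.0, -0.5, -2.0]
gripper_width: 0.0276
```

>>> {"api": "play_rows", "payload": {"grip": [22,22,22,22,22,22,22,22], "xyz": [[0,0,0],[0,0,0],[0,0,0],[0,0,0],[0,0,0],[0,0,0],[0,0,0],[0,0,0]], "delta_rot": [[0,0,0],[0,0,0],[0,0,0],[0,0,0],[0,0,0],[0,0,0],[0,0,0],[0,0,0]]}}

```text
time: 42.05
eef_pos: [0.535, 0.1685, 0.1062]
eef_rot: [-3.141, -0.004, -0.003]
force: [0.5, 0.7, -1.6]
gripper_width: 0.0277
```

Run:
```python
from h import *
rep();jetnow()
d=snap("scene","s38.png",(260,150,440,285))
im=d["img"];m=(im.min(2)>235).astype(np.uint8)
n,l,st,c=cv2.connectedComponentsWithStats(m)
for i in range(1,n):
    if 300<st[i,4]<2500:print(c[i].round(1),px(d,*c[i],.02).round(4))
jetplan([.6317,.0588,.02])
```

```text
t 42.05 p [0.535  0.1685 0.1062] z [ 0.002  0.    -1.   ] x [1.    0.003 0.002] F [ 0.48  0.71 -1.65] w 27.7 q [0.261, 0.169, 1.979, -0.001, 0.992, 1.83]
jet [0.645  0.1688 0.0819] dir [ 0.502  0.001 -0.865]
hits [0.6809 0.1689 0.02  ] dist 0.0715
[ 75.2 127.5] [-0.4947 -0.2371  0.02  ]
[406.1 227.1] [0.6801 0.1675 0.02  ]
[364.  237.6] [0.6326 0.0589 0.02  ]
[341.7 269.3] [ 0.6714 -0.0616  0.02  ]
[302.2 290.7] [ 0.6573 -0.1711  0.02  ]
tcp target [0.4867 0.0588 0.1052]
dist 119.9 ang 0.2 n 5
xyz [[-0.32, 0.73, 0.01], [-0.32, 0.73, 0.01], [-0.32, 0.73, 0.01], [-0.32, 0.73, 0.01], [-0.32, 0.73, 0.01]] 
rot [[0.0, 0.0, 0.0], [0.0, 0.0, 0.0], [0.0, 0.0, 0.0], [0.0, 0.0, 0.0], [0.0, 0.0, 0.0]]
```

View pics/s38.png

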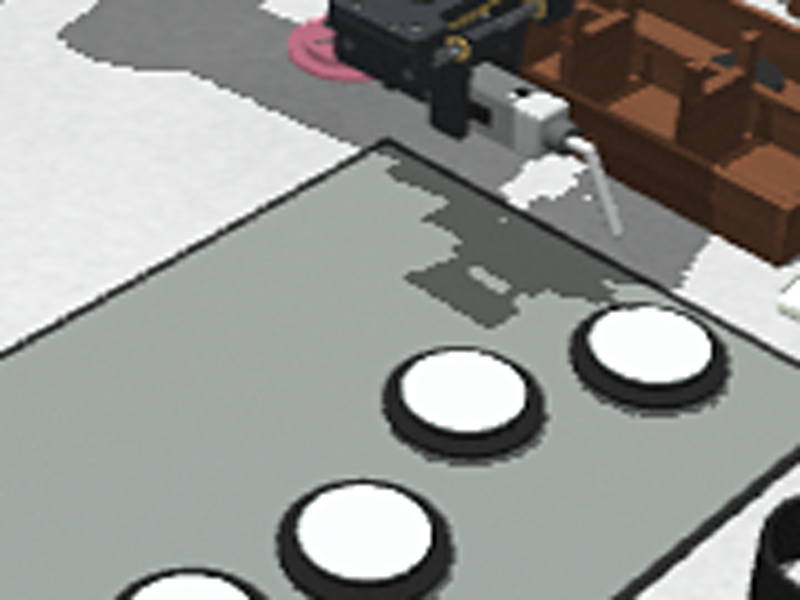

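Filter 1 got about 1.9 s of still blowing, 3 mm off its middle at 7 cm. On to filter 2.

>>> {"api": "play_rows", "payload": {"grip": [22,22,22,22,22,22,22], "xyz": [[-0.33,0.75,-0.1],[-0.33,0.75,0],[-0.33,0.75,0],[-0.32,0.7,0],[-0.2,0.45,0.05],[0,0,0],[0,0,0]], "delta_rot": [[0,0,0],[0,0,0],[0,0,0],[0,0,0],[0,0,0],[0,0,0],[0,0,0]]}}

```text
time: 42.8
eef_pos: [0.4897, 0.0642, 0.1081]
eef_rot: [-3.14, -0.006, -0.008]
force: [0.0, -0.2, -2.2]
gripper_width: 0.0276
```

Run:
```python
from h import *
rep();jetnow();jetplan([.6317,.0588,.02])
```

```text
t 42.8 p [0.4897 0.0642 0.1081] z [ 0.005  0.001 -1.   ] x [1.    0.004 0.005] F [ 0.05 -0.16 -2.17] w 27.6 q [0.079, 0.041, 2.117, 0.001, 0.978, 1.646]
jet [0.5998 0.0646 0.084 ] dir [ 0.504  0.003 -0.864]
hits [0.6372 0.0648 0.02  ] dist 0.0741
tcp target [0.4867 0.0588 0.1052]
dist 6.8 ang 0.4 n 1
xyz [[-0.1, 0.18, 0.1]] 
rot [[-0.01, -0.03, 0.03]]
```

>>> {"api": "play_rows", "payload": {"grip": [22,22,22,22], "xyz": [[-0.1,0.18,0.1],[0,0,0],[0,0,0],[0,0,0]], "delta_rot": [[-0.01,-0.03,0.03],[0,0,0],[0,0,0],[0,0,0]]}}

```text
time: 43.2
eef_pos: [0.4879, 0.0604, 0.105]
eef_rot: [-3.141, -0.002, -0.002]
force: [-0.3, 0.0, -2.0]
gripper_width: 0.0276
```

Run:
```python
from h import *
rep();jetnow();jetplan([.6317,.0588,.02])
```

```text
t 43.2 p [0.4879 0.0604 0.105 ] z [ 0.001  0.001 -1.   ] x [1.    0.001 0.001] F [-0.28  0.01 -1.99] w 27.6 q [0.072, 0.043, 2.122, 0.001, 0.975, 1.642]
jet [0.598  0.0605 0.0805] dir [ 0.501  0.001 -0.865]
hits [0.633  0.0606 0.02  ] dist 0.0699
tcp target [0.4867 0.0588 0.1052]
dist 2.0 ang 0.1 n 1
xyz [[-0.04, 0.05, -0.01]] 
rot [[0.0, -0.01, 0.01]]
```

>>> {"api": "play_rows", "payload": {"grip": [22,22,22,22,22,22,22,22], "xyz": [[0,0,0],[0,0,0],[0,0,0],[0,0,0],[0,0,0],[0,0,0],[0,0,0],[0,0,0]], "delta_rot": [[0,0,0],[0,0,0],[0,0,0],[0,0,0],[0,0,0],[0,0,0],[0,0,0],[0,0,0]]}}

```text
time: 44.0
eef_pos: [0.4884, 0.0611, 0.1051]
eef_rot: [-3.141, -0.003, -0.003]
force: [-0.2, -0.2, -1.0]
gripper_width: 0.0278
```

>>> {"api": "play_rows", "payload": {"grip": [22,22,22,22,22,22,22,22], "xyz": [[0,0,0],[0,0,0],[0,0,0],[0,0,0],[0,0,0],[0,0,0],[0,0,0],[0,0,0]], "delta_rot": [[0,0,0],[0,0,0],[0,0,0],[0,0,0],[0,0,0],[0,0,0],[0,0,0],[0,0,0]]}}

```text
time: 44.8
eef_pos: [0.4883, 0.061, 0.1051]
eef_rot: [-3.141, -0.003, -0.003]
force: [0.1, 0.7, -2.3]
gripper_width: 0.028
```

Run:
```python
from h import *
rep();jetnow();jetplan([.6705,-.062,.02])
snap("scene","s39.png",(240,150,440,300))
```

```text
t 44.8 p [0.4883 0.061  0.1051] z [ 0.002  0.001 -1.   ] x [1.    0.002 0.002] F [ 0.08  0.69 -2.32] w 28.0 q [0.073, 0.044, 2.121, 0.001, 0.975, 1.642]
jet [0.5984 0.0612 0.0807] dir [ 0.501  0.002 -0.865]
hits [0.6335 0.0613 0.02  ] dist 0.0701
tcp target [ 0.5255 -0.062   0.1052]
dist 128.5 ang 0.1 n 6
xyz [[0.21, 0.68, 0.0], [0.21, 0.68, 0.0], [0.21, 0.68, 0.0], [0.21, 0.68, 0.0], [0.21, 0.68, 0.0], [0.21, 0.68, 0.0]] 
rot [[0.0, 0.0, 0.0], [0.0, 0.0, 0.0], [0.0, 0.0, 0.0], [0.0, 0.0, 0.0], [0.0, 0.0, 0.0], [0.0, 0.0, 0.0]]
```

View pics/s39.png

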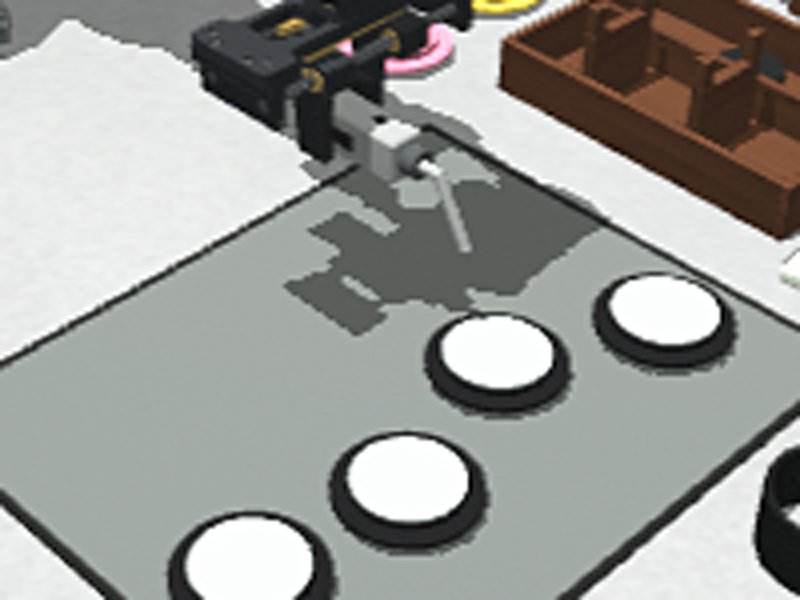

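>>> {"api": "play_rows", "payload": {"grip": [22,22,22,22,22,22,22,22], "xyz": [[0.25,0.75,-0.1],[0.23,0.75,0],[0.22,0.75,0],[0.22,0.75,0],[0.2,0.75,0.05],[0.15,0.4,0.05],[0,0,0],[0,0,0]], "delta_rot": [[0,0,0],[0,0,0],[0,0,0],[0,0,0],[0,0,0],[0,0,0],[0,0,0],[0,0,0]]}}

```text
time: 45.65
eef_pos: [0.5282, -0.0667, 0.105]
eef_rot: [-3.14, -0.005, -0.003]
force: [0.4, -0.8, -0.8]
gripper_width: 0.028
```

Run:
```python
from h import *
rep();jetnow();jetplan([.6705,-.062,.02])
```

```text
t 45.65 p [ 0.5282 -0.0667  0.105 ] z [ 0.002  0.002 -1.   ] x [1.    0.003 0.002] F [ 0.37 -0.77 -0.78] w 28.0 q [-0.174, 0.119, 2.039, 0.003, 0.982, 1.392]
jet [ 0.6382 -0.0663  0.0806] dir [ 0.502  0.003 -0.865]
hits [ 0.6733 -0.0661  0.02  ] dist 0.07
tcp target [ 0.5255 -0.062   0.1052]
dist 5.4 ang 0.2 n 1
xyz [[-0.09, -0.16, -0.01]] 
rot [[-0.01, -0.01, 0.02]]
```

>>> {"api": "play_rows", "payload": {"grip": [22,22,22,22], "xyz": [[-0.09,-0.15,0],[0,0,0],[0,0,0],[0,0,0]], "delta_rot": [[-0.01,-0.01,0.02],[0,0,0],[0,0,0],[0,0,0]]}}

```text
time: 46.05
eef_pos: [0.524, -0.0587, 0.1047]
eef_rot: [-3.14, -0.005, 0.002]
force: [-0.1, -0.4, -1.6]
gripper_width: 0.0275
```

>>> {"api": "play_rows", "payload": {"grip": [22,22,22,22,22,22,22,22], "xyz": [[0,0,0],[0,0,0],[0,0,0],[0,0,0],[0,0,0],[0,0,0],[0,0,0],[0,0,0]], "delta_rot": [[0,0,0],[0,0,0],[0,0,0],[0,0,0],[0,0,0],[0,0,0],[0,0,0],[0,0,0]]}}

```text
time: 46.85
eef_pos: [0.5241, -0.0583, 0.1049]
eef_rot: [-3.14, -0.006, 0.001]
force: [-0.5, 0.4, -1.3]
gripper_width: 0.0273
```

>>> {"api": "play_rows", "payload": {"grip": [22,22,22,22,22,22,22,22], "xyz": [[0,0,0],[0,0,0],[0,0,0],[0,0,0],[0,0,0],[0,0,0],[0,0,0],[0,0,0]], "delta_rot": [[0,0,0],[0,0,0],[0,0,0],[0,0,0],[0,0,0],[0,0,0],[0,0,0],[0,0,0]]}}

```text
time: 47.65
eef_pos: [0.5241, -0.0584, 0.1049]
eef_rot: [-3.14, -0.006, 0.001]
force: [0.1, 1.1, -1.8]
gripper_width: 0.0275
```

Run:
```python
from h import *
rep();jetnow();jetplan([.6566,-.1716,.02])
```

```text
t 47.65 p [ 0.5241 -0.0584  0.1049] z [-0.001  0.001 -1.   ] x [ 1.     0.004 -0.001] F [ 0.1   1.14 -1.77] w 27.5 q [-0.159, 0.111, 2.048, 0.001, 0.983, 1.407]
jet [ 0.6341 -0.0579  0.0802] dir [ 0.499  0.003 -0.866]
hits [ 0.6688 -0.0577  0.02  ] dist 0.0695
tcp target [ 0.5116 -0.1716  0.1052]
dist 113.9 ang 0.2 n 5
xyz [[-0.09, 0.75, 0.0], [-0.09, 0.75, 0.0], [-0.09, 0.75, 0.0], [-0.08, 0.75, 0.0], [-0.08, 0.75, 0.0]] 
rot [[0.0, 0.0, 0.01], [0.0, 0.0, 0.01], [0.0, 0.0, 0.01], [0.0, 0.0, 0.01], [0.0, 0.0, 0.01]]
```

I was 4–5 mm off the middle there, so I'll nudge closer and hold again.

>>> {"api": "play_rows", "payload": {"grip": [22,22,22,22,22,22,22,22], "xyz": [[0.05,0.1,0],[0,0,0],[0,0,0],[0,0,0],[0,0,0],[0,0,0],[0,0,0],[0,0,0]], "delta_rot": [[0,0,0],[0,0,0],[0,0,0],[0,0,0],[0,0,0],[0,0,0],[0,0,0],[0,0,0]]}}

```text
time: 48.45
eef_pos: [0.5258, -0.0617, 0.1049]
eef_rot: [-3.14, -0.006, 0.001]
force: [0.2, 0.1, -2.2]
gripper_width: 0.0275
```

>>> {"api": "play_rows", "payload": {"grip": [22,22,22,22,22,22,22,22], "xyz": [[0,0,0],[0,0,0],[0,0,0],[0,0,0],[0,0,0],[0,0,0],[0,0,0],[0,0,0]], "delta_rot": [[0,0,0],[0,0,0],[0,0,0],[0,0,0],[0,0,0],[0,0,0],[0,0,0],[0,0,0]]}}

```text
time: 49.25
eef_pos: [0.5257, -0.0616, 0.1048]
eef_rot: [-3.14, -0.006, 0.001]
force: [-0.4, -0.1, -1.8]
gripper_width: 0.0277
```

Run:
```python
from h import *
rep();jetnow();jetplan([.6566,-.1716,.02])
```

```text
t 49.25 p [ 0.5257 -0.0616  0.1048] z [-0.001  0.001 -1.   ] x [ 1.     0.004 -0.001] F [-0.37 -0.06 -1.8 ] w 27.7 q [-0.165, 0.115, 2.044, 0.001, 0.984, 1.402]
jet [ 0.6357 -0.0612  0.0802] dir [ 0.499  0.003 -0.866]
hits [ 0.6704 -0.0609  0.02  ] dist 0.0694
tcp target [ 0.5116 -0.1716  0.1052]
dist 110.9 ang 0.2 n 5
xyz [[-0.1, 0.73, 0.0], [-0.1, 0.73, 0.0], [-0.1, 0.73, 0.0], [-0.1, 0.73, 0.0], [-0.09, 0.73, 0.0]] 
rot [[0.0, 0.0, 0.01], [0.0, 0.0, 0.01], [0.0, 0.0, 0.01], [0.0, 0.0, 0.01], [0.0, 0.0, 0.01]]
```

Within 1 mm now. On to filter 4.

>>> {"api": "play_rows", "payload": {"grip": [22,22,22,22,22,22,22,22], "xyz": [[-0.1,0.73,-0.1],[-0.1,0.73,0],[-0.1,0.73,0],[-0.1,0.73,0],[-0.1,0.6,0.05],[0,0.15,0.05],[0,0,0],[0,0,0]], "delta_rot": [[0,0,0.01],[0,0,0.01],[0,0,0.01],[0,0,0.01],[0,0,0],[0,0,0],[0,0,0],[0,0,0]]}}

```text
time: 50.05
eef_pos: [0.511, -0.1744, 0.1048]
eef_rot: [-3.14, 0.001, -0.0]
force: [-0.6, 0.1, -1.6]
gripper_width: 0.0278
```

Run:
```python
from h import *
rep();jetnow();jetplan([.6566,-.1716,.02])
```

```text
t 50.05 p [ 0.511  -0.1744  0.1048] z [ 0.     0.002 -1.   ] x [ 1. -0.  0.] F [-0.62  0.14 -1.65] w 27.8 q [-0.376, 0.134, 2.022, 0.002, 0.986, 1.194]
jet [ 0.6211 -0.1744  0.0803] dir [ 0.5    0.002 -0.866]
hits [ 0.6559 -0.1743  0.02  ] dist 0.0696
tcp target [ 0.5116 -0.1716  0.1052]
dist 2.8 ang 0.1 n 1
xyz [[0.02, -0.09, -0.01]] 
rot [[-0.01, 0.0, 0.0]]
```

>>> {"api": "play_rows", "payload": {"grip": [22,22,22,22,22,22,22,22], "xyz": [[0.02,-0.06,0],[0,0,0],[0,0,0],[0,0,0],[0,0,0],[0,0,0],[0,0,0],[0,0,0]], "delta_rot": [[0,0,0],[0,0,0],[0,0,0],[0,0,0],[0,0,0],[0,0,0],[0,0,0],[0,0,0]]}}

```text
time: 50.85
eef_pos: [0.5123, -0.1692, 0.105]
eef_rot: [-3.139, -0.005, -0.0]
force: [0.0, -0.3, -1.1]
gripper_width: 0.0277
```

>>> {"api": "play_rows", "payload": {"grip": [22,22,22,22,22,22,22,22], "xyz": [[0,0,0],[0,0,0],[0,0,0],[0,0,0],[0,0,0],[0,0,0],[0,0,0],[0,0,0]], "delta_rot": [[0,0,0],[0,0,0],[0,0,0],[0,0,0],[0,0,0],[0,0,0],[0,0,0],[0,0,0]]}}

```text
time: 51.65
eef_pos: [0.5122, -0.1695, 0.105]
eef_rot: [-3.139, -0.004, -0.0]
force: [0.2, 0.3, -1.3]
gripper_width: 0.0278
```

Run:
```python
from h import *
rep();jetnow()
d=snap("scene","s40.png",(220,150,440,315))
im=d["img"];m=(im.min(2)>235).astype(np.uint8)
n,l,st,c=cv2.connectedComponentsWithStats(m)
for i in range(1,n):
    if 300<st[i,4]<2500:print(c[i].round(1),px(d,*c[i],.02).round(4))
plan([.53,.2,.2],rz(-1)@R0,step=28)
```

```text
t 51.65 p [ 0.5122 -0.1695  0.105 ] z [ 0.     0.003 -1.   ] x [1.    0.003 0.   ] F [ 0.23  0.31 -1.31] w 27.8 q [-0.367, 0.133, 2.023, 0.003, 0.986, 1.199]
jet [ 0.6222 -0.1691  0.0804] dir [ 0.5    0.004 -0.866]
hits [ 0.6571 -0.1689  0.02  ] dist 0.0697
[ 75.4 127.6] [-0.4941 -0.2367  0.02  ]
[406.  227.1] [0.6798 0.1676 0.02  ]
[364.  237.5] [0.6325 0.0591 0.02  ]
[253.8 297.9] [ 0.6008 -0.2598  0.02  ]
[341.7 269.3] [ 0.6714 -0.0616  0.02  ]
[410.5 301.4] [ 0.8386 -0.0254  0.02  ]
[302.1 290.8] [ 0.6574 -0.1714  0.02  ]
dist 381.9 ang 1.2 n 14
xyz [[0.04, -0.88, -0.22], [0.04, -0.88, -0.22], [0.04, -0.88, -0.22], [0.04, -0.88, -0.22], [0.04, -0.88, -0.22], [0.04, -0.88, -0.22], [0.04, -0.88, -0.22], [0.04, -0.88, -0.23]] 
rot [[0.0, 0.0, 0.01], [0.0, 0.0, 0.01], [0.0, 0.0, 0.01], [0.0, 0.0, 0.01], [0.0, 0.0, 0.01], [0.0, 0.0, 0.01], [0.0, 0.0, 0.01], [0.0, 0.0, 0.01]]
xyz [[0.03, -0.88, -0.23], [0.03, -0.88, -0.23], [0.03, -0.88, -0.23], [0.03, -0.88, -0.23], [0.03, -0.88, -0.23], [0.03, -0.88, -0.23]] 
rot [[0.0, 0.0, 0.01], [0.0, 0.0, 0.01], [0.0, 0.0, 0.01], [0.0, 0.0, 0.01], [0.0, 0.0, 0.01], [0.0, 0.0, 0.01]]
```

View pics/s40.png

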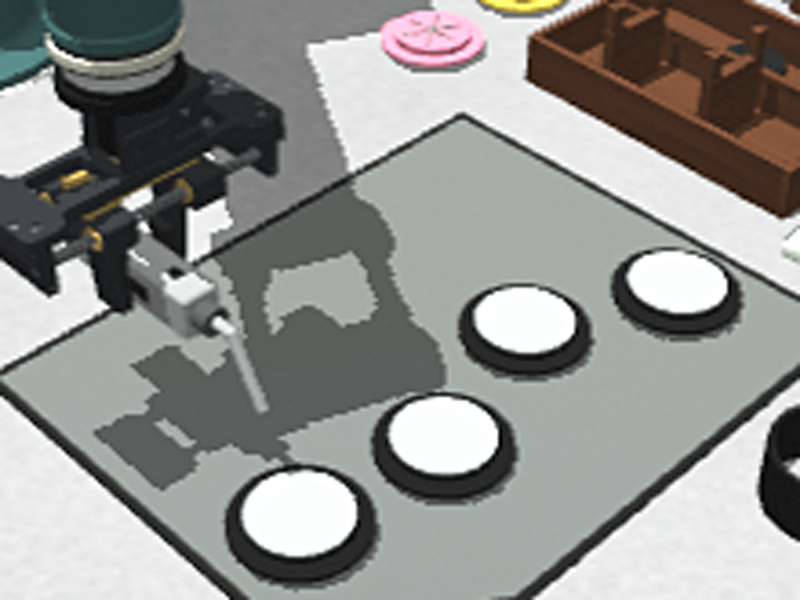

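All four are blown, and the filters have not moved. Returning the blower, up first.

>>> {"api": "play_rows", "payload": {"grip": [22,22,22,22,22,22,22,22], "xyz": [[0,0,-0.6],[0,-0.2,-0.9],[0,-0.7,-0.9],[0,-0.95,-0.6],[0,-0.95,-0.1],[0,-0.95,0],[0,-0.95,0],[0,-0.95,0]], "delta_rot": [[0,0,0],[0,0,0],[0,0,0],[0,0,0.02],[0,0,0.02],[0,0,0.02],[0,0,0.02],[0,0,0.02]]}}

```text
time: 52.5
eef_pos: [0.513, 0.0023, 0.2028]
eef_rot: [-3.138, 0.029, -0.003]
force: [0.7, -0.2, -1.8]
gripper_width: 0.0276
```

>>> {"api": "play_rows", "payload": {"grip": [22,22,22,22,22,22,22,22], "xyz": [[0,-0.95,0],[0,-0.95,0],[0,-0.95,0],[0,-0.95,0],[0,-0.95,0],[0,-0.95,0],[0,-0.95,0],[0,-0.9,0]], "delta_rot": [[0,0,0],[0,0,0],[0,0,0],[0,0,0],[0,0,0],[0,0,0],[0,0,0],[0,0,0]]}}

```text
time: 53.3
eef_pos: [0.5159, 0.2386, 0.2042]
eef_rot: [-3.138, 0.029, -0.006]
force: [-0.0, 0.2, -1.5]
gripper_width: 0.0278
```

Run:
```python
from h import *
rep();plan([.524,.3654,.19],rz(-1)@R0)
```

```text
t 53.3 p [0.5159 0.2386 0.2042] z [ 0.004  0.003 -1.   ] x [ 1.    -0.018  0.004] F [-0.03  0.19 -1.53] w 27.8 q [0.388, 0.085, 1.878, 0.002, 1.174, 1.977]
dist 127.9 ang 0.3 n 6
xyz [[0.03, -0.71, 0.08], [0.03, -0.71, 0.08], [0.03, -0.71, 0.08], [0.03, -0.71, 0.08], [0.03, -0.71, 0.08], [0.03, -0.71, 0.08]] 
rot [[0.0, 0.0, 0.0], [0.0, 0.0, 0.0], [0.0, 0.0, 0.0], [0.0, 0.0, 0.0], [0.0, 0.0, 0.0], [0.0, 0.0, 0.0]]
```

>>> {"api": "play_rows", "payload": {"grip": [22,22,22,22,22,22,22,22], "xyz": [[0.04,-0.72,0.08],[0.04,-0.72,0.08],[0.04,-0.72,0.08],[0.04,-0.72,0.08],[0.04,-0.7,0.08],[0.03,-0.5,0.1],[0,0,0],[0,0,0]], "delta_rot": [[0,0,0],[0,0,0],[0,0,0],[0,0,0],[0,0,0],[0,0,0],[0,0,0],[0,0,0]]}}

```text
time: 54.1
eef_pos: [0.524, 0.3701, 0.188]
eef_rot: [-3.139, 0.021, -0.004]
force: [-0.2, -0.4, -1.6]
gripper_width: 0.0278
```

Run:
```python
from h import *
rep();plan([.524,.3654,.11],rz(-1)@R0)
```

```text
t 54.1 p [0.524  0.3701 0.188 ] z [ 0.003  0.003 -1.   ] x [ 1.    -0.013  0.003] F [-0.17 -0.4  -1.58] w 27.8 q [0.576, 0.234, 1.737, 0.001, 1.167, 2.159]
dist 78.1 ang 0.3 n 4
xyz [[0.0, 0.04, 0.65], [0.0, 0.04, 0.65], [0.0, 0.04, 0.65], [0.0, 0.04, 0.65]] 
rot [[-0.01, 0.0, 0.01], [-0.01, 0.0, 0.01], [-0.01, 0.0, 0.01], [-0.01, 0.0, 0.01]]
```

>>> {"api": "play_rows", "payload": {"grip": [22,22,22,22,22,22], "xyz": [[0,0.06,0.6],[0,0.06,0.65],[0,0.04,0.65],[0,0,0.4],[0,0,0],[0,0,0]], "delta_rot": [[-0.01,0,0.01],[-0.01,0,0.01],[-0.01,0,0.01],[0,0,0],[0,0,0],[0,0,0]]}}

```text
time: 54.7
eef_pos: [0.526, 0.3611, 0.1193]
eef_rot: [3.14, -0.033, 0.009]
force: [-0.4, 0.3, -2.5]
gripper_width: 0.0277
```

Run:
```python
from h import *
rep();plan([.524,.3654,.10],rz(-1)@R0)
```

```text
t 54.7 p [0.526  0.3611 0.1193] z [ 0.005 -0.002 -1.   ] x [ 1.    -0.021  0.005] F [-0.36  0.29 -2.52] w 27.7 q [0.565, 0.289, 1.803, -0.005, 1.046, 2.16]
dist 19.9 ang 0.4 n 1
xyz [[-0.07, -0.14, 0.64]] 
rot [[0.01, -0.04, -0.03]]
```

>>> {"api": "play_rows", "payload": {"grip": [22,22,22,22,22], "xyz": [[-0.04,-0.1,0.3],[-0.03,-0.05,0.25],[0,0,0],[0,0,0],[0,0,0]], "delta_rot": [[0.01,-0.04,-0.03],[0,0,0],[0,0,0],[0,0,0],[0,0,0]]}}

```text
time: 55.2
eef_pos: [0.5257, 0.3671, 0.1046]
eef_rot: [-3.139, 0.026, -0.005]
force: [0.0, 0.5, -1.6]
gripper_width: 0.0276
```

Run:
```python
from h import *
rep();plan([.524,.3654,.085],rz(-1)@R0)
```

```text
t 55.2 p [0.5257 0.3671 0.1046] z [ 0.003  0.002 -1.   ] x [ 1.    -0.017  0.003] F [ 0.02  0.5  -1.6 ] w 27.6 q [0.571, 0.309, 1.807, 0.0, 1.022, 2.158]
dist 19.7 ang 0.2 n 1
xyz [[-0.06, 0.06, 0.65]] 
rot [[-0.02, -0.02, 0.0]]
```

>>> {"api": "play_rows", "payload": {"grip": [22,22,22,22,22], "xyz": [[-0.06,0.05,0.35],[0,0,0.25],[0,0,0],[0,0,0],[0,0,0]], "delta_rot": [[-0.02,-0.02,0],[0,0,0],[0,0,0],[0,0,0],[0,0,0]]}}

```text
time: 55.7
eef_pos: [0.5236, 0.3656, 0.085]
eef_rot: [3.141, -0.026, 0.001]
force: [0.5, 0.3, -2.6]
gripper_width: 0.0277
```

Run:
```python
from h import *
rep();plan([.524,.3654,.0685],rz(-1)@R0)
snap("scene","s41.png",(370,110,470,185))
```

```text
t 55.7 p [0.5236 0.3656 0.085 ] z [ 0.    -0.001 -1.   ] x [ 1.    -0.017  0.   ] F [ 0.52  0.33 -2.64] w 27.7 q [0.571, 0.328, 1.822, -0.001, 0.991, 2.159]
dist 16.5 ang 0.1 n 1
xyz [[0.01, 0.01, 0.55]] 
rot [[0.0, 0.0, 0.01]]
```

View pics/s41.png

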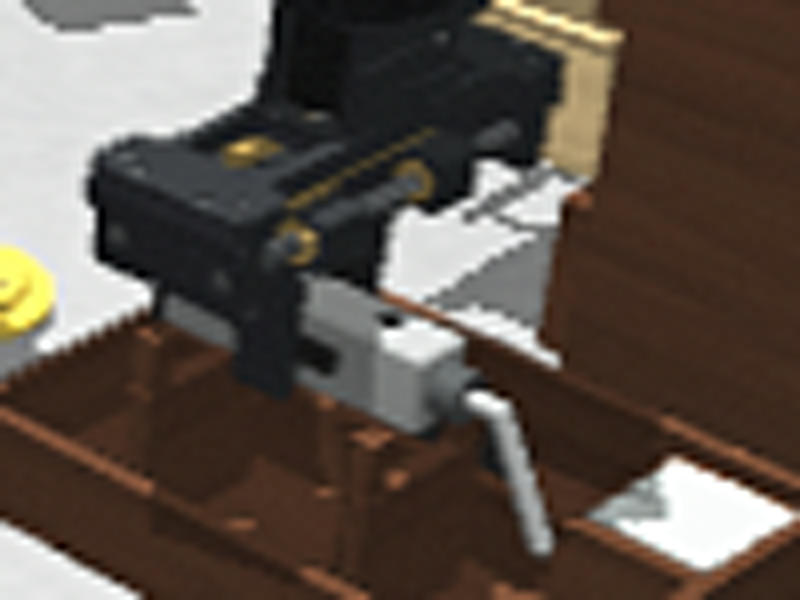

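It is entering the notches squarely. Lowering gently to rest.

>>> {"api": "play_rows", "payload": {"grip": [22,22,22,22,22,22], "xyz": [[0,0.01,0.25],[0,0,0.2],[0,0,0.08],[0,0,0],[0,0,0],[0,0,0]], "delta_rot": [[0,0,0],[0,0,0],[0,0,0],[0,0,0],[0,0,0],[0,0,0]]}}

```text
time: 56.35
eef_pos: [0.524, 0.3654, 0.068]
eef_rot: [3.141, -0.026, 0.001]
force: [0.1, 0.1, -2.3]
gripper_width: 0.0277
```

Run:
```python
from h import *
rep();plan([.524,.3654,.0663],rz(-1)@R0)
```

```text
t 56.35 p [0.524  0.3654 0.068 ] z [ 0.001 -0.    -1.   ] x [ 1.    -0.017  0.001] F [ 0.11  0.11 -2.35] w 27.7 q [0.57, 0.348, 1.832, -0.001, 0.961, 2.158]
dist 1.7 ang 0.1 n 1
xyz [[0.0, 0.0, 0.06]] 
rot [[0.0, -0.01, 0.01]]
```

>>> {"api": "play_rows", "payload": {"grip": [22,22,22], "xyz": [[0,0,0.06],[0,0,0],[0,0,0]], "delta_rot": [[0,0,0.01],[0,0,0],[0,0,0]]}}

```text
time: 56.65
eef_pos: [0.5244, 0.3657, 0.0667]
eef_rot: [-3.141, 0.029, -0.003]
force: [0.5, 0.5, -1.5]
gripper_width: 0.0276
```

>>> {"api": "play_rows", "payload": {"grip": [34,45,60,60,60,60], "xyz": [[0,0,0],[0,0,0],[0,0,0],[0,0,0],[0,0,0],[0,0,0]], "delta_rot": [[0,0,0],[0,0,0],[0,0,0],[0,0,0],[0,0,0],[0,0,0]]}}

```text
time: 57.25
eef_pos: [0.5258, 0.3666, 0.0688]
eef_rot: [-3.139, 0.028, -0.008]
force: [0.7, -0.0, 0.4]
gripper_width: 0.0602
```

Run:
```python
from h import *
rep()
snap("scene","s42.png",(370,110,470,185))
```

```text
t 57.25 p [0.5258 0.3666 0.0688] z [ 0.005  0.002 -1.   ] x [ 1.    -0.018  0.005] F [ 0.67 -0.04  0.41] w 60.2 q [0.57, 0.348, 1.83, -0.001, 0.958, 2.16]
```

View pics/s42.png

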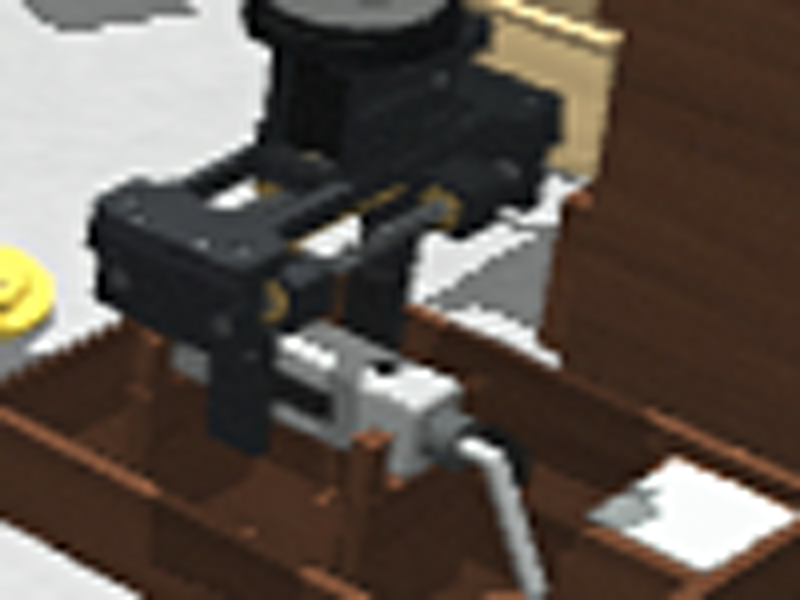

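The blower is back where it was. Rising straight up and moving clear.

>>> {"api": "play_rows", "payload": {"grip": [60,60,60,60,60,60,60,60], "xyz": [[0,0,-0.3],[0,0,-0.6],[0,0,-0.9],[0,0,-0.9],[0,0,-0.9],[0,0.3,-0.9],[-0.3,0.9,-0.5],[-0.5,0.9,0]], "delta_rot": [[0,0,0],[0,0,0],[0,0,0],[0,0,0],[0,0,0],[0,0,0],[0,0,0],[0,0,0]]}}

```text
time: 58.1
eef_pos: [0.5006, 0.3047, 0.228]
eef_rot: [-3.138, 0.024, -0.01]
force: [-0.4, 0.1, 0.1]
gripper_width: 0.06
```

>>> {"api": "play_rows", "payload": {"grip": [60,60,60,60,60,60,60,60], "xyz": [[-0.4,0.9,0],[-0.4,0.9,0],[-0.4,0.9,0],[-0.2,0.9,0],[0,0.9,0],[0,0.9,0],[0,0.5,0],[0,0,0]], "delta_rot": [[0,0,0],[0,0,0],[0,0,0],[0,0,0],[0,0,0],[0,0,0],[0,0,0],[0,0,0]]}}

```text
time: 58.9
eef_pos: [0.4531, 0.1204, 0.2354]
eef_rot: [-3.135, 0.024, -0.028]
force: [-0.5, 0.9, -0.9]
gripper_width: 0.0599
```

Run:
```python
from h import *
rep()
snap("scene","s50.png");d=snap("top","t50.png")
im=d["img"][:,:,::-1]
a=im[140:250,135:225];b=np.load("t31.npz")["img"][140:250,135:225,::-1]
cv2.imwrite("pics/b50.png",cv2.resize(np.hstack([b,a]),None,fx=4,fy=4,interpolation=cv2.INTER_CUBIC))
l0=np.load("t0.npz")["img"][140:240,440:510,::-1]
cv2.imwrite("pics/l50.png",cv2.resize(np.hstack([l0,im[140:240,440:510]]),None,fx=5,fy=5,interpolation=cv2.INTER_CUBIC))
B=lambda g:cv2.cvtColor(np.ascontiguousarray(g),cv2.COLOR_BGR2GRAY).astype(np.float32)
print(cv2.phaseCorrelate(B(b[30:82,35:65]),B(a[30:82,35:65])),cv2.phaseCorrelate(B(l0[10:90,15:48]),B(im[150:230,455:488])))
```

```text
t 58.9 p [0.4531 0.1204 0.2354] z [ 0.018  0.006 -1.   ] x [ 1.    -0.015  0.018] F [-0.5   0.86 -0.88] w 59.9 q [0.205, -0.145, 2.043, 0.003, 1.226, 1.79]
((0.5752924329316169, -0.41847695358999104), 0.7366642557544473) ((0.7441554027225976, -0.1388356471556591), 0.9140889488988453)
```

View pics/t50.png

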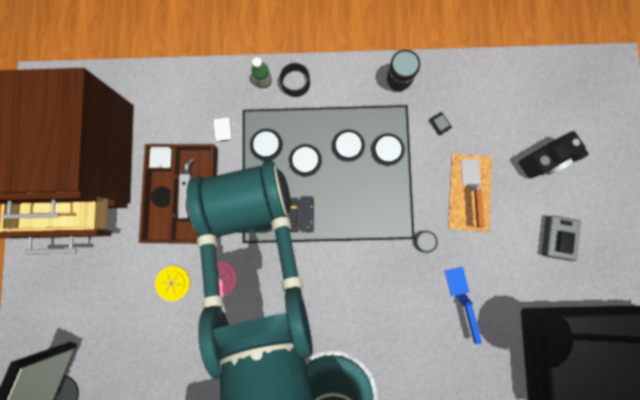

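View pics/b50.png

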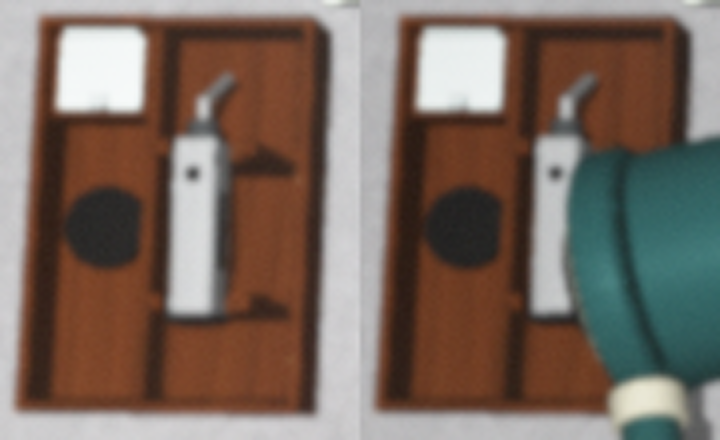

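View pics/l50.png

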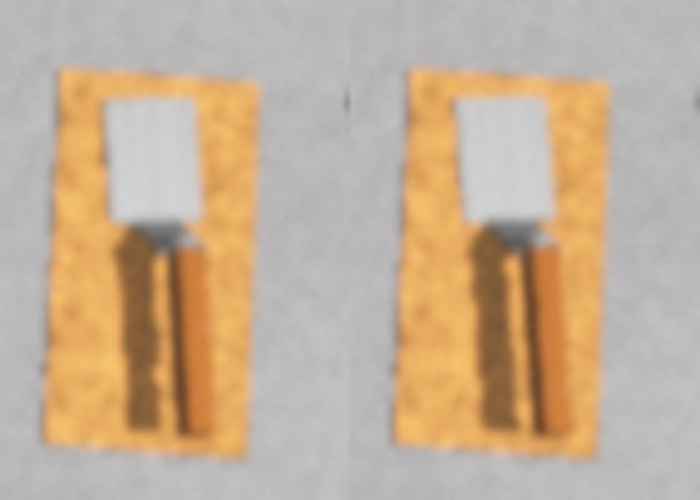

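View pics/s50.png

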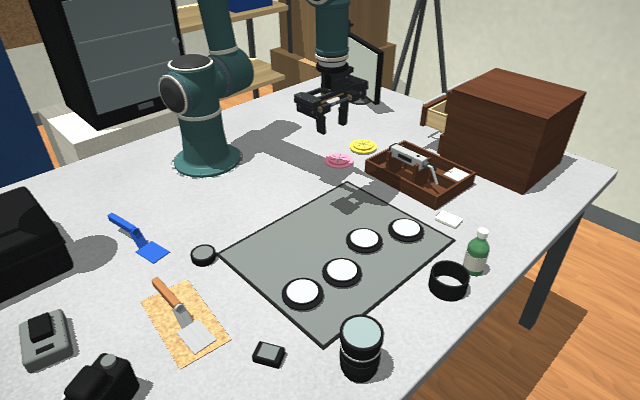

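Everything is in place: four filters glass up on the mat, the lifter on the cork and the blower in its cradle. The other things look unmoved and the gripper is clear. I'll hand in.

Run:
```python
from h import *
print(hand_in())
```

```text
the job is handed in; nothing more can be done
None
```

The job is done and handed in, at about 59 s of robot time; hand_in reports no verdict.

- **Filters:** All four are flat on the mat with the glass up. I tipped each one over its far edge with the lifter blade under its rim. Filter 3 slipped off the blade past vertical and fell the rest of the way, but it landed flat. Filter 2 was knocked a few centimetres aside during the run, so I found it again before turning it.
- **Lifter:** It lies flat on its cork pad again, about 1–2 mm from where it started by image comparison.
- **Blower:** I aimed at each glass from left to right, from about 7 cm away, and held it still for at least 1.5 s. The computed jet landed about 3, 3, 1 and 3 mm from the glass middles. Filter 3 took two holds, the first 4–5 mm off.
- **Last checks:** The final pictures show the blower back in its cradle, within about 1–2 mm of its start. In the last top view the arm partly covered it, so that comparison is rough. Nothing else looks moved and the gripper is clear. The two cameras disagreed on the glass positions by 1–3 mm, so I aimed at their average.

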